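Restock and lock the core sample case

ROBOT

A 6-joint arm with a two-finger parallel gripper is mounted at the origin on the work surface. World frame = base frame: x ahead of the robot, y to its left, z up, the work surface at z = 0. Lengths are in m, angles in degrees, forces in N, time in s.
With the tool pointing down it reaches from about 0.4 to 0.825 m from the base axis. Payload 7 kg.
Tool frame: the origin (TCP) lies midway between the tips of the shut fingers; the grasp point (between the pads) lies 19 mm behind it (r.grasp_offset is the distance from the TCP to the grasp point, in m); z points along the fingers, x is the direction in which the jaws open and shut, and the axes are right-handed (so a half turn about z gives the same grasp; the last joint's range is limited). The gripper opens to 88 mm and grips with 3 to 60 N. Pads are 19 mm wide; open, the fingers measure 130 mm over their backs; the gripper's body (78 mm by 193 mm) begins 47 mm behind the grasp point.
Start: joints at [-51.56, 20.546, 0.682, 0, -70.136, -16.507], TCP at [0.252, -0.626, 0.199] pointing down, gripper open.
Joint ranges: [-176.03, 176.03], [-82.01, 121.73], [-58.28, 71.71], [-173.87, 95.51], [-174.79, -0.11], [-173.66, 173.66]. Speed limits (degrees/s): [136.94, 136.94, 172.46, 180, 180, 180].

INTERFACE

Orientations are given as [roll, pitch, yaw] about the fixed x, y, z axes, in that order (R = Rz(yaw) Ry(pitch) Rx(roll)).
In Python, from plant import r gives the robot as it stands.
- The arm moves only by the tool step_arm, never from a script. Its argument "deltas" is a list of rows, each a list of 7 numbers: the turn, a rotation vector about the tool's x, y, z in rad, then the shift along the tool's x, y, z in mm, then the opening, from -1 (shut) to 1 (fully open), so that 0 is half open. In form: [[ax, ay, az, x, y, z, grip], ...]. A call has 1 to 10 rows; each row shifts and turns the pose as measured when the row begins, along the tool's axes as they then stand; what a row does not reach is not made up. A row lasts 1/10 s, in which the tool goes at most 50 mm and 8.59 degrees, less where a joint would pass 70% of its speed; a pose out of reach is approached as far as the arm can. A call with a gripper value outside its range is refused whole. The fingers move at their own pace and stop on an object; "squeeze" is the grip in N (left out, the last holds). Time passes only in rows, so rows that do not move let the fingers close. It gives the time, the measured TCP pose, the force and the opening at its end, in the units of the state.
- r.get_state(): the state, without advancing time (a new reading comes with each control period).
- r.capture(name): name is "scene" or "top" or "wrist"; returns the picture (420x560x3 uint8, red, green, blue); there is no depth.
- r.camera_info(name): a dict with "vertical_fov" (degrees; the focal length in pixels is half the picture's height over the tangent of half this angle, whatever the lens; pixels are square), "cx", "cy" (the principal point, pixels), "k1" (the pictures are not rectified: a ray, as slopes to the right and down, at radius r is drawn at 1 + k1 r^2 times it, then the intrinsics apply), "view" (4x4, takes a point from world to camera coordinates). Camera axes: x right, y down, z forward; pixel columns grow to the right and rows downward; lengths in m; the calibration is good to about 2 mm. A picture is of the moment at which its call begins: read the wrist's pose just before it. camera_info takes no time and is no camera call; for the wrist camera it gives the pose at the moment of the call.
- r.close_job(): hands the job in, once; it reports no verdict.
The state is a dict: "time_s": time; "joints": joint angles; "qd": joint speeds; "joint_torque": joint torques, N m; "tcp_pos": TCP position; "eef_rot": TCP orientation; "contact_force": force on the tool from outside, world axes, zero at the start; "moment": the same for the moment, N m; "gripper_width": finger opening in m.
Only numpy, scipy, OpenCV 4.12 (cv2) and the standard library are available. Lean on these libraries where they do the work, as an engineer would, in place of code of your own. Each camera call takes 0.05 s, during which the arm holds its last target.

TASK

Pack the aluminium sample case: pull spare markers out of the blue holder and stand one in each empty cell of the grey rack, leaving the markers already there alone and any spare you do not need in the holder, and lay the pink core slab flat in the middle of the black foam pad. Only when all that is in, turn the yellow lock knob clockwise until it clicks past its detent and stays at its locked stop. Do not push the tile, the scribe or the mallet about.

Things in the scene. Friction and masses are not known exactly. Their poses are not given: they have to be found in the camera images.
- spare1: spare paint marker: hexagonal white barrel 18 mm across flats (does not roll), red cap on the upper 37 mm, 135 mm long over all, 45 g; origin at the centre of its foot, z along its length towards the cap, the x axis is square to a pair of flats. At the start it stands cap up in one of the holder's wells, its foot on the well floor.
- spare2: spare paint marker: hexagonal white barrel 18 mm across flats (does not roll), red cap on the upper 37 mm, 135 mm long over all, 45 g; origin at the centre of its foot, z along its length towards the cap, the x axis is square to a pair of flats. At the start it stands cap up in one of the holder's wells, its foot on the well floor.
- spare3: spare paint marker: hexagonal white barrel 18 mm across flats (does not roll), red cap on the upper 37 mm, 135 mm long over all, 45 g; origin at the centre of its foot, z along its length towards the cap, the x axis is square to a pair of flats. At the start it stands cap up in one of the holder's wells, its foot on the well floor.
- spare4: spare paint marker: hexagonal white barrel 18 mm across flats (does not roll), red cap on the upper 37 mm, 135 mm long over all, 45 g; origin at the centre of its foot, z along its length towards the cap, the x axis is square to a pair of flats. At the start it stands cap up in one of the holder's wells, its foot on the well floor.
- kept1: paint marker: hexagonal white barrel 18 mm across flats (does not roll), red cap on the upper 37 mm, 135 mm long over all, 45 g; origin at the centre of its foot, z along its length towards the cap, the x axis is square to a pair of flats. If present it already stands in cell 1 of the case (None: it is absent and that cell is empty); leave it where it is.
- kept2: paint marker: hexagonal white barrel 18 mm across flats (does not roll), red cap on the upper 37 mm, 135 mm long over all, 45 g; origin at the centre of its foot, z along its length towards the cap, the x axis is square to a pair of flats. If present it already stands in cell 2 of the case (None: it is absent and that cell is empty); leave it where it is.
- kept3: paint marker: hexagonal white barrel 18 mm across flats (does not roll), red cap on the upper 37 mm, 135 mm long over all, 45 g; origin at the centre of its foot, z along its length towards the cap, the x axis is square to a pair of flats. If present it already stands in cell 3 of the case (None: it is absent and that cell is empty); leave it where it is.
- kept4: paint marker: hexagonal white barrel 18 mm across flats (does not roll), red cap on the upper 37 mm, 135 mm long over all, 45 g; origin at the centre of its foot, z along its length towards the cap, the x axis is square to a pair of flats. If present it already stands in cell 4 of the case (None: it is absent and that cell is empty); leave it where it is.
- kept5: paint marker: hexagonal white barrel 18 mm across flats (does not roll), red cap on the upper 37 mm, 135 mm long over all, 45 g; origin at the centre of its foot, z along its length towards the cap, the x axis is square to a pair of flats. If present it already stands in cell 5 of the case (None: it is absent and that cell is empty); leave it where it is.
- holder: upright blue marker holder, fixed, base 62 x 206 mm, 70 mm high; origin under its centre, y along its row of four square wells (26 mm wide, centred at y = -66, -22, 22 and 66 mm, x = 0; open on top, top edge at 70 mm, floor at 6 mm).
- case: open aluminium sample case, fixed: outer faces at x -160 and 115, y -140 and 125 mm of its origin (underside), walls 50 mm high; lid laid flat on its +x side (240 mm long, 30 high). Inside: along the +x wall a grey rack, five square cells in a row along y (26 mm wide, 44 apart, top edge at 54, floor at 6); a black foam pad (110 x 130 mm, top at 10); a grey pedestal with the yellow lock knob.
- cell1 (a point): centre of the floor of cell 1 of the case's rack, 48 mm below the cell's top edge; axes as the case's
- cell2 (a point): centre of the floor of cell 2 of the case's rack, 48 mm below the cell's top edge; axes as the case's
- cell3 (a point): centre of the floor of cell 3 of the case's rack, 48 mm below the cell's top edge; axes as the case's
- cell4 (a point): centre of the floor of cell 4 of the case's rack, 48 mm below the cell's top edge; axes as the case's
- cell5 (a point): centre of the floor of cell 5 of the case's rack, 48 mm below the cell's top edge; axes as the case's
- pad (a point): middle of the top face of the black foam pad in the case; axes as the case's. The case walls stand 103 mm away on -x and 89 mm on -y and rise 40 mm above the pad; the rack's face is 99 mm away on +x, the knob's pedestal 86 mm on +y.
- slab: sawn slab of pink granite core, 90 (x) x 46 (y) x 24 (z) mm with rounded edges, 0.26 kg, lying flat on the counter; origin at the centre of its underside
- lock_grip (a point): on the axis of the yellow lock knob, at the height to grip. The bar grip is 42 mm long along this point's x axis, 13 mm thick along its y axis, from 12 mm below to 12 mm above this point (top 80 mm above the counter). A steel keeper tongue under the bar points along +x of this point. Turns with the knob.
- lock (a joint): angle of the lock knob about the vertical: 0 unlocked stop (tongue roughly along the rack), grows as it is turned clockwise seen from above, 1.45 rad locked stop (tongue over the rack's edge). Spring detent: it pushes back with up to about 0.15 N m below 0.8 rad; past 0.8 rad it snaps on to the 1.45 stop by itself and stays there.
- streak_tile: bystander: white ceramic streak tile 50 x 50 x 8 mm lying on the counter; origin at the centre of its underside
- scribe: bystander: steel scribe with red handle, 150 mm long along x, 16 mm thick, lying on the counter; origin under its middle
- mallet: bystander: black rubber mallet lying on the counter, head 55 x 90 x 55 mm at its origin, 200 mm wooden handle towards -x

How it is judged:
By the outcome, as a careful person would: the job done as asked, in the order asked, and still so for the second after the job is handed in, with the robot touching nothing.
Of kept1, kept2, kept3, kept4, kept5 only 1 to 2 are there at a start; the rules pass over those that are not, and their reading is None.
At some moment in a run one of slab may be knocked a few centimetres aside while the robot is not near it.
Once in a run the grip may slacken for a moment while it holds something.
It also fails if it takes over 210 s, if anything falls off the work surface, if the arm or the gripper's body presses on something with over 40 N, if the wrist force passes 120 N, or if a joint passes its speed limit or range.

## Working session

There is one attempt and no reset: what is moved stays moved. The work goes in short steps, Python scripts to look and compute and a tool call to move; the robot and the scene stay as the last step left them, time stands still between calls to the robot, and variables do not carry over. Pictures are saved under pics/ and viewed, and the job is handed in when it is done.

Besides the shell and the picture viewer there is one more tool, called after "Call:" as name([rows], argument=value, ...), one row to a line, values as JSON. step_arm: Moves the arm, as the interface text tells. Its arguments: {"type":"object","properties":{"deltas":{"type":"array","items":{"type":"array","items":{"type":"number"}}},"squeeze":{"type":"number"}},"required":["deltas"]}

```bash
ls; mkdir -p pics
python3 - <<'E'
from plant import r
import cv2
print(r.get_state())
for n in ("scene","top","wrist"):
    print(n,r.camera_info(n))
    cv2.imwrite(f"pics/{n}0.png",cv2.cvtColor(r.capture(n),cv2.COLOR_RGB2BGR))
E
```

```text
pics
{'time_s': 0.0, 'joints': array([-5.15608061e+01,  2.05919664e+01,  6.33488458e-01, -1.87014968e-02,
       -7.01349778e+01, -1.65074597e+01]), 'qd': array([ 0.01656704,  0.00527042, -0.00907689, -0.03445433, -0.02378076,
       -0.01564429]), 'joint_torque': array([-4.03969289e-04, -5.82724893e+01,  2.93044960e+01,  6.99740231e+00,
        6.80366720e-03, -1.69117775e-04]), 'tcp_pos': array([ 0.25188584, -0.62567117,  0.19771902]), 'eef_rot': array([-1.79990299e+02, -9.45994243e-02,  1.11925357e+02]), 'contact_force': array([0.38986549, 0.30002695, 1.02004959]), 'moment': array([-0.04467935, -0.02907354,  0.04964978]), 'gripper_width': 0.08780409832403695}
scene {'vertical_fov': 43.51975955651302, 'cx': 273.7671581896498, 'cy': 203.10760431859947, 'k1': 0.021099654205051985, 'view': array([[ 0.06122978,  0.99796107,  0.01801721,  0.00924741],
       [ 0.63289116, -0.02486001, -0.77384156, -0.28444277],
       [-0.77181584,  0.05878508, -0.63312292,  1.5512665 ],
       [ 0.        ,  0.        ,  0.        ,  1.        ]])}
top {'vertical_fov': 55.79092399321906, 'cx': 282.1044968003709, 'cy': 213.47034458240813, 'k1': -0.037754199926249704, 'view': array([[ 0.01862082, -0.99967355, -0.01749425, -0.03800457],
       [-0.9905905 , -0.01607317, -0.13591217,  0.56861029],
       [ 0.13558661,  0.01986044, -0.99056642,  0.98362717],
       [ 0.        ,  0.        ,  0.        ,  1.        ]])}
wrist {'vertical_fov': 71.2414753523848, 'cx': 276.29796580188236, 'cy': 209.9393392896195, 'k1': 0.0034145058068841333, 'view': array([[-0.37365259,  0.92756695,  0.00181271,  0.67382632],
       [ 0.8870066 ,  0.35674068,  0.2931815 , -0.0377854 ],
       [ 0.2712988 ,  0.11115591, -0.95605508,  0.39113773],
       [ 0.        ,  0.        ,  0.        ,  1.        ]])}
```

View pics/scene0.png

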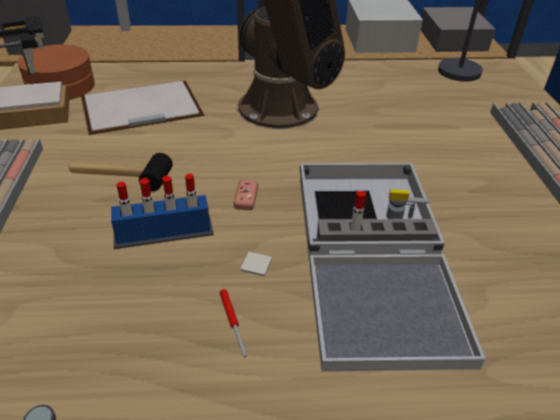

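View pics/top0.png

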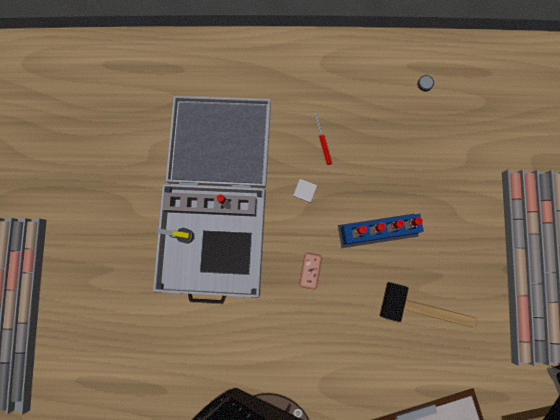

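View pics/wrist0.png

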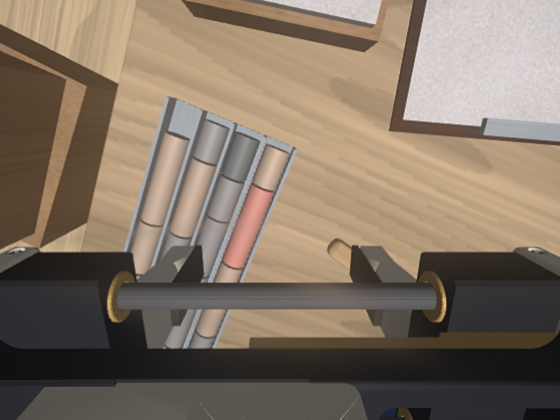

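The scene shows the case at right (rack row at ~y=228, one kept marker at 358,205, knob at 400,197), the holder at left (four spares), the pink slab at (246,194), the tile at (256,263), the scribe and the mallet. I'll measure next.

```bash
cat > h.py <<'E'
import numpy as np, cv2
from scipy.spatial.transform import Rotation as Ro
from plant import r
def cam(n, info=None):
    i=info or r.camera_info(n); f=210/np.tan(np.radians(i['vertical_fov'])/2); return i,f
def ray(n,u,v,info=None):
    i,f=cam(n,info); K=np.array([[f,0,i['cx']],[0,f,i['cy']],[0,0,1.]])
    p=cv2.undistortPoints(np.array([[[u,v]]],float),K,np.array([i['k1'],0,0,0.]))[0,0]
    V=np.array(i['view']); R=V[:3,:3]; c=-R.T@V[:3,3]
    return c, R.T@np.array([p[0],p[1],1])
def onz(n,u,v,z,info=None):
    c,d=ray(n,u,v,info); return c+d*(z-c[2])/d[2]
def proj(n,P,info=None):
    i,f=cam(n,info); V=np.array(i['view']); R=V[:3,:3]
    K=np.array([[f,0,i['cx']],[0,f,i['cy']],[0,0,1.]])
    return cv2.projectPoints(np.atleast_2d(np.array(P,float)),cv2.Rodrigues(R)[0],V[:3,3],K,np.array([i['k1'],0,0,0.]))[0][:,0]
def two(a,b):
    A=[];B=[]
    for c,d in (a,b):
        d=d/np.linalg.norm(d); M=np.eye(3)-np.outer(d,d); A.append(M);B.append(M@c)
    p=np.linalg.solve(sum(A),sum(B)); return p
def crop(img,x0,y0,x1,y1,k,name):
    cv2.imwrite(name,cv2.resize(img[y0:y1,x0:x1],None,fx=k,fy=k,interpolation=cv2.INTER_CUBIC))
def tool():
    s=r.get_state(); return np.array(s['tcp_pos']),Ro.from_euler('xyz',s['eef_rot'],degrees=True),s
E
python3 - <<'E'
from h import *
t=cv2.imread('pics/top0.png'); s=cv2.imread('pics/scene0.png')
crop(t,150,180,270,310,5,'pics/tc.png'); crop(t,280,170,440,330,4,'pics/th.png')
crop(s,290,150,450,260,5,'pics/sc.png'); crop(s,100,140,270,280,4,'pics/sh.png')
E
```

```text
(no output)
```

View pics/tc.png

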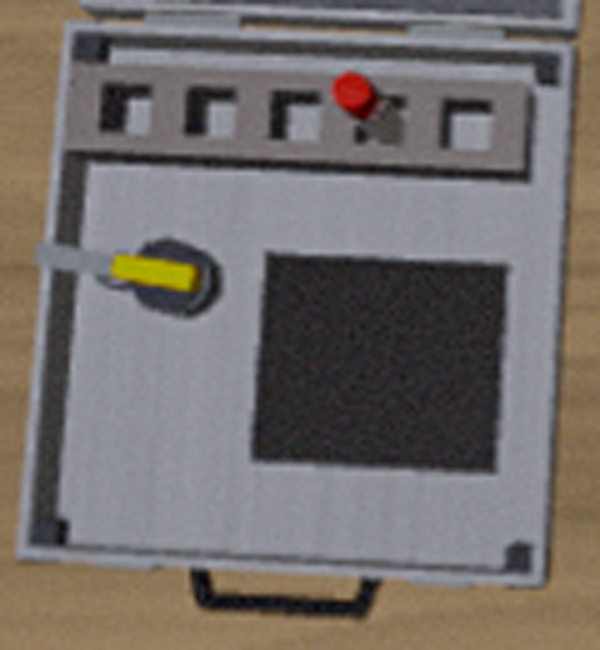

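View pics/th.png

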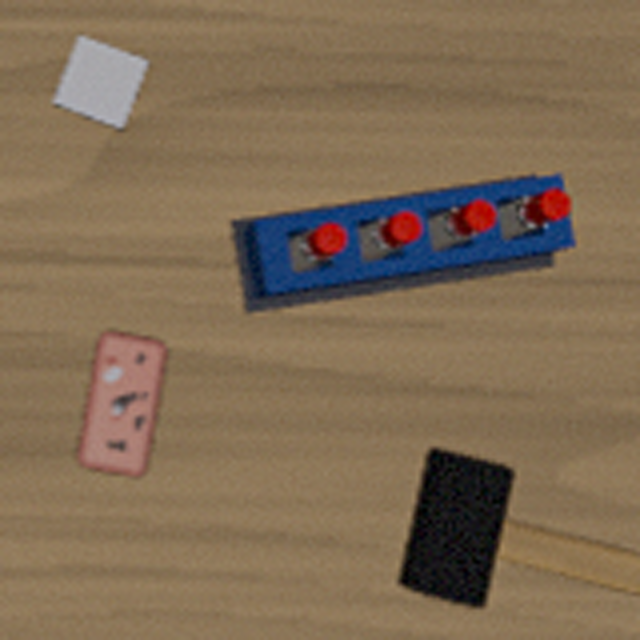

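View pics/sc.png

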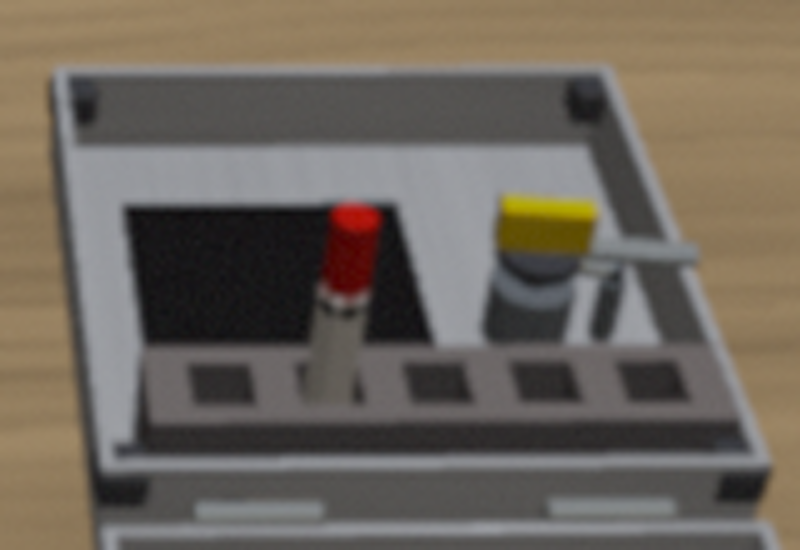

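View pics/sh.png

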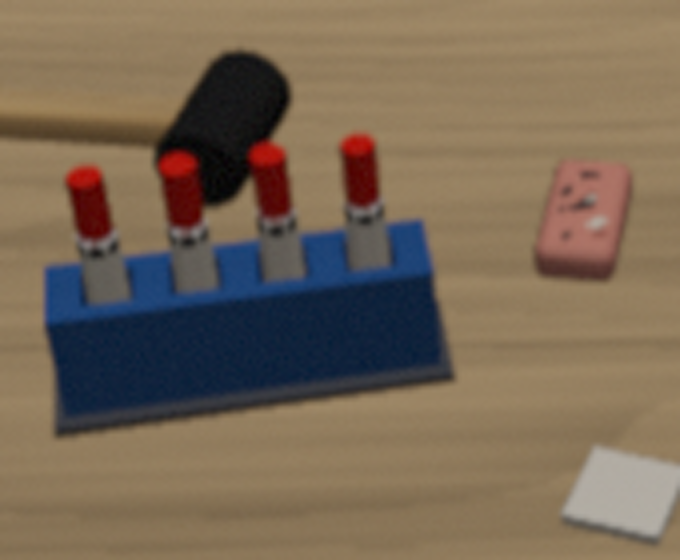

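```bash
cat > meas.py <<'E'
from h import *
def T(X,Y,x0,y0,k): return ((X+.5)/k-.5+x0,(Y+.5)/k-.5+y0)
tc=[(126,107),(211,112),(296,116),(467,125)]; sc=[(655,381),(545,381),(437,383),(222,385)]
for a,b in zip(tc,sc):
    u=T(*a,150,180,5); w=T(*b,290,150,5)
    print('cell top',onz('top',*u,.054).round(4),onz('scene',*w,.054).round(4),two(ray('top',*u),ray('scene',*w)).round(4))
# dark pad by threshold
t=cv2.imread('pics/top0.png'); s=cv2.imread('pics/scene0.png')
def blob(img,lo,hi,roi,amin=30,hsv=True):
    x0,y0,x1,y1=roi; c=img[y0:y1,x0:x1]; c=cv2.cvtColor(c,cv2.COLOR_BGR2HSV)
    m=cv2.inRange(c,np.array(lo),np.array(hi)); 
    cs,_=cv2.findContours(m,cv2.RETR_EXTERNAL,cv2.CHAIN_APPROX_NONE); o=[]
    for k in cs:
        if cv2.contourArea(k)<amin: continue
        o.append((k.reshape(-1,2)+[x0,y0]).astype(float))
    return o
def rect(n,pts,z):
    P=np.array([onz(n,u,v,z)[:2] for u,v in pts],np.float32)
    (c,sz,a)=cv2.minAreaRect(P*1000); return np.round(c,1),np.round(sz,1),round(a,1)
if __name__=='__main__':
    for k in blob(t,(0,0,0),(180,255,70),(195,222,258,284),200): print('pad top',rect('top',k,.010))
    for k in blob(t,(20,150,100),(35,255,255),(160,210,210,255),10): print('knob top',rect('top',k,.080))
    for k in blob(s,(20,150,100),(35,255,255),(370,170,440,220),10): print('knob scn',k.min(0),k.max(0))
    for k in blob(t,(0,60,110),(12,200,255),(290,240,330,300),50)+blob(t,(170,60,110),(180,200,255),(290,240,330,300),50): print('slab top',rect('top',k,.024))
    for k in blob(s,(0,60,110),(12,200,255),(225,170,265,215),50): print('slab scn',rect('scene',k,.024))
    tt=sorted([k.mean(0) for k in blob(t,(0,180,90),(8,255,255),(340,200,430,250),10)],key=lambda p:p[0])
    ss=sorted([[k[:,0].mean(),k[:,1].min()+3] for k in blob(s,(0,180,90),(8,255,255),(105,165,215,220),10)],key=lambda p:-p[0])
    for a,b in zip(tt,ss): print('cap',a,b,onz('top',*a,.141).round(4),onz('scene',*b,.141).round(4),two(ray('top',*a),ray('scene',*b)).round(4))
    B=blob(t,(100,120,90),(130,255,255),(330,205,432,255),200)
    for k in B: print('holder',rect('top',k,.070))
E
python3 meas.py
```

```text
cell top [0.5949 0.2477 0.054 ] [0.5982 0.2519 0.054 ] [0.5958 0.2507 0.0515]
cell top [0.593  0.2036 0.054 ] [0.5964 0.207  0.054 ] [0.5938 0.2062 0.0514]
cell top [0.5916 0.1597 0.054 ] [0.5958 0.1628 0.054 ] [0.5924 0.1621 0.0507]
cell top [0.5883 0.0718 0.054 ] [0.5934 0.0753 0.054 ] [0.5892 0.0743 0.0501]
pad top (array([468.8, 119.4]), array([127.5, 107.1]), 88.2)
knob top (array([508.6, 222.2]), array([40.8, 13. ]), 81.7)
knob scn [390. 190.] [408. 194.]
slab top (array([ 425. , -102.7]), array([47.1, 89.3]), 80.4)
slab scn (array([434.8, -99.3]), array([46.5, 92.9]), 80.9)
cap [361.72222222 229.5       ] [np.float64(189.0), np.float64(177.0)] [ 0.5209 -0.2138  0.141 ] [ 0.5321 -0.2121  0.141 ] [ 0.5217 -0.2143  0.1335]
cap [380.11111111 226.61111111] [np.float64(166.6086956521739), np.float64(178.0)] [ 0.5283 -0.2562  0.141 ] [ 0.5338 -0.2556  0.141 ] [ 0.5287 -0.2568  0.1373]
cap [398.94736842 223.68421053] [np.float64(143.95833333333334), np.float64(181.0)] [ 0.5358 -0.2997  0.141 ] [ 0.5421 -0.2984  0.141 ] [ 0.5362 -0.3003  0.1368]
cap [418.05555556 220.55555556] [np.float64(120.9090909090909), np.float64(185.0)] [ 0.5438 -0.344   0.141 ] [ 0.5534 -0.3407  0.141 ] [ 0.5444 -0.3446  0.1347]
holder (array([ 532.9, -279.9]), array([ 46. , 193.6]), 9.7)
```

```bash
cat >> h.py <<'E'
def plan(xyz,yaw,grip,step=40.,n=None):
    """tool-frame deltas (rad, mm) from measured pose to target, straight, tool down"""
    p,R,s=tool(); Rt=Ro.from_euler('xyz',[180,0,yaw],degrees=True)
    rv=(R.inv()*Rt).as_rotvec(); d=(np.array(xyz)-p)*1000
    N=n or max(1,int(np.ceil(max(np.linalg.norm(d)/step,np.linalg.norm(rv)/.14))))
    for k in range(N):
        Rk=R*Ro.from_rotvec(rv*k/N); t=Rk.inv().apply(d/N)
        print([float(x) for x in np.r_[(rv/N).round(3),t.round(1),grip]],end=',\n' )
    print(N,'rows; pose',p.round(4),np.round(s['eef_rot'],2),'j',np.round(s['joints'],1))
E
python3 -c "
from h import *
plan([.40,-.102,.2],80.4,1)"
```

```text
[-0.0, -0.0, 0.039, 30.8, 23.8, -0.1, 1.0],
[-0.0, -0.0, 0.039, 31.7, 22.6, -0.1, 1.0],
[-0.0, -0.0, 0.039, 32.5, 21.3, -0.1, 1.0],
[-0.0, -0.0, 0.039, 33.3, 20.0, -0.1, 1.0],
[-0.0, -0.0, 0.039, 34.1, 18.7, -0.1, 1.0],
[-0.0, -0.0, 0.039, 34.8, 17.3, -0.1, 1.0],
[-0.0, -0.0, 0.039, 35.5, 15.9, -0.1, 1.0],
[-0.0, -0.0, 0.039, 36.1, 14.5, -0.1, 1.0],
[-0.0, -0.0, 0.039, 36.6, 13.1, -0.1, 1.0],
[-0.0, -0.0, 0.039, 37.1, 11.7, -0.1, 1.0],
[-0.0, -0.0, 0.039, 37.5, 10.2, -0.1, 1.0],
[-0.0, -0.0, 0.039, 37.9, 8.7, -0.1, 1.0],
[-0.0, -0.0, 0.039, 38.2, 7.2, -0.1, 1.0],
[-0.0, -0.0, 0.039, 38.5, 5.7, -0.1, 1.0],
14 rows; pose [ 0.252  -0.6258  0.1979] [-1.7999e+02 -7.0000e-02  1.1193e+02] j [-51.6  20.6   0.6  -0.  -70.1 -16.5]
```

Call:
step_arm([
  [0, 0, 0.039, 31, 24, 0, 1],
  [0, 0, 0.039, 32, 23, 0, 1],
  [0, 0, 0.039, 32.5, 21, 0, 1],
  [0, 0, 0.039, 33, 20, 0, 1],
  [0, 0, 0.039, 34, 19, 0, 1],
  [0, 0, 0.039, 35, 17, 0, 1],
  [0, 0, 0.039, 35.5, 16, 0, 1],
  [0, 0, 0.039, 36, 14.5, 0, 1],
  [0, 0, 0.039, 36.5, 13, 0, 1],
  [0, 0, 0.039, 37, 11.5, 0, 1],
])

```text
time_s: 1.15
tcp_pos: [0.3599, -0.2415, 0.194]
eef_rot: [-179.7, -0.3, 88.3]
contact_force: [1.0, 0.5, 0.9]
gripper_width: 0.0879
```

```bash
python3 -c "
from h import *
plan([.40,-.102,.2],80.4,1)"
```

```text
[-0.001, -0.001, 0.034, 35.2, 9.0, -1.4, 1.0],
[-0.001, -0.001, 0.034, 35.5, 7.8, -1.4, 1.0],
[-0.001, -0.001, 0.034, 35.7, 6.5, -1.4, 1.0],
[-0.001, -0.001, 0.034, 35.9, 5.3, -1.5, 1.0],
4 rows; pose [ 0.3599 -0.2415  0.194 ] [-179.71   -0.32   88.26] j [ -7.9  -2.5 -27.9  -0.3 -64.9 -83.7]
```

Call:
step_arm([
  [0, 0, 0.034, 35, 9, -1.5, 1],
  [0, 0, 0.034, 35.5, 8, -1.5, 1],
  [0, 0, 0.034, 36, 6.5, -1.5, 1],
  [0, 0, 0.034, 36, 5.5, -1.5, 1],
  [0, 0, 0, 3, 1, 0, 1],
  [0, 0, 0, 0, 0, 0, 1],
])

```text
time_s: 1.75
tcp_pos: [0.403, -0.0891, 0.2014]
eef_rot: [-179.8, -0.4, 80.4]
contact_force: [0.2, -0.4, 0.9]
gripper_width: 0.0873
```

Run:
```python
from h import *
p,R,s=tool(); print(p,s['eef_rot'],s['joints'])
info=r.camera_info('wrist'); c=-info['view'][:3,:3].T@info['view'][:3,3]; print('cam rel tool',R.inv().apply(c-p), R.inv().apply(info['view'][2,:3]))
cv2.imwrite('pics/w1.png',cv2.cvtColor(r.capture('wrist'),cv2.COLOR_RGB2BGR))
```

```text
[ 0.403008   -0.08911352  0.20136475] [-179.79967946   -0.37339784   80.41149262] [  14.75233347   -5.28361556  -29.36091119   -0.46295352  -65.95201572
 -114.15142481]
cam rel tool [ 0.00081983 -0.07874619 -0.1859882 ] [3.50931289e-04 2.93185715e-01 9.56055445e-01]
```

View pics/w1.png

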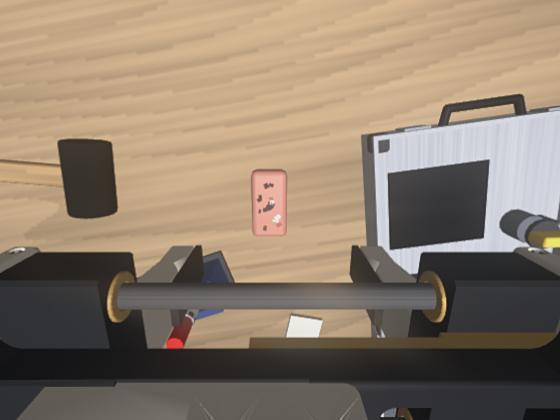

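Wrist view: the slab sits at (269,203), upright in the image, with the pad at (438,205), the mallet at (88,178) and the tile at (304,327).

```bash
cat > slab.py <<'E'
from h import *
import sys
def slab(n,img,roi=None,z=.024):
    hsv=cv2.cvtColor(img,cv2.COLOR_BGR2HSV)
    m=cv2.inRange(hsv,np.array((0,70,120)),np.array((10,190,255)))|cv2.inRange(hsv,np.array((172,70,120)),np.array((180,190,255)))
    if roi: mm=np.zeros_like(m); x0,y0,x1,y1=roi; mm[y0:y1,x0:x1]=m[y0:y1,x0:x1]; m=mm
    m=cv2.morphologyEx(m,cv2.MORPH_CLOSE,np.ones((7,7)))
    cs,_=cv2.findContours(m,cv2.RETR_EXTERNAL,cv2.CHAIN_APPROX_NONE)
    for k in cs:
        if cv2.contourArea(k)<150: continue
        P=np.array([onz(n,u,v,z)[:2] for u,v in k.reshape(-1,2)],np.float32)*1000
        print(n,'px',k.reshape(-1,2).min(0),k.reshape(-1,2).max(0),'rect',cv2.minAreaRect(P))
E
python3 -c "
from slab import *
slab('wrist',cv2.imread('pics/w1.png'),(220,140,340,250))
slab('wrist',cv2.imread('pics/w1.png'),(220,140,340,250),.018)
plan([.425,-.102,.04],80.4,1)
"
```

```text
wrist px [251 170] [286 235] rect ((424.8363037109375, -100.90097045898438), (44.51166915893555, 86.95223999023438), 80.54721069335938)
wrist px [251 170] [286 235] rect ((426.46929931640625, -101.29747772216797), (45.246150970458984, 88.38701629638672), 80.54721069335938)
[-0.001, -0.001, -0.0, -1.9, 4.9, 32.2, 1.0],
[-0.001, -0.001, -0.0, -1.9, 4.9, 32.3, 1.0],
[-0.001, -0.001, -0.0, -1.8, 4.8, 32.3, 1.0],
[-0.001, -0.001, -0.0, -1.8, 4.8, 32.3, 1.0],
[-0.001, -0.001, -0.0, -1.8, 4.8, 32.3, 1.0],
5 rows; pose [ 0.403  -0.0896  0.2014] [-179.81   -0.38   80.36] j [  14.7   -5.3  -29.4   -0.5  -65.9 -114.1]
```

Call:
step_arm([
  [-0.001, -0.001, 0, -2, 5, 32, 1],
  [-0.001, -0.001, 0, -2, 5, 32, 1],
  [-0.001, -0.001, 0, -2, 5, 32, 1],
  [-0.001, -0.001, 0, -2, 4.5, 30, 1],
  [0, 0, 0, -1.5, 4, 22, 1],
  [0, 0, 0, 0, 0, 0, 1],
])

```text
time_s: 2.4
tcp_pos: [0.4245, -0.1089, 0.0497]
eef_rot: [179.8, -0.2, 80.0]
contact_force: [-0.4, -1.0, 1.0]
gripper_width: 0.0876
```

```bash
python3 -c "
from h import *
plan([.4255,-.1015,.0045],80.5,1,8)
"
```

```text
[0.001, -0.001, -0.001, 1.2, -0.1, 7.5, 1.0],
[0.001, -0.001, -0.001, 1.2, -0.1, 7.5, 1.0],
[0.001, -0.001, -0.001, 1.2, -0.1, 7.5, 1.0],
[0.001, -0.001, -0.001, 1.2, -0.1, 7.5, 1.0],
[0.001, -0.001, -0.001, 1.2, -0.0, 7.5, 1.0],
[0.001, -0.001, -0.001, 1.2, -0.0, 7.5, 1.0],
6 rows; pose [ 0.4245 -0.1089  0.0497] [179.76  -0.18  80.03] j [ 1.150e+01  7.300e+00 -3.980e+01 -1.000e-01 -4.260e+01 -1.114e+02]
```

Call:
step_arm([
  [0.001, -0.001, -0.002, 2.5, 0, 12, 1],
  [0.001, -0.001, -0.002, 2, 0, 12, 1],
  [0.001, -0.001, -0.002, 1.5, 0, 10, 1],
  [0, 0, 0, 1, 0, 6, 1],
  [0, 0, 0, 0.5, 0, 3, 1],
  [0, 0, 0, 0, 0, 0, 1],
])

```text
time_s: 3.0
tcp_pos: [0.4267, -0.1049, 0.0086]
eef_rot: [179.8, 0.0, 80.1]
contact_force: [0.8, 0.0, 0.3]
gripper_width: 0.0875
```

```bash
python3 -c "
from h import *
plan([.4255,-.1015,.0045],80.5,1,8)
"
```

```text
[0.003, 0.0, -0.007, 3.1, -1.7, 4.1, 1.0],
1 rows; pose [ 0.4267 -0.1049  0.0086] [1.798e+02 1.000e-02 8.012e+01] j [  12.2   11.5  -42.3    0.2  -36.  -112.2]
```

Call:
step_arm([
  [0.003, 0, -0.007, 3.5, -1.5, 4, 1],
  [0, 0, 0, 0, 0, 0.5, 1],
  [0, 0, 0, 0, 0, 0, -0.2],
  [0, 0, 0, 0, 0, 0, -0.6],
  [0, 0, 0, 0, 0, 0, -0.6],
  [0, 0, 0, 0, 0, 0, -0.6],
  [0, 0, 0, 0, 0, 0, -0.6],
  [0, 0, 0, 0, 0, 0, -0.6],
], squeeze=35)

```text
time_s: 3.8
tcp_pos: [0.4269, -0.1005, 0.0053]
eef_rot: [179.8, -0.0, 80.6]
contact_force: [-0.1, 0.1, -0.0]
gripper_width: 0.0453
```

Call:
step_arm([
  [0, 0, 0, 0, 0, -15, -1],
  [0, 0, 0, 0, 0, -25, -1],
  [0, 0, 0, 0, 0, -35, -1],
  [0, 0, 0, 0, 0, -35, -1],
  [0, 0, 0, 0, 0, -30, -1],
  [0, 0, 0, 0, 0, 0, -1],
])

```text
time_s: 4.4
tcp_pos: [0.4251, -0.1012, 0.1498]
eef_rot: [-179.9, 0.1, 80.6]
contact_force: [0.0, 0.2, 1.0]
gripper_width: 0.001
```

```bash
python3 -c "
from h import *
plan([.440,.10,.145],178,-1,40)
"
```

```text
[-0.0, 0.0, -0.131, 15.5, -1.4, 0.3, -1.0],
[-0.0, 0.0, -0.131, 15.5, 0.6, 0.3, -1.0],
[-0.0, 0.0, -0.131, 15.3, 2.6, 0.3, -1.0],
[-0.0, 0.0, -0.131, 14.8, 4.6, 0.4, -1.0],
[-0.0, 0.0, -0.131, 14.1, 6.5, 0.4, -1.0],
[-0.0, 0.0, -0.131, 13.1, 8.3, 0.4, -1.0],
[-0.0, 0.0, -0.131, 11.9, 9.9, 0.4, -1.0],
[-0.0, 0.0, -0.131, 10.5, 11.4, 0.4, -1.0],
[-0.0, 0.0, -0.131, 9.0, 12.7, 0.4, -1.0],
[-0.0, 0.0, -0.131, 7.2, 13.7, 0.4, -1.0],
[-0.0, 0.0, -0.131, 5.4, 14.6, 0.4, -1.0],
[-0.0, 0.0, -0.131, 3.4, 15.1, 0.4, -1.0],
[-0.0, 0.0, -0.131, 1.4, 15.5, 0.4, -1.0],
13 rows; pose [ 0.4251 -0.1012  0.1498] [-1.7995e+02  8.0000e-02  8.0570e+01] j [ 1.270e+01 -1.000e-01 -3.200e+01  1.000e-01 -5.820e+01 -1.122e+02]
```

The slab slipped out (opening 1 mm). I'll open and look again.

Call:
step_arm([
  [0, 0, 0, 0, 0, 0, 1],
  [0, 0, 0, 0, 0, -20, 1],
  [0, 0, 0, 0, 0, -20, 1],
  [0, 0, 0, 0, 0, 0, 1],
  [0, 0, 0, 0, 0, 0, 1],
])

```text
time_s: 4.9
tcp_pos: [0.4226, -0.1012, 0.1871]
eef_rot: [-179.6, 0.1, 80.5]
contact_force: [0.2, 0.7, -0.8]
gripper_width: 0.0358
```

Run:
```python
from slab import *
p,R,s=tool()
im=cv2.cvtColor(r.capture('wrist'),cv2.COLOR_RGB2BGR); cv2.imwrite('pics/w2.png',im)
slab('wrist',im,(150,60,400,250)); print(p,s['eef_rot'],s['gripper_width'])
it=cv2.cvtColor(r.capture('top'),cv2.COLOR_RGB2BGR); cv2.imwrite('pics/t2.png',it)
```

```text
wrist px [258 155] [295 225] rect ((426.1443786621094, -100.91253662109375), (44.857704162597656, 87.50652313232422), 80.57068634033203)
[ 0.42260398 -0.10117531  0.18712238] [-1.79635955e+02  1.05440134e-01  8.05138882e+01] 0.0357536687368584
```

View pics/w2.png

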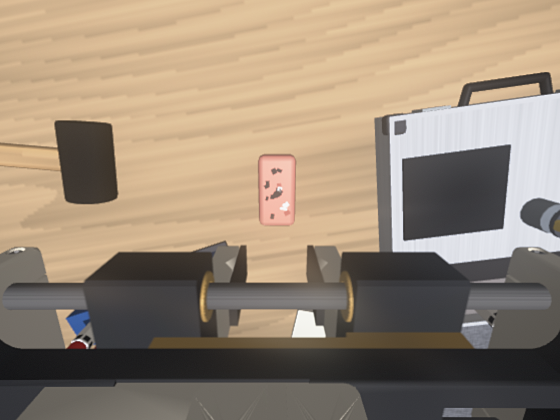

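The slab lies where it was, at (277,190). I'll grip it lower and harder, and lift gently.

Call:
step_arm([
  [0, 0, 0, 1, 2, 35, 1],
  [0, 0, 0, 0, 1, 40, 1],
  [0, 0, 0, 0, 0, 40, 1],
  [0, 0, 0, 0, 0, 30, 1],
  [0, 0, 0, 0, 0, 15, 1],
  [0, 0, 0, 0, 0, 0, 1],
])

```text
time_s: 5.6
tcp_pos: [0.4223, -0.1018, 0.0184]
eef_rot: [-179.4, 0.2, 80.5]
contact_force: [0.4, -0.3, 0.1]
gripper_width: 0.0865
```

```bash
python3 -c "
from h import *
plan([.4262,-.1012,.002],80.5,1,8)
"
```

```text
[-0.003, 0.001, 0.0, 0.4, 1.3, 5.4, 1.0],
[-0.003, 0.001, 0.0, 0.4, 1.3, 5.4, 1.0],
[-0.003, 0.001, 0.0, 0.4, 1.3, 5.4, 1.0],
3 rows; pose [ 0.4223 -0.1018  0.0184] [-179.42    0.23   80.5 ] j [  12.6   10.5  -41.6   -0.   -38.5 -112.1]
```

Call:
step_arm([
  [-0.004, 0.001, 0, 0.5, 2, 6, 1],
  [-0.003, 0.001, 0, 0.4, 1.5, 6, 1],
  [-0.003, 0.001, 0, 0, 1, 4, 1],
  [0, 0, 0, 0, 0, 1, 1],
  [0, 0, 0, 0, 0, 0, -1],
  [0, 0, 0, 0, 0, 0, -1],
  [0, 0, 0, 0, 0, 0, -1],
  [0, 0, 0, 0, 0, 0, -1],
  [0, 0, 0, 0, 0, 0, -1],
  [0, 0, 0, 0, 0, 0, -1],
], squeeze=50)

```text
time_s: 6.6
tcp_pos: [0.4296, -0.1013, 0.0028]
eef_rot: [179.7, -0.0, 80.5]
contact_force: [0.1, 0.1, -0.8]
gripper_width: 0.0447
```

Call:
step_arm([
  [0, 0, 0, 0, 0, 0, -1],
  [0, 0, 0, 0, 0, 0, -1],
  [0, 0, 0, 0, 0, -5, -1],
  [0, 0, 0, 0, 0, -8, -1],
  [0, 0, 0, 0, 0, -8, -1],
])

```text
time_s: 7.1
tcp_pos: [0.4286, -0.1015, 0.0245]
eef_rot: [179.8, 0.0, 80.5]
contact_force: [-0.1, 0.9, 1.5]
gripper_width: 0.0049
```

Run:
```python
from slab import *
p,R,s=tool(); print(p,s['gripper_width'])
im=cv2.cvtColor(r.capture('wrist'),cv2.COLOR_RGB2BGR); cv2.imwrite('pics/w3.png',im)
slab('wrist',im)
i2=cv2.cvtColor(r.capture('scene'),cv2.COLOR_RGB2BGR); crop(i2,180,120,340,240,5,'pics/s3.png')
```

```text
[ 0.42861138 -0.10147219  0.02446532] 0.004910187202919754
wrist px [242 170] [309 282] rect ((422.37286376953125, -100.06527709960938), (44.49778366088867, 81.63787841796875), 80.45646667480469)
```

View pics/w3.png

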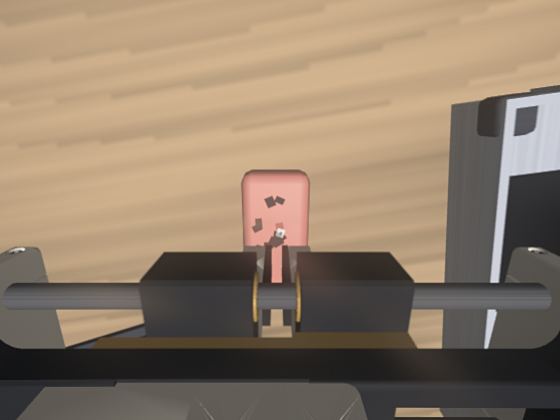

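View pics/s3.png

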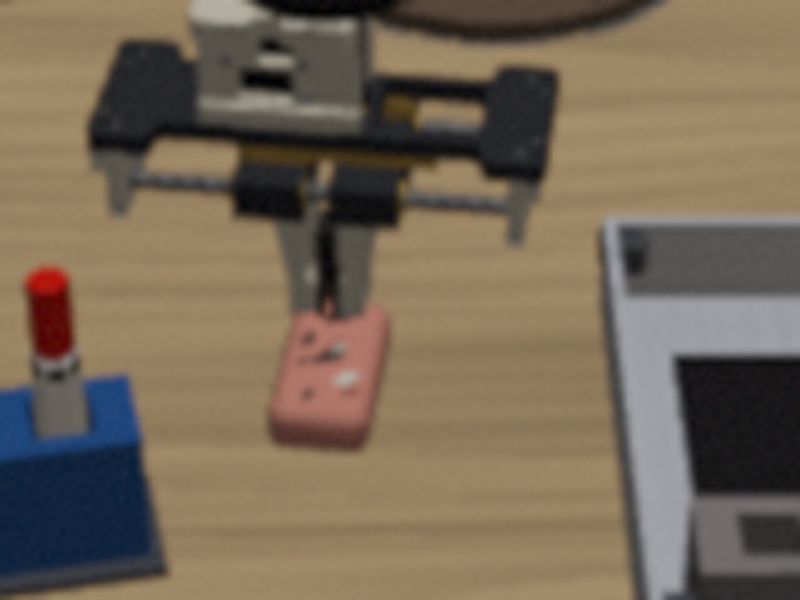

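Call:
step_arm([
  [0, 0, 0, 0, 0, -10, 1],
  [0, 0, 0, 0, 0, -15, 1],
  [0, 0, 0, 0, 0, 0, 1],
  [0, 0, 0, 0, 0, 0, 1],
  [0, 0, 0, 0, 0, 0, 1],
  [0, 0, 0, 0, 0, 0, 1],
  [0, 0, 0, 0, 0, 0, 1],
  [0, 0, 0, 0, 0, 0, 1],
  [0, 0, 0, 0, 0, 0, 1],
])

```text
time_s: 8.1
tcp_pos: [0.4286, -0.1013, 0.0517]
eef_rot: [179.7, -0.0, 80.5]
contact_force: [-0.8, -1.1, 0.4]
gripper_width: 0.0676
```

Run:
```python
from slab import *
im=cv2.cvtColor(r.capture('wrist'),cv2.COLOR_RGB2BGR); cv2.imwrite('pics/w4.png',im)
slab('wrist',im)
plan([.4262,-.1012,.002],80.5,1,8)
```

```text
wrist px [246 164] [305 272] rect ((424.58062744140625, -100.6673583984375), (44.474063873291016, 88.03093719482422), 80.46532440185547)
[0.001, -0.0, 0.0, -0.0, -0.4, 7.1, 1.0],
[0.001, -0.0, 0.0, -0.0, -0.4, 7.1, 1.0],
[0.001, -0.0, 0.0, -0.0, -0.4, 7.1, 1.0],
[0.001, -0.0, 0.0, -0.0, -0.4, 7.1, 1.0],
[0.001, -0.0, 0.0, -0.0, -0.4, 7.1, 1.0],
[0.001, -0.0, 0.0, -0.0, -0.4, 7.1, 1.0],
[0.001, -0.0, 0.0, -0.0, -0.4, 7.1, 1.0],
7 rows; pose [ 0.4286 -0.1014  0.0516] [ 1.7971e+02 -4.0000e-02  8.0530e+01] j [ 1.260e+01  7.300e+00 -3.950e+01  1.000e-01 -4.290e+01 -1.121e+02]
```

View pics/w4.png

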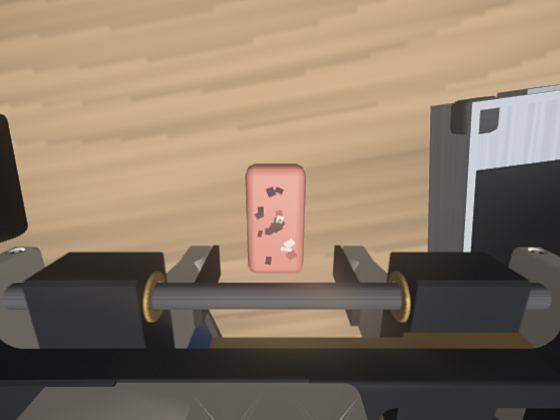

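Run:
```python
from h import *
p,R,s=tool(); i=r.camera_info('wrist')
for l in ([0,0,0],[.034,0,0],[-.034,0,0],[0,0,-.019],[.034,0,-.019],[.034,.0095,0],[.034,-.0095,0]): print(l,proj('wrist',p+R.apply(l),i))
```

```text
[0, 0, 0] [[275.02819972 240.2553395 ]]
[0.034, 0, 0] [[324.63980446 240.2659137 ]]
[-0.034, 0, 0] [[225.41077052 240.2506948 ]]
[0, 0, -0.019] [[274.90905343 252.20555104]]
[0.034, 0, -0.019] [[329.45551168 252.21815369]]
[0.034, 0.0095, 0] [[323.97680208 252.92461614]]
[0.034, -0.0095, 0] [[325.32205178 227.25245321]]
```

Run:
```python
from h import *
P=np.array([.4286,-.1015,.0245])
for dz in (0,.01,.02,.03,.04): print(dz,(proj('scene',P+[0,0,dz])[0]-[180,120])*5)
print('slab centre',(proj('scene',[.425,-.101,.024])[0]-[180,120])*5)
i2=cv2.cvtColor(r.capture('scene'),cv2.COLOR_RGB2BGR); crop(i2,180,80,340,200,5,'pics/s4.png')
p,R,s=tool(); print(p)
print('tcp now',(proj('scene',p)[0]-[180,80])*5,'tip+-',(proj('scene',[p+R.apply([.034,0,0]),p+R.apply([.034,0,-.03])])-[180,80])*5)
```

```text
0 [325.42546568 350.54495075]
0.01 [325.06041802 333.13009852]
0.02 [324.69119702 315.5288896 ]
0.03 [324.31772891 297.73821522]
0.04 [323.93993813 279.75489497]
slab centre [326.38797688 346.54725364]
[ 0.42866909 -0.10137557  0.05169783]
tcp now [324.70310224 502.82886237] tip+- [[399.84039541 508.60635853]
 [399.92906652 454.01001748]]
```

View pics/s4.png

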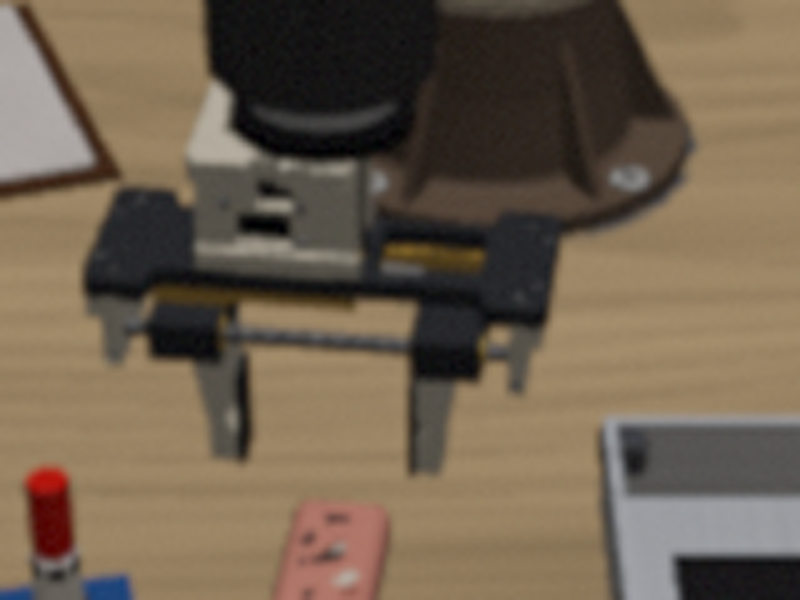

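```bash
python3 -c "
from h import *
print(r.grasp_offset,[a for a in dir(r) if not a.startswith('_')])"
```

```text
0.0188 ['Unreachable', 'camera_info', 'capture', 'close_job', 'get_state', 'grasp_offset']
```

Call:
step_arm([
  [0, 0, 0, 0, -2.5, 12, 1],
  [0, 0, 0, 0, 0, 12, 1],
  [0, 0, 0, 0, 0, 10, 1],
  [0, 0, 0, 0, 0, 8, 1],
  [0, 0, 0, 0, 0, 4, 1],
  [0, 0, 0, 0, 0, 0, 1],
])

```text
time_s: 8.8
tcp_pos: [0.4272, -0.1009, 0.0039]
eef_rot: [179.6, -0.0, 80.5]
contact_force: [0.3, 0.2, -0.0]
gripper_width: 0.0878
```

Next I'll close the gripper in small calls, watching the opening.

Call:
step_arm([
  [0, 0, 0, 0, 0, 0, -1],
  [0, 0, 0, 0, 0, 0, -1],
  [0, 0, 0, 0, 0, 0, -1],
  [0, 0, 0, 0, 0, 0, -1],
  [0, 0, 0, 0, 0, 0, -1],
  [0, 0, 0, 0, 0, 0, -1],
])

```text
time_s: 9.4
tcp_pos: [0.4283, -0.1008, 0.0051]
eef_rot: [179.5, -0.1, 80.6]
contact_force: [0.1, -0.4, -0.6]
gripper_width: 0.0451
```

Call:
step_arm([
  [0, 0, 0, 0, 0, 0, -1],
])

```text
time_s: 9.5
tcp_pos: [0.4284, -0.1007, 0.0052]
eef_rot: [179.5, -0.1, 80.6]
contact_force: [-1.0, 0.5, -0.4]
gripper_width: 0.0371
```

Call:
step_arm([
  [0, 0, 0, 0, 0, 0, -1],
])

```text
time_s: 9.6
tcp_pos: [0.4284, -0.1007, 0.0053]
eef_rot: [179.5, -0.1, 80.6]
contact_force: [-1.0, 0.6, 0.1]
gripper_width: 0.0296
```

Call:
step_arm([
  [0, 0, 0, 0, 0, 0, -1],
])

```text
time_s: 9.7
tcp_pos: [0.4284, -0.1007, 0.0053]
eef_rot: [179.5, -0.1, 80.6]
contact_force: [-0.5, 0.7, -0.6]
gripper_width: 0.0212
```

Run:
```python
from h import *
i2=cv2.cvtColor(r.capture('scene'),cv2.COLOR_RGB2BGR); crop(i2,180,100,340,220,5,'pics/s5.png')
im=cv2.cvtColor(r.capture('wrist'),cv2.COLOR_RGB2BGR); cv2.imwrite('pics/w5.png',im)
```

```text
(no output)
```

View pics/s5.png

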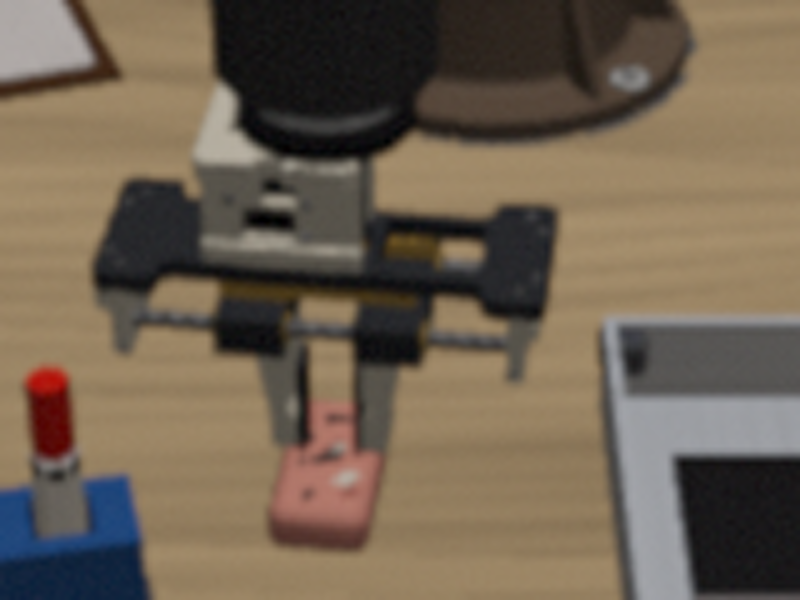

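View pics/w5.png

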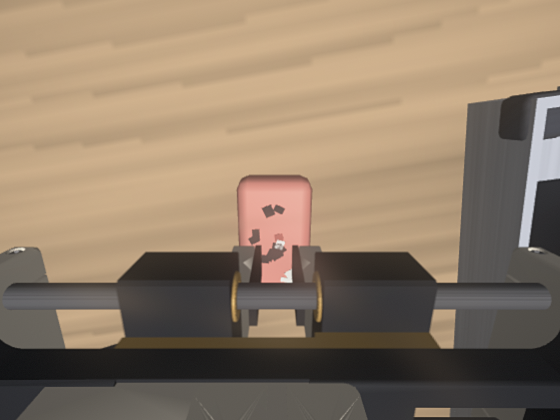

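Fingers at 21 mm opening pass over the 24 mm slab without contact at a TCP reading of z = 5 mm. So the real tips sit higher than the reading says. I'll open and feel down for the counter on either side of the slab.

Call:
step_arm([
  [0, 0, 0, 0, -2, -5, 1],
  [0, 0, 0, 0, 0, 0, 1],
  [0, 0, 0, 0, 0, 0, 1],
  [0, 0, 0, 0, 0, 0, 1],
  [0, 0, 0, 0, 0, 0, 1],
  [0, 0, 0, 0, 0, 0, 1],
  [0, 0, 0, 0, 0, 0, 1],
  [0, 0, 0, 0, 0, 0, 1],
  [0, 0, 0, 0, 0, 0, 1],
  [0, 0, 0, 0, 0, 0, 1],
])

```text
time_s: 10.8
tcp_pos: [0.4261, -0.1004, 0.0107]
eef_rot: [179.5, -0.1, 80.6]
contact_force: [-0.7, 0.5, 0.4]
gripper_width: 0.0856
```

Call:
step_arm([
  [0, 0, 0, 0, 0, 6, 1],
  [0, 0, 0, 0, 0, 4, 1],
  [0, 0, 0, 0, 0, 3, 1],
  [0, 0, 0, 0, 0, 3, 1],
  [0, 0, 0, 0, 0, 0, 1],
])

```text
time_s: 11.3
tcp_pos: [0.4259, -0.1004, -0.0072]
eef_rot: [179.6, -0.1, 80.6]
contact_force: [0.9, 0.2, -0.2]
gripper_width: 0.0874
```

Call:
step_arm([
  [0, 0, 0, 0, 0, 3, 1],
  [0, 0, 0, 0, 0, 2, 1],
  [0, 0, 0, 0, 0, 0, 1],
])

```text
time_s: 11.6
tcp_pos: [0.426, -0.1004, -0.0127]
eef_rot: [179.6, -0.1, 80.6]
contact_force: [-0.1, 0.3, -0.2]
gripper_width: 0.0875
```

Call:
step_arm([
  [0, 0, 0, 0, 0, 2, 1],
  [0, 0, 0, 0, 0, 2, 1],
  [0, 0, 0, 0, 0, 0, 1],
])

```text
time_s: 11.9
tcp_pos: [0.4262, -0.1004, -0.0168]
eef_rot: [179.5, -0.1, 80.6]
contact_force: [0.5, -0.3, -0.3]
gripper_width: 0.0879
```

Call:
step_arm([
  [0, 0, 0, 0, 0, 2, 1],
  [0, 0, 0, 0, 0, 2, 1],
  [0, 0, 0, 0, 0, 0, 1],
])

```text
time_s: 12.2
tcp_pos: [0.4263, -0.1004, -0.0211]
eef_rot: [179.5, -0.1, 80.6]
contact_force: [0.8, -0.4, -0.2]
gripper_width: 0.0878
```

Call:
step_arm([
  [0, 0, 0, 0, 0, 2, 1],
  [0, 0, 0, 0, 0, 1, 1],
  [0, 0, 0, 0, 0, 0, 1],
])

```text
time_s: 12.5
tcp_pos: [0.4264, -0.1004, -0.0244]
eef_rot: [179.5, -0.1, 80.6]
contact_force: [-0.2, -0.2, 0.2]
gripper_width: 0.0879
```

Run:
```python
from h import *
i2=cv2.cvtColor(r.capture('scene'),cv2.COLOR_RGB2BGR); crop(i2,180,120,340,240,5,'pics/s6.png')
p,R,s=tool()
for z in (0,.01,.02): print(z,(proj('scene',[[p[0],p[1]+.044,z],[p[0],p[1]-.044,z]])-[180,120])*5)
```

```text
0 [[423.69389898 387.10462742]
 [233.11850938 391.72120646]]
0.01 [[423.84890107 370.16751688]
 [232.2739659  374.73298205]]
0.02 [[424.00545189 353.05236081]
 [231.42008515 357.56538685]]
```

View pics/s6.png

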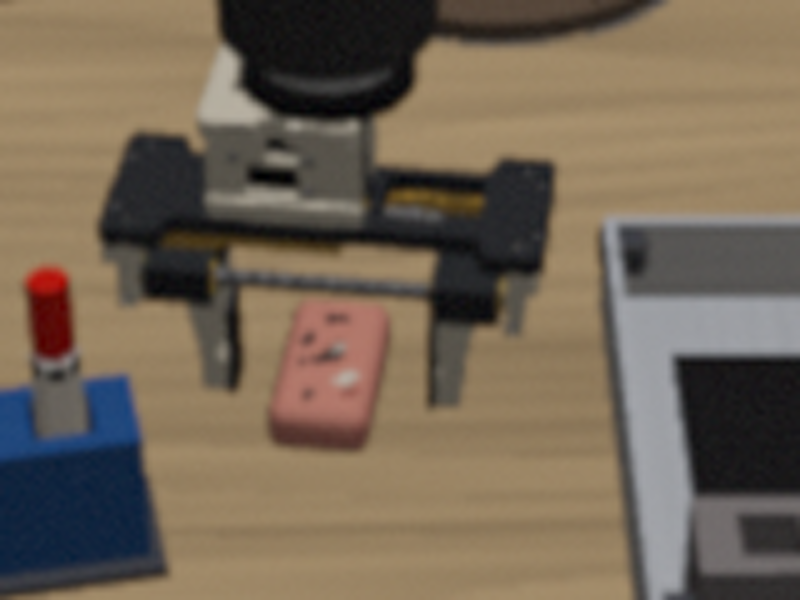

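Call:
step_arm([
  [0, 0, 0, 0, 0, 1.5, 1],
  [0, 0, 0, 0, 0, 1.5, 1],
  [0, 0, 0, 0, 0, 0, 1],
])

```text
time_s: 12.85
tcp_pos: [0.4267, -0.1003, -0.0274]
eef_rot: [179.5, -0.1, 80.6]
contact_force: [-1.0, 0.1, 1.2]
gripper_width: 0.0877
```

Call:
step_arm([
  [0, 0, 0, 0, 0, 1.5, 1],
  [0, 0, 0, 0, 0, 1.5, 1],
  [0, 0, 0, 0, 0, 0, 1],
])

```text
time_s: 13.15
tcp_pos: [0.4268, -0.1003, -0.0271]
eef_rot: [179.5, -0.1, 80.6]
contact_force: [-0.2, 0.1, -0.5]
gripper_width: 0.0872
```

Call:
step_arm([
  [0, 0, 0, 0, 0, -2, 1],
  [0, 0, 0, 0, 0, 0, -1],
  [0, 0, 0, 0, 0, 0, -1],
  [0, 0, 0, 0, 0, 0, -1],
  [0, 0, 0, 0, 0, 0, -1],
  [0, 0, 0, 0, 0, 0, -1],
  [0, 0, 0, 0, 0, 0, -1],
  [0, 0, 0, 0, 0, 0, -1],
  [0, 0, 0, 0, 0, 0, -1],
], squeeze=40)

```text
time_s: 14.05
tcp_pos: [0.4266, -0.1005, -0.0253]
eef_rot: [179.5, -0.0, 80.6]
contact_force: [-0.6, 0.3, 1.1]
gripper_width: 0.0455
```

Run:
```python
from h import *
p,R,s=tool(); print(p,s['joints'],s['joint_torque'],s['contact_force'],s['gripper_width'])
```

```text
[ 0.42661795 -0.10047955 -0.02532637] [  12.85231413   14.92997208  -44.70392792    0.30054149  -29.89285117
 -112.48979508] [ 1.07136744e-02 -3.66019607e+01  1.57110518e+01  3.68143469e+00
  3.84997786e-02  1.22112795e-02] [-0.56767737  0.29396089  1.0955031 ] 0.04552915728866611
```

Run:
```python
from h import *
from meas import blob
p,R,s=tool(); i=r.camera_info('wrist'); 
T=np.eye(4);T[:3,:3]=R.as_matrix();T[:3,3]=p
rel=np.array(i['view'])@T
T2=np.eye(4);T2[:3,:3]=Ro.from_euler('xyz',[-179.635955,.10544,80.51389],degrees=True).as_matrix()
for dz in (0,.027):
    T2[:3,3]=[.42260398,-.10117531,.18712238+dz]
    j=dict(i); j['view']=rel@np.linalg.inv(T2)
    im=cv2.imread('pics/w2.png')
    for k in blob(im,(0,0,0),(180,255,75),(395,135,515,245),2000):
        P=np.array([onz('wrist',u,v,.010,j)[:2] for u,v in k],np.float32)*1000
        print(dz,'pad',cv2.minAreaRect(P))
print(np.round(rel,4))
```

```text
cell top [0.5949 0.2477 0.054 ] [0.5982 0.2519 0.054 ] [0.5958 0.2507 0.0515]
cell top [0.593  0.2036 0.054 ] [0.5964 0.207  0.054 ] [0.5938 0.2062 0.0514]
cell top [0.5916 0.1597 0.054 ] [0.5958 0.1628 0.054 ] [0.5924 0.1621 0.0507]
cell top [0.5883 0.0718 0.054 ] [0.5934 0.0753 0.054 ] [0.5892 0.0743 0.0501]
0 pad ((470.6317138671875, 120.51485443115234), (128.544677734375, 107.42288970947266), 88.18046569824219)
0.027 pad ((479.8642578125, 135.94400024414062), (138.0904998779297, 115.40017700195312), 88.18041229248047)
[[ 1.000e+00 -3.000e-04 -3.000e-04 -9.000e-04]
 [ 2.000e-04  9.561e-01 -2.932e-01  2.080e-02]
 [ 3.000e-04  2.932e-01  9.561e-01  2.009e-01]
 [ 0.000e+00  0.000e+00  0.000e+00  1.000e+00]]
```

Call:
step_arm([
  [0, 0, 0, 0, 0, -5, -1],
  [0, 0, 0, 0, 0, -10, -1],
  [0, 0, 0, 0, 0, -20, -1],
  [0, 0, 0, 0, 0, -30, -1],
  [0, 0, 0, 0, 0, -35, -1],
  [0, 0, 0, 0, 0, -20, -1],
  [0, 0, 0, 0, 0, 0, -1],
])

```text
time_s: 14.75
tcp_pos: [0.4228, -0.1008, 0.1013]
eef_rot: [179.7, 0.0, 80.6]
contact_force: [-0.1, 0.1, -2.2]
gripper_width: 0.046
```

Run:
```python
from h import *
im=cv2.cvtColor(r.capture('wrist'),cv2.COLOR_RGB2BGR); cv2.imwrite('pics/w7.png',im)
plan([.460,.117,.10],178,-1,40)
```

```text
[0.0, 0.0, -0.131, 17.0, 0.1, 0.0, -1.0],
[0.0, 0.0, -0.131, 16.8, 2.3, 0.0, -1.0],
[0.0, 0.0, -0.131, 16.4, 4.5, 0.0, -1.0],
[0.0, 0.0, -0.131, 15.7, 6.6, 0.0, -1.0],
[0.0, 0.0, -0.131, 14.7, 8.6, 0.0, -1.0],
[0.0, 0.0, -0.131, 13.4, 10.4, 0.0, -1.0],
[0.0, 0.0, -0.131, 11.9, 12.1, 0.0, -1.0],
[0.0, 0.0, -0.131, 10.3, 13.6, 0.0, -1.0],
[0.0, 0.0, -0.131, 8.4, 14.8, 0.0, -1.0],
[0.0, 0.0, -0.131, 6.4, 15.7, 0.0, -1.0],
[0.0, 0.0, -0.131, 4.3, 16.4, 0.0, -1.0],
[0.0, 0.0, -0.131, 2.1, 16.9, 0.0, -1.0],
[0.0, 0.0, -0.131, -0.1, 17.0, 0.0, -1.0],
13 rows; pose [ 0.4222 -0.1008  0.1001] [1.7981e+02 2.0000e-02 8.0560e+01] j [ 1.290e+01  2.800e+00 -3.660e+01  1.000e-01 -5.050e+01 -1.124e+02]
```

View pics/w7.png

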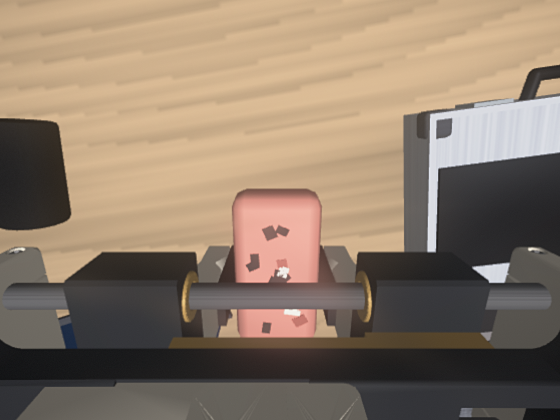

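Call:
step_arm([
  [0, 0, -0.131, 17, 0, 0, -1],
  [0, 0, -0.131, 17, 2, 0, -1],
  [0, 0, -0.131, 16.5, 4.5, 0, -1],
  [0, 0, -0.131, 15.5, 6.5, 0, -1],
  [0, 0, -0.131, 14.5, 8.5, 0, -1],
  [0, 0, -0.131, 13.5, 10.5, 0, -1],
  [0, 0, -0.131, 12, 12, 0, -1],
  [0, 0, -0.131, 10, 13.5, 0, -1],
  [0, 0, -0.131, 8.5, 15, 0, -1],
  [0, 0, -0.131, 6.5, 15.5, 0, -1],
])

```text
time_s: 15.8
tcp_pos: [0.4373, 0.0689, 0.0894]
eef_rot: [-179.4, -0.7, 158.1]
contact_force: [-0.2, 0.4, -3.0]
gripper_width: 0.046
```

Run:
```python
from h import *
plan([.470,.121,.10],178.1,-1,40)
```

```text
[-0.003, -0.005, -0.116, -3.6, 20.1, -3.8, -1.0],
[-0.003, -0.005, -0.116, -5.9, 19.6, -3.7, -1.0],
[-0.003, -0.005, -0.116, -8.2, 18.8, -3.6, -1.0],
3 rows; pose [0.4373 0.0689 0.0894] [-179.36   -0.73  158.11] j [ 34.4   5.3 -35.3  -0.3 -50.3 -56. ]
```

Call:
step_arm([
  [-0.003, -0.005, -0.116, -4, 20, -4, -1],
  [-0.003, -0.005, -0.116, -6, 20, -4, -1],
  [-0.003, -0.005, -0.116, -8, 19, -4, -1],
  [0, 0, 0, -2, 1, 0, -1],
  [0, 0, 0, 0, 0, 0, -1],
])

```text
time_s: 16.3
tcp_pos: [0.4682, 0.1239, 0.0945]
eef_rot: [-179.7, -0.6, 179.1]
contact_force: [-0.6, -0.6, -2.7]
gripper_width: 0.0456
```

Run:
```python
from h import *
plan([.470,.121,.01],178.1,-1,20)
im=cv2.cvtColor(r.capture('wrist'),cv2.COLOR_RGB2BGR); cv2.imwrite('pics/w8.png',im)
```

```text
[-0.001, -0.002, 0.004, -0.5, -0.5, 16.9, -1.0],
[-0.001, -0.002, 0.004, -0.5, -0.5, 16.9, -1.0],
[-0.001, -0.002, 0.004, -0.5, -0.5, 16.9, -1.0],
[-0.001, -0.002, 0.004, -0.4, -0.5, 16.9, -1.0],
[-0.001, -0.002, 0.004, -0.4, -0.6, 16.9, -1.0],
5 rows; pose [0.4682 0.1239 0.0945] [-179.7    -0.57  179.12] j [ 38.    8.6 -30.5  -0.2 -51.5 -38.8]
```

View pics/w8.png

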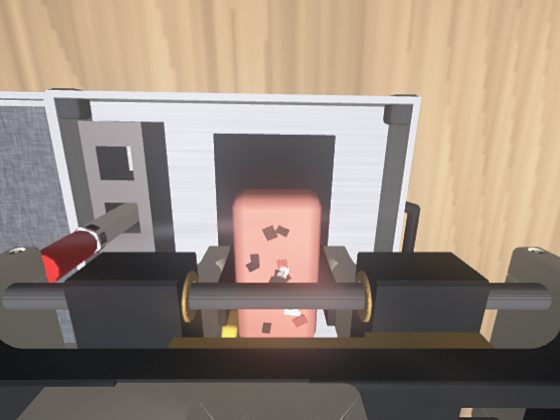

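The slab is held above the pad (pad edges at columns 215–334, slab at 233–321). I'll lower it.

Call:
step_arm([
  [-0.001, -0.002, 0.004, -0.5, -0.5, 17, -1],
  [-0.001, -0.002, 0.004, -0.5, -0.5, 17, -1],
  [-0.001, -0.002, 0.004, -0.5, -0.5, 17, -1],
  [-0.001, -0.002, 0.004, -0.5, -0.5, 17, -1],
  [-0.001, -0.002, 0.004, 0, -0.5, 17, -1],
  [0, 0, 0, 0, 0, 10, -1],
  [0, 0, 0, 0, 0, 5, -1],
  [0, 0, 0, 0, 0, 0, -1],
])

```text
time_s: 17.15
tcp_pos: [0.4648, 0.1146, -0.0109]
eef_rot: [-179.8, -0.2, 177.1]
contact_force: [-0.3, -0.5, -3.3]
gripper_width: 0.046
```

Run:
```python
from h import *
plan([.470,.121,-.0148],178.1,-1,3)
```

```text
[-0.001, -0.001, -0.004, -1.2, 1.7, 1.0, -1.0],
[-0.001, -0.001, -0.004, -1.2, 1.7, 1.0, -1.0],
[-0.001, -0.001, -0.004, -1.2, 1.7, 1.0, -1.0],
[-0.001, -0.001, -0.004, -1.2, 1.7, 1.0, -1.0],
4 rows; pose [ 0.4648  0.1146 -0.0109] [-179.81   -0.24  177.07] j [ 37.4  16.9 -38.1  -0.  -35.4 -40.4]
```

Call:
step_arm([
  [-0.001, -0.001, -0.005, -2, 3, 0, -1],
  [-0.001, -0.001, -0.005, -2, 3, 0.5, -1],
  [-0.001, -0.001, -0.005, -1, 1, 1, -1],
  [0, 0, 0, 0, 0, 1, -1],
  [0, 0, 0, 0, 0, 1, -1],
  [0, 0, 0, 0, 0, 0, -1],
])

```text
time_s: 17.75
tcp_pos: [0.4725, 0.1233, -0.0123]
eef_rot: [179.8, 0.2, 178.0]
contact_force: [0.5, 0.6, -2.8]
gripper_width: 0.0455
```

Call:
step_arm([
  [0, 0, 0, 0, 0, 1, -1],
  [0, 0, 0, 0, 0, 0, -1],
])

```text
time_s: 17.95
tcp_pos: [0.4725, 0.1232, -0.0133]
eef_rot: [179.8, 0.2, 178.0]
contact_force: [0.1, 0.1, -2.1]
gripper_width: 0.0453
```

Call:
step_arm([
  [0, 0, 0, 2, -1, 0, -1],
  [0, 0, 0, 0.5, 0, 1, -1],
  [0, 0, 0, 0, 0, 1, -1],
  [0, 0, 0, 0, 0, 0.5, -1],
  [0, 0, 0, 0, 0, 0, -1],
])

```text
time_s: 18.45
tcp_pos: [0.4697, 0.1221, -0.015]
eef_rot: [179.8, 0.2, 178.0]
contact_force: [-0.9, 0.2, -2.1]
gripper_width: 0.0458
```

Call:
step_arm([
  [0, 0, 0, 0, 0, 0, 0.5],
  [0, 0, 0, 0, 0, 0, 0.5],
  [0, 0, 0, 0, 0, 0, 0.5],
  [0, 0, 0, 0, 0, 0, 0.5],
  [0, 0, 0, 0, 0, 0, 0.5],
  [0, 0, 0, 0, 0, -10, 0.5],
  [0, 0, 0, 0, 0, -30, 0.5],
  [0, 0, 0, 0, 0, -40, 0.5],
  [0, 0, 0, 0, 0, -40, 0.5],
  [0, 0, 0, 0, 0, -40, 0.5],
])

```text
time_s: 19.45
tcp_pos: [0.4662, 0.1195, 0.1478]
eef_rot: [-179.8, -0.3, 178.0]
contact_force: [0.3, 1.7, 0.1]
gripper_width: 0.0657
```

```bash
cat > chk.py <<'E'
from slab import *
import sys
def shot(n,f):
    im=cv2.cvtColor(r.capture(n),cv2.COLOR_RGB2BGR); cv2.imwrite(f'pics/{f}.png',im); return im
E
python3 - <<'E'
from chk import *
im=shot('wrist','w9'); slab('wrist',im,(160,60,400,330),.034); p,R,s=tool(); print(p,s['eef_rot'])
from scipy import ndimage
E
```

```text
wrist px [251 159] [294 239] rect ((475.2025451660156, 125.75305938720703), (89.87639617919922, 46.10741424560547), 88.3476333618164)
[0.47002222 0.12100797 0.15502769] [179.99381855   0.22266066 178.12010078]
```

View pics/w9.png

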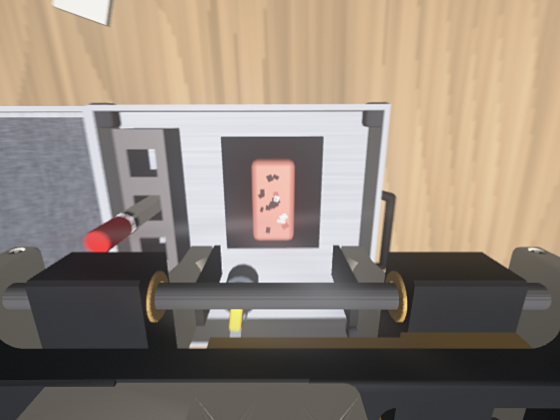

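The slab lies on the pad (px 251–294 × 159–239, inside the pad at 222–323 × 137–248). Next I'll go over the holder for a close look.

Run:
```python
from h import *
plan([.532,-.278,.33],190,1,45)
```

```text
[-0.0, 0.0, -0.021, -7.6, -39.7, -17.5, 1.0],
[-0.0, 0.0, -0.021, -6.7, -39.8, -17.5, 1.0],
[-0.0, 0.0, -0.021, -5.9, -40.0, -17.5, 1.0],
[-0.0, 0.0, -0.021, -5.1, -40.1, -17.5, 1.0],
[-0.0, 0.0, -0.021, -4.2, -40.2, -17.5, 1.0],
[-0.0, 0.0, -0.021, -3.4, -40.2, -17.5, 1.0],
[-0.0, 0.0, -0.021, -2.5, -40.3, -17.5, 1.0],
[-0.0, 0.0, -0.021, -1.7, -40.3, -17.5, 1.0],
[-0.0, 0.0, -0.021, -0.9, -40.4, -17.5, 1.0],
[-0.0, 0.0, -0.021, -0.0, -40.4, -17.5, 1.0],
10 rows; pose [0.47  0.121 0.155] [179.99   0.22 178.12] j [ 37.8   4.4 -26.5   0.2 -58.9 -39.8]
```

Call:
step_arm([
  [0, 0, -0.02, -7.5, -38, -22, 0],
  [0, 0, -0.02, -7, -40, -20, 0],
  [0, 0, -0.021, -6, -40, -18, 0],
  [0, 0, -0.021, -5, -40, -18, 0],
  [0, 0, -0.021, -4, -40, -18, 0],
  [0, 0, -0.021, -3.5, -40, -17, 0],
  [0, 0, -0.021, -2.5, -40, -17, 0],
  [0, 0, -0.021, -1.5, -40, -17, 0],
  [0, 0, -0.021, -1, -40, -17, 0],
  [0, 0, -0.021, 0, -40, -17, 0],
])

```text
time_s: 20.5
tcp_pos: [0.5313, -0.2858, 0.355]
eef_rot: [180.0, 1.0, -168.9]
contact_force: [1.6, 0.4, 1.1]
gripper_width: 0.0437
```

Call:
step_arm([
  [0, 0, 0, 0, 0, 0, 0],
  [0, 0, 0, 0, 0, 0, 0],
  [0, 0, 0, 0, 0, 0, 0],
])

```text
time_s: 20.8
tcp_pos: [0.5306, -0.2908, 0.3576]
eef_rot: [-179.9, 1.1, -169.2]
contact_force: [0.3, 0.1, 0.6]
gripper_width: 0.044
```

Run:
```python
from chk import *
p,R,s=tool(); print(p,s['eef_rot'],s['qd'])
im=shot('wrist','w10')
hsv=cv2.cvtColor(im,cv2.COLOR_BGR2HSV)
m=cv2.inRange(hsv,np.array((0,190,60)),np.array((8,255,255)))|cv2.inRange(hsv,np.array((174,190,60)),np.array((180,255,255)))
cs,_=cv2.findContours(m,cv2.RETR_EXTERNAL,cv2.CHAIN_APPROX_NONE)
for k in cs:
    if cv2.contourArea(k)>60: print(cv2.boundingRect(k))
```

```text
[ 0.53064213 -0.29084044  0.35755573] [-179.90141904    1.1023347  -169.24207155] [-0.08639139 -0.33202011 -0.32769577 -0.39167578 -0.19950625 -0.30555876]
```

View pics/w10.png

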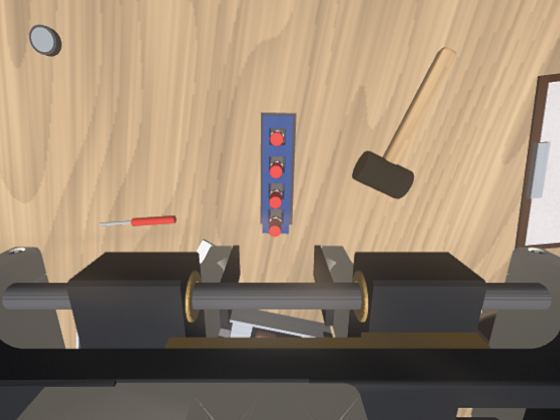

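Run:
```python
from chk import *
im=cv2.imread('pics/w10.png')
crop(im,240,100,320,250,5,'pics/w10c.png')
hsv=cv2.cvtColor(im,cv2.COLOR_BGR2HSV)
m=cv2.inRange(hsv,np.array((0,120,60)),np.array((10,255,255)))|cv2.inRange(hsv,np.array((172,120,60)),np.array((180,255,255)))
cs,_=cv2.findContours(m[:, :],cv2.RETR_EXTERNAL,cv2.CHAIN_APPROX_NONE)
for k in cs:
    x,y,w,h=cv2.boundingRect(k)
    if 240<x<320 and cv2.contourArea(k)>20:
        u,v=x+(w-1)/2,y+h-1-(w-1)/2
        print((x,y,w,h),hsv[int(v),int(u)],onz('wrist',u,v,.141).round(4))
```

```text
(269, 225, 12, 12) [  2 154 238] [ 0.5241 -0.2146  0.141 ]
(269, 192, 13, 16) [  1 160 240] [ 0.5317 -0.2588  0.141 ]
(269, 163, 14, 15) [  1 160 240] [ 0.5392 -0.3018  0.141 ]
(270, 132, 13, 14) [  1 159 240] [ 0.5464 -0.3435  0.141 ]
```

View pics/w10c.png

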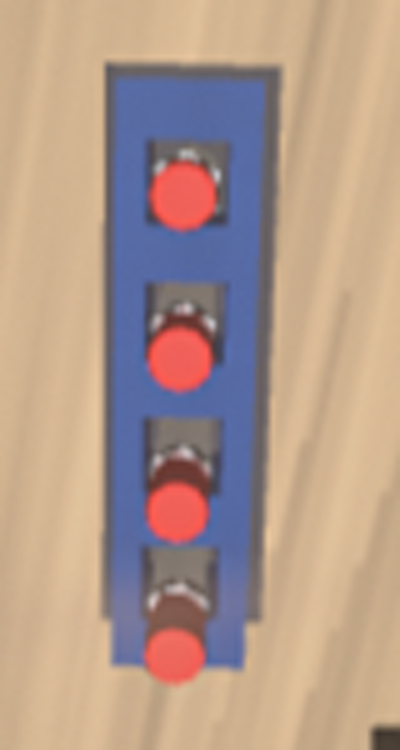

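Caps in the wrist view are at (275,231), (275,202), (276,172) and (276,138). Positions agree with the top view within 3 mm. I'll go for the first one.

Run:
```python
from h import *
plan([.5225,-.2145,.16],190,0,40)
```

```text
[-0.0, 0.003, 0.002, -0.4, 12.7, 32.9, 0.0],
[-0.0, 0.003, 0.002, -0.5, 12.7, 32.9, 0.0],
[-0.0, 0.003, 0.002, -0.6, 12.7, 32.9, 0.0],
[-0.0, 0.003, 0.002, -0.6, 12.7, 32.9, 0.0],
[-0.0, 0.003, 0.002, -0.7, 12.7, 32.9, 0.0],
[-0.0, 0.003, 0.002, -0.8, 12.7, 32.9, 0.0],
6 rows; pose [ 0.5306 -0.2905  0.3575] [-179.91    1.1  -169.21] j [-10.4  10.    6.6  -0.3 -85.6  21.2]
```

Call:
step_arm([
  [0, 0.003, 0.002, -0.5, 13, 30, 0],
  [0, 0.003, 0.002, -0.5, 13, 33, 0],
  [0, 0.003, 0.002, -0.5, 13, 33, 0],
  [0, 0.003, 0.002, -0.5, 13, 33, 0],
  [0, 0.003, 0.002, -0.5, 12, 30, 0],
  [0, 0.003, 0.002, -1, 12, 20, 0],
  [0, 0, 0, 0, 0, 5, 0],
  [0, 0, 0, 0, 0, 0, 0],
])

```text
time_s: 21.65
tcp_pos: [0.5197, -0.2044, 0.1687]
eef_rot: [-179.8, 0.2, -169.3]
contact_force: [-0.1, -0.9, 0.4]
gripper_width: 0.0436
```

Run:
```python
from h import *
plan([.5225,-.2145,.14],190,0,15)
```

```text
[-0.001, 0.001, 0.004, -0.3, -3.4, 9.6, 0.0],
[-0.001, 0.001, 0.004, -0.3, -3.5, 9.6, 0.0],
[-0.001, 0.001, 0.004, -0.3, -3.5, 9.6, 0.0],
3 rows; pose [ 0.5197 -0.2044  0.1687] [-1.7985e+02  1.6000e-01 -1.6930e+02] j [ -1.3  10.8 -17.    0.1 -62.1  11.9]
```

Call:
step_arm([
  [0, 0.001, 0.004, 0, -4, 5, 0],
  [0, 0.001, 0.004, -0.5, -4, 5, 0],
  [0, 0.001, 0.004, -0.5, -3, 5, 0],
  [0, 0, 0, 0, 0, 3, 0],
  [0, 0, 0, 0, 0, 0, 0],
])

```text
time_s: 22.15
tcp_pos: [0.5251, -0.2172, 0.1527]
eef_rot: [-179.7, 0.3, -170.1]
contact_force: [-0.5, -0.8, 0.5]
gripper_width: 0.0437
```

Run:
```python
from h import *
plan([.5225,-.2145,.057],190,0,15)
```

```text
[-0.001, 0.001, -0.0, 0.4, 0.5, 13.7, 0.0],
[-0.001, 0.001, -0.0, 0.4, 0.5, 13.7, 0.0],
[-0.001, 0.001, -0.0, 0.3, 0.5, 13.7, 0.0],
[-0.001, 0.001, -0.0, 0.3, 0.5, 13.7, 0.0],
[-0.001, 0.001, -0.0, 0.3, 0.5, 13.7, 0.0],
[-0.001, 0.001, -0.0, 0.3, 0.5, 13.7, 0.0],
[-0.001, 0.001, -0.0, 0.3, 0.5, 13.7, 0.0],
7 rows; pose [ 0.5251 -0.2172  0.1527] [-179.73    0.27 -170.05] j [ -2.6  12.3 -17.2   0.2 -60.1  12.4]
```

Call:
step_arm([
  [-0.001, 0.001, 0, 0.4, 1, 12, 0],
  [-0.001, 0.001, 0, 0.4, 0.5, 14, 0],
  [-0.001, 0.001, 0, 0.3, 0.5, 14, 0],
  [-0.001, 0.001, 0, 0.3, 0.5, 14, 0],
  [-0.001, 0.001, 0, 0.3, 0.5, 12, 0],
  [0, 0, 0, 0, 0, 8, 0],
  [0, 0, 0, 0, 0, 5, 0],
  [0, 0, 0, 0, 0, 0, 0],
])

```text
time_s: 22.95
tcp_pos: [0.5225, -0.2149, 0.0676]
eef_rot: [179.9, -0.0, -170.1]
contact_force: [0.9, 0.9, 0.4]
gripper_width: 0.0439
```

Run:
```python
from chk import *
im=shot('scene','s11'); crop(im,90,110,250,230,5,'pics/s11c.png'); im=shot('wrist','w11')
plan([.5225,-.2145,.057],190,0,15)
```

```text
[0.0, 0.001, -0.002, 0.5, 0.6, 11.5, 0.0],
1 rows; pose [ 0.5231 -0.215   0.0685] [ 1.7997e+02  5.0000e-02 -1.7012e+02] j [ -2.5  17.2 -23.   -0.  -49.8  12.5]
```

View pics/s11c.png

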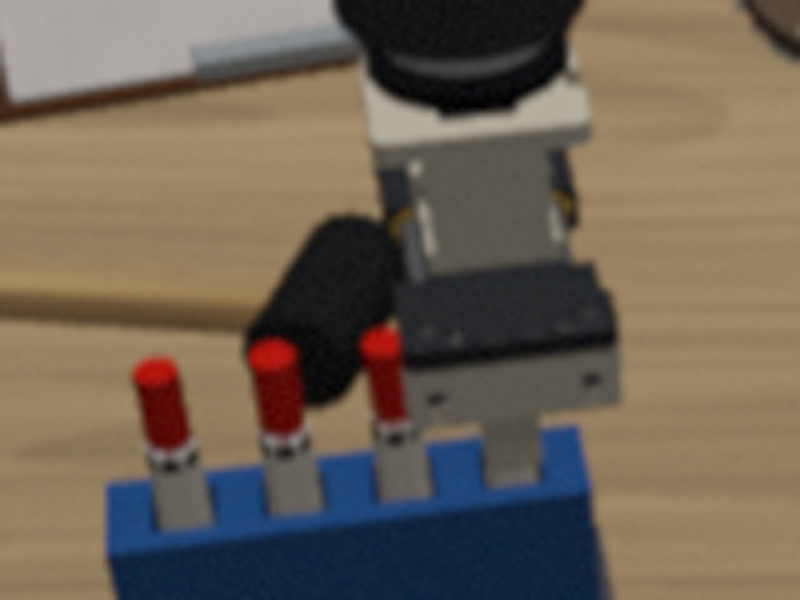

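View pics/w11.png

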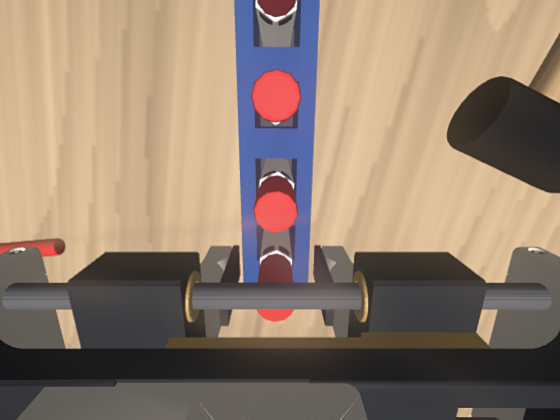

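Run:
```python
from h import *
p,R,s=tool(); i=r.camera_info('wrist')
for y in (-.005,0,.005): print(y,proj('wrist',[*(p+R.apply([0,y,0]))[:2],.141],i))
for v in (212,): print(onz('wrist',276,v,.141,i), onz('wrist',277,96,.141,i))
```

```text
-0.005 [[278.48584078 294.41529083]]
0 [[278.45966205 304.11313353]]
0.005 [[278.43407311 313.5989382 ]]
[ 0.53163092 -0.25753509  0.141     ] [ 0.53882043 -0.3009334   0.141     ]
```

Call:
step_arm([
  [0, 0, -0.002, 0.5, 0, 5, 0],
  [0, 0, 0, 0, 0, 4, 0],
  [0, 0, 0, 0, 0, 2, 0],
  [0, 0, 0, 0, 0, 0, 0],
  [0, 0, 0, 0, 0, 0, -1],
  [0, 0, 0, 0, 0, 0, -1],
  [0, 0, 0, 0, 0, 0, -1],
  [0, 0, 0, 0, 0, 0, -1],
  [0, 0, 0, 0, 0, 0, -1],
  [0, 0, 0, 0, 0, 0, -1],
], squeeze=30)

```text
time_s: 24.05
tcp_pos: [0.524, -0.2153, 0.0586]
eef_rot: [-180.0, 0.3, -170.0]
contact_force: [0.4, 0.1, 0.1]
gripper_width: 0.0179
```

Call:
step_arm([
  [0, 0, 0, 0, 0, 0, -1],
  [0, 0, 0, 0, 0, -8, -1],
  [0, 0, 0, 0, 0, -20, -1],
  [0, 0, 0, 0, 0, -30, -1],
  [0, 0, 0, 0, 0, -30, -1],
  [0, 0, 0, 0, 0, -25, -1],
  [0, 0, 0, 0, 0, -10, -1],
  [0, 0, 0, 0, 0, 0, -1],
])

```text
time_s: 24.85
tcp_pos: [0.5226, -0.2154, 0.1883]
eef_rot: [-180.0, 0.2, -170.0]
contact_force: [-0.2, -0.0, -0.9]
gripper_width: 0.0179
```

Run:
```python
from chk import *
im=shot('scene','s12'); crop(im,90,60,290,210,4,'pics/s12c.png'); im=shot('wrist','w12')
plan([.58,.07,.18],178,-1,45)
```

```text
[0.0, 0.0, 0.03, -15.3, 38.7, 0.9, -1.0],
[0.0, 0.0, 0.03, -14.1, 39.1, 0.9, -1.0],
[0.0, 0.0, 0.03, -12.9, 39.5, 0.9, -1.0],
[0.0, 0.0, 0.03, -11.8, 39.9, 0.9, -1.0],
[0.0, 0.0, 0.03, -10.6, 40.2, 0.9, -1.0],
[0.0, 0.0, 0.03, -9.4, 40.5, 0.9, -1.0],
[0.0, 0.0, 0.03, -8.1, 40.8, 0.9, -1.0],
7 rows; pose [ 0.5216 -0.2152  0.1863] [ 1.7997e+02  2.0000e-02 -1.7000e+02] j [ -2.6  10.7 -14.6  -0.  -64.7  12.6]
```

View pics/s12c.png

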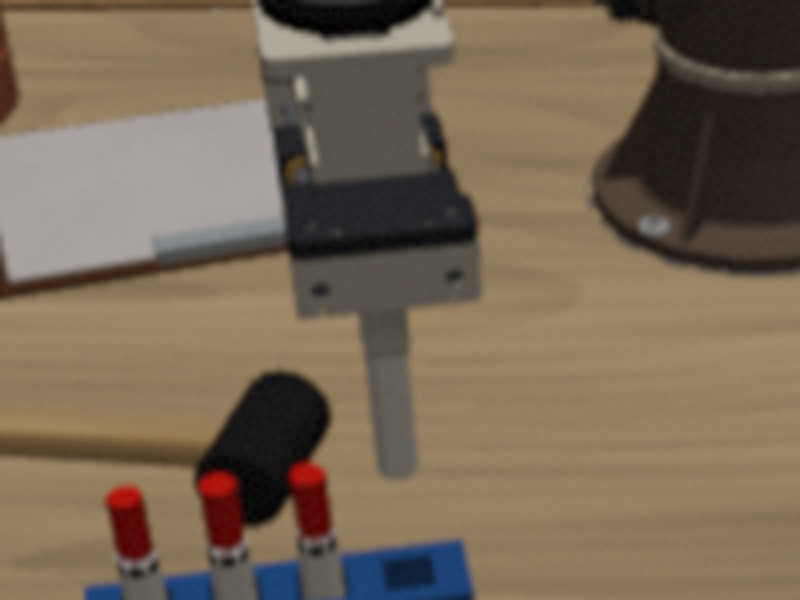

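View pics/w12.png

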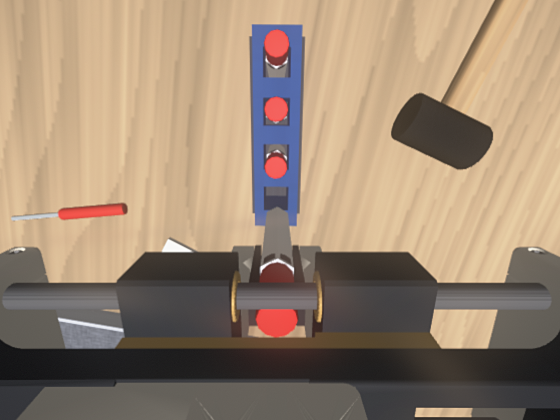

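Call:
step_arm([
  [0, 0, 0.03, -15, 39, -2, -1],
  [0, 0, 0.03, -14, 39, -2, -1],
  [0, 0, 0.03, -13, 40, -2, -1],
  [0, 0, 0.03, -12, 40, -2, -1],
  [0, 0, 0.03, -11, 40, -2, -1],
  [0, 0, 0.03, -9, 40, -2, -1],
  [0, 0, 0.03, -8, 40, -2, -1],
  [0, 0, 0, -2, 40, -2, -1],
  [0, 0, 0, 0, 20, 0, -1],
  [0, 0, 0, 0, 0, 0, -1],
])

```text
time_s: 25.95
tcp_pos: [0.5788, 0.1385, 0.1831]
eef_rot: [-179.4, -1.6, 177.1]
contact_force: [-0.5, 0.1, -1.7]
gripper_width: 0.0181
```

Call:
step_arm([
  [0, 0, 0, 0, 0, 0, -1],
  [0, 0, 0, 0, 0, 0, -1],
])

```text
time_s: 26.15
tcp_pos: [0.5775, 0.1379, 0.1802]
eef_rot: [-179.3, -1.8, 177.1]
contact_force: [-1.6, -0.2, -0.3]
gripper_width: 0.0176
```

Run:
```python
from chk import *
p,R,s=tool(); print(p,s['eef_rot'],s['gripper_width'])
im=shot('wrist','w13')
import pickle; pickle.dump(r.camera_info('wrist'),open('w13.pkl','wb'))
```

```text
[0.57746439 0.13788034 0.18017528] [-179.32706406   -1.8422391   177.13608561] 0.017625818419785683
```

View pics/w13.png

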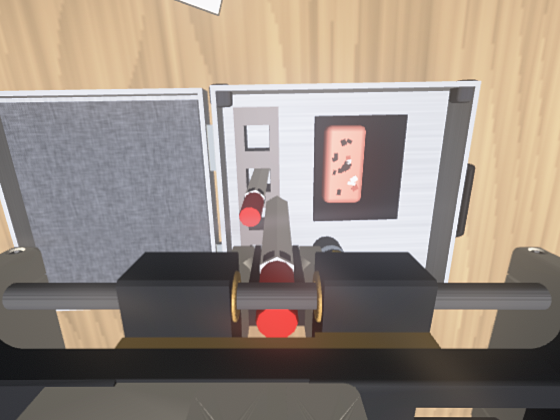

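The slab has meanwhile been knocked about 2 cm towards the rack (slab at 324–366, pad at 315–407). I'll re-centre it later. First I'll measure the cells.

Run:
```python
from h import *
im=cv2.imread('pics/w13.png'); crop(im,225,95,295,260,5,'pics/w13c.png')
```

```text
(no output)
```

View pics/w13c.png

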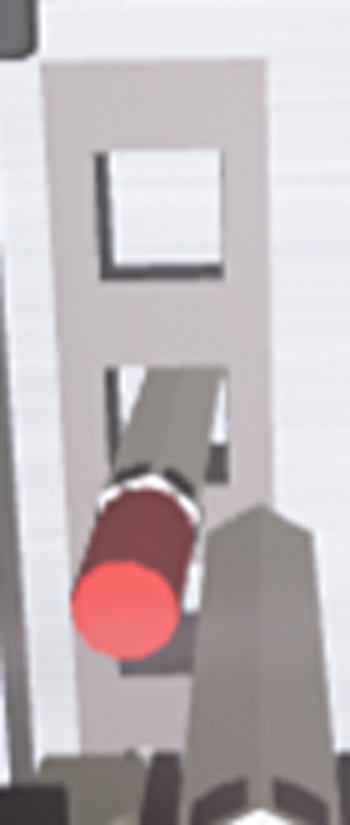

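Run:
```python
from h import *
import pickle; i=pickle.load(open('w13.pkl','rb'))
def T(X,Y): return ((X+.5)/5-.5+225,(Y+.5)/5-.5+95)
c=np.array([onz('wrist',*T(*q),.054,i) for q in [(95,150),(222,150),(223,280),(99,280)]]); print((c*1000).round(1),c.mean(0))
c2=np.array([onz('wrist',*T(*q),.054,i) for q in [(105,367),(228,367),(229,484)]]); print((c2*1000).round(1),(c2[0]+c2[2])/2)
print('rack edge corners',[onz('wrist',*T(*q),.054,i).round(4) for q in [(40,62),(266,60)]])
p,R,s=tool()
print('foot pred (tool y 0,-2,+2)',[((proj('wrist',p+R.apply([0,y,.0526]),i)[0]-[225,95])*5).round(0) for y in (-.010,-.002,0,.002,.01)])
```

```text
[[603.8  60.5  54. ]
 [577.9  61.8  54. ]
 [579.2  87.9  54. ]
 [605.1  86.6  54. ]] [0.59149273 0.07418135 0.054     ]
[[605.3 104.8  54. ]
 [579.1 106.2  54. ]
 [580.4 131.8  54. ]] [0.59283528 0.11829929 0.054     ]
rack edge corners [array([0.6134, 0.043 , 0.054 ]), array([0.568 , 0.0448, 0.054 ])]
foot pred (tool y 0,-2,+2) [array([262., 550.]), array([262., 595.]), array([261., 606.]), array([261., 617.]), array([261., 661.])]
```

Run:
```python
from h import *
import pickle; i=pickle.load(open('w13.pkl','rb'))
p,R,s=tool()
for y in (-.008,-.004,0,.004): print(y,'cap',proj('wrist',p+R.apply([0,y,-.0824]),i)[0].round(1),'captop edge',proj('wrist',p+R.apply([0,y+.0085,-.0824]),i)[0].round(1),'foot corner',proj('wrist',p+R.apply([0,y-.0104,.0526]),i)[0].round(1), 'capjoint z',proj('wrist',p+R.apply([0,y-.0104,.0526-.098]),i)[0].round(1))
im=cv2.imread('pics/w13.png'); crop(im,225,190,330,345,5,'pics/w13d.png')
```

```text
-0.008 cap [278.5 301.2] captop edge [278.4 318.9] foot corner [277.3 195.3] capjoint z [278.  241.8]
-0.004 cap [278.4 309.6] captop edge [278.4 326.9] foot corner [277.3 199.9] capjoint z [278.  248.8]
0 cap [278.4 317.8] captop edge [278.4 334.8] foot corner [277.3 204.5] capjoint z [278.  255.8]
0.004 cap [278.4 325.9] captop edge [278.3 342.6] foot corner [277.3 209. ] capjoint z [277.9 262.6]
```

View pics/w13d.png

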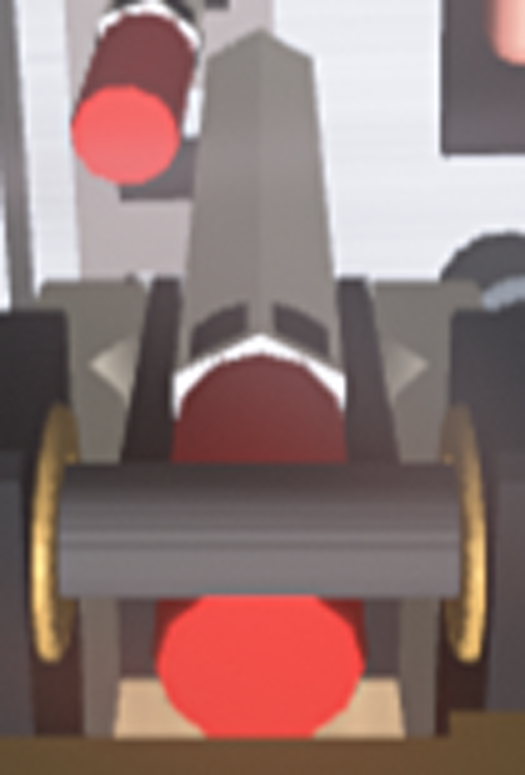

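```bash
cat >> h.py <<'E'
def planf(foot,yaw,grip,ft,tilt=(0,0,0),step=15.):
    """bring tool-frame point ft (m) to world point foot, tool down at yaw with extra tool-frame tilt"""
    p,R,s=tool(); Rt=Ro.from_euler('xyz',[180,0,yaw],degrees=True)*Ro.from_rotvec(tilt)
    tgt=np.array(foot)-Rt.apply(ft); rv=(R.inv()*Rt).as_rotvec(); d=(tgt-p)*1000
    print('foot now',(p+R.apply(ft)).round(4),'target tcp',tgt.round(4),'pose',p.round(4),np.round(s['eef_rot'],2),'w',round(s['gripper_width'],4))
    N=max(1,int(np.ceil(max(np.linalg.norm(d)/step,np.linalg.norm(rv)/.14))))
    t=R.inv().apply(d); print('total: turn',rv.round(3),'shift mm',t.round(1),'->',N,'rows of',(rv/N).round(4),(t/N).round(2))
E
python3 -c "
from h import *
planf([.5915,.0742,.080],178.2,-1,[0,-.0072,.0526],[-.065,0,0])"
```

```text
foot now [0.5753 0.1299 0.1277] target tcp [0.5916 0.078  0.133 ] pose [0.5774 0.1376 0.1802] [-179.33   -1.84  177.11] w 0.0181
total: turn [-0.076 -0.032 -0.02 ] shift mm [-18.7 -58.3  47.4] -> 6 rows of [-0.0127 -0.0053 -0.0033] [-3.12 -9.72  7.9 ]
```

Call:
step_arm([
  [-0.013, -0.005, -0.003, 12, 0, -6, -1],
  [-0.013, -0.005, -0.003, 10, -4, -8, -1],
  [-0.013, -0.005, -0.003, 0, -14, 0, -1],
  [-0.013, -0.005, -0.003, 0, -15, 0, -1],
  [-0.013, -0.005, -0.003, 0, -15, 0, -1],
  [-0.013, -0.005, -0.003, -6, -10, 0, -1],
  [0, 0, 0, -15, -2, 8, -1],
  [0, 0, 0, -15, 0, 15, -1],
  [0, 0, 0, -5, 0, 15, -1],
  [0, 0, 0, 0, 0, 0, -1],
])

```text
time_s: 27.2
tcp_pos: [0.5919, 0.0727, 0.1606]
eef_rot: [175.5, 0.6, 177.8]
contact_force: [-0.5, 0.6, -0.2]
gripper_width: 0.0174
```

```bash
cat > v.py <<'E'
from chk import *
import pickle,sys
n=sys.argv[1]; p,R,s=tool(); im=shot('wrist',n); pickle.dump((r.camera_info('wrist'),p,R),open(n+'.pkl','wb'))
a=[int(x) for x in sys.argv[2:7]]
if a: crop(im,*a,f'pics/{n}c.png')
E
python3 v.py w14 225 130 330 345 4
python3 -c "
from h import *
planf([.5915,.0742,.080],178.2,-1,[0,-.0072,.0526],[-.065,0,0])"
```

```text
foot now [0.5925 0.0697 0.1085] target tcp [0.5916 0.078  0.133 ] pose [0.5921 0.0728 0.1615] [175.52   0.64 177.83] w 0.0182
total: turn [ 0.013  0.012 -0.006] shift mm [ 1.   2.9 28.8] -> 2 rows of [ 0.0066  0.0058 -0.0029] [ 0.48  1.47 14.41]
```

View pics/w14c.png

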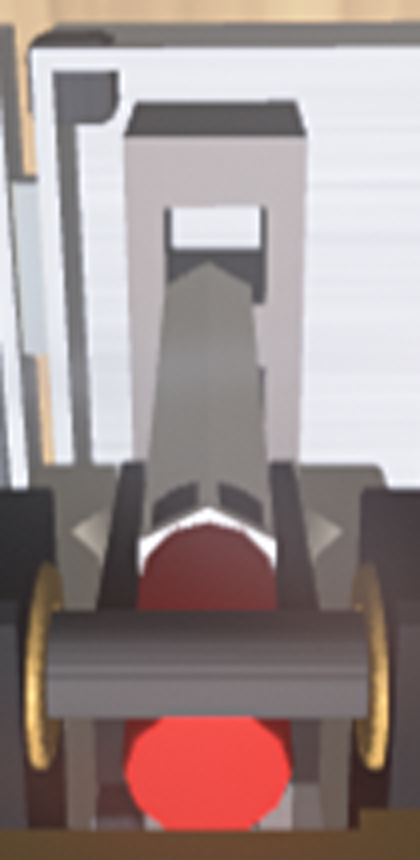

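Call:
step_arm([
  [0.006, 0.006, -0.003, 0.5, 1.5, 11, -1],
  [0.006, 0.006, -0.003, 0.5, 1.5, 11, -1],
  [0, 0, 0, 0, 0, 4, -1],
  [0, 0, 0, 0, 0, 0, -1],
  [0, 0, 0, 0, 0, 0, -1],
])

```text
time_s: 27.75
tcp_pos: [0.5904, 0.0796, 0.1327]
eef_rot: [176.3, -0.2, 178.4]
contact_force: [-0.1, -0.4, -0.5]
gripper_width: 0.018
```

```bash
python3 v.py w15 225 130 330 345 4
python3 -c "
from h import *
planf([.5915,.0742,.065],178.2,-1,[0,-.0072,.0526],[-.065,0,0])
im=cv2.cvtColor(r.capture('scene'),cv2.COLOR_RGB2BGR); crop(im,290,120,450,240,5,'pics/s15.png')
"
```

```text
foot now [0.5901 0.0757 0.0798] target tcp [0.5916 0.078  0.118 ] pose [0.5904 0.0795 0.1328] [176.32  -0.19 178.39] w 0.0177
total: turn [-0.001 -0.003  0.003] shift mm [-1.3 -2.5 14.7] -> 1 rows of [-0.0008 -0.0035  0.0031] [-1.29 -2.49 14.7 ]
```

View pics/w15c.png

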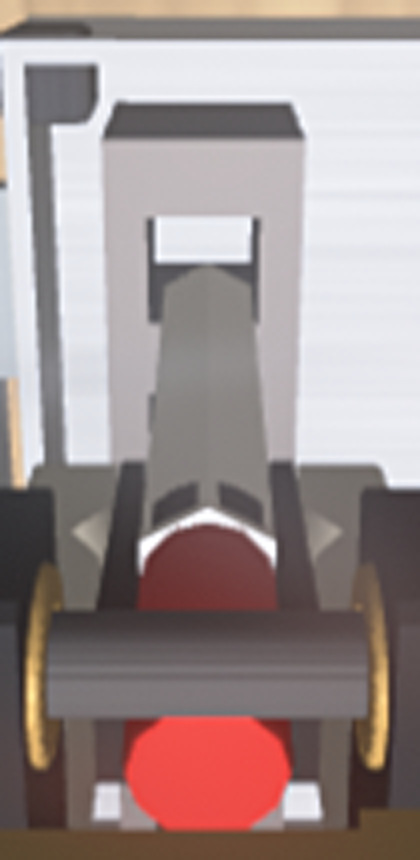

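View pics/s15.png

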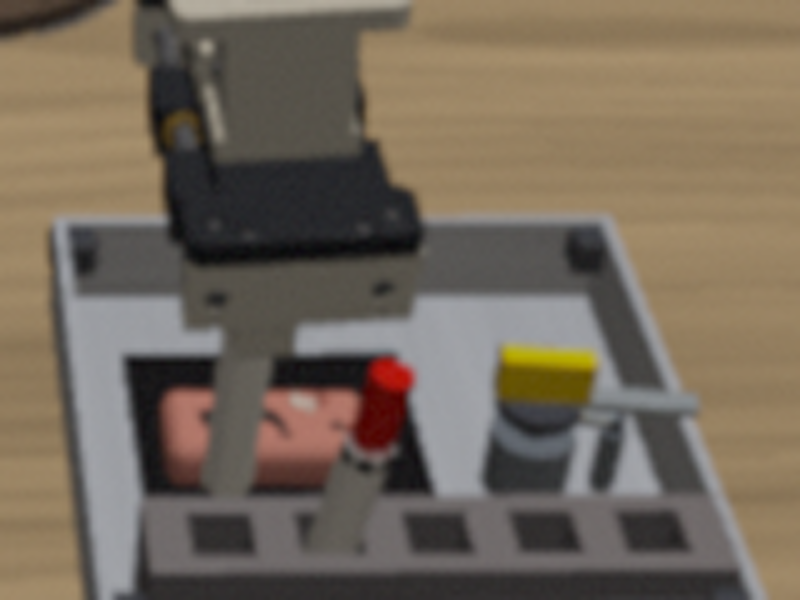

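```bash
python3 -c "
from h import *
a=(proj('scene',[[.5915,.0742,.08],[.5915,.0742,.14],[.593,.118,.06],[.593,.118,.141]])-[290,120])*5
print(a.round(0))"
```

```text
[[222. 481.]
 [237. 363.]
 [326. 518.]
 [351. 360.]]
```

Call:
step_arm([
  [0, -0.003, 0.003, -1, -2, 4, -1],
  [0, 0, 0, -0.3, -0.5, 6, -1],
  [0, 0, 0, 0, 0, 6, -1],
  [0, 0, 0, 0, 0, 6, -1],
  [0, 0, 0, 0, 0, 0, -1],
])

```text
time_s: 28.35
tcp_pos: [0.5923, 0.078, 0.11]
eef_rot: [176.3, 0.1, 178.1]
contact_force: [-0.3, -0.1, 0.0]
gripper_width: 0.0178
```

```bash
python3 v.py w16 225 130 330 345 4
python3 -c "
from h import *
planf([.5915,.0742,.010],178.2,-1,[0,-.0072,.0526],[-.065,0,0])
"
```

```text
foot now [0.5926 0.0743 0.0575] target tcp [0.5916 0.078  0.063 ] pose [0.5926 0.078  0.1105] [1.7626e+02 1.5000e-01 1.7815e+02] w 0.0178
total: turn [ 0.     0.003 -0.001] shift mm [ 1.1 -3.2 47.4] -> 4 rows of [ 0.0001  0.0006 -0.0002] [ 0.26 -0.8  11.85]
```

View pics/w16c.png

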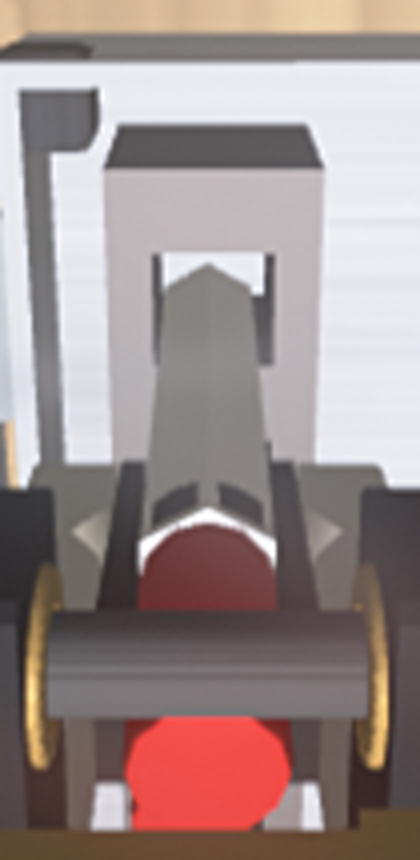

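Call:
step_arm([
  [0, 0, 0, 1, -0.5, 7, -1],
  [0, 0, 0, 0.3, -0.6, 8, -1],
  [0, 0, 0, 0, -0.6, 8, -1],
  [0, 0, 0, 0, -0.5, 8, -1],
  [0, 0, 0, 0, 0, 0, -1],
])

```text
time_s: 28.9
tcp_pos: [0.5911, 0.0779, 0.0765]
eef_rot: [176.3, 0.1, 178.2]
contact_force: [-0.3, -0.7, -1.4]
gripper_width: 0.0178
```

```bash
python3 -c "
from h import *
planf([.5915,.0742,.007],178.2,-1,[0,-.0072,.0526],[-.065,0,0])
"
```

```text
foot now [0.5911 0.0742 0.0235] target tcp [0.5916 0.078  0.06  ] pose [0.5911 0.0779 0.0765] [1.7626e+02 1.3000e-01 1.7815e+02] w 0.0178
total: turn [ 0.     0.002 -0.001] shift mm [-0.5 -1.  16.5] -> 2 rows of [ 0.0001  0.0012 -0.0003] [-0.23 -0.51  8.26]
```

Call:
step_arm([
  [0, 0, 0, 0, -0.5, 6, -1],
  [0, 0, 0, 0, -0.5, 6, -1],
  [0, 0, 0, 0, 0, 3, -1],
  [0, 0, 0, 0, 0, 1, -1],
  [0, 0, 0, 0, 0, 0, -1],
])

```text
time_s: 29.4
tcp_pos: [0.5914, 0.078, 0.0589]
eef_rot: [176.3, 0.1, 178.2]
contact_force: [0.8, 1.4, -0.8]
gripper_width: 0.0176
```

Call:
step_arm([
  [0, 0, 0, 0, 0, 1, -1],
  [0, 0, 0, 0, 0, 0, -1],
])

```text
time_s: 29.6
tcp_pos: [0.5919, 0.078, 0.0589]
eef_rot: [176.3, 0.2, 178.2]
contact_force: [-0.3, -0.2, -0.2]
gripper_width: 0.018
```

Call:
step_arm([
  [0, 0, 0, 0, 0, 0, -0.1],
  [0, 0, 0, 0, 0, 0, -0.1],
  [0, 0, 0, 0, 0, 0, -0.1],
  [0, 0, 0, 0, 0.6, -10, -0.1],
  [0, 0, 0, 0, 1.3, -20, -0.1],
  [0, 0, 0, 0, 2, -30, -0.1],
  [0, 0, 0, 0, 2, -35, -0.1],
  [0.03, 0, 0, 0, 2, -35, -0.1],
  [0.035, 0, 0, 0, 0, -20, -0.1],
  [0, 0, 0, 0, 0, 0, -0.1],
])

```text
time_s: 30.6
tcp_pos: [0.5915, 0.0756, 0.2195]
eef_rot: [-179.9, 0.3, 178.1]
contact_force: [-0.3, 0.4, -0.5]
gripper_width: 0.0399
```

```bash
python3 -c "
from chk import *
im=shot('scene','s17'); crop(im,290,100,450,260,5,'pics/s17c.png')
plan([.500,-.245,.21],190,0,45)
"
```

```text
[-0.0, 0.001, -0.026, 10.0, -40.4, 1.1, 0.0],
[-0.0, 0.001, -0.026, 11.1, -40.2, 1.1, 0.0],
[-0.0, 0.001, -0.026, 12.1, -39.9, 1.1, 0.0],
[-0.0, 0.001, -0.026, 13.2, -39.5, 1.0, 0.0],
[-0.0, 0.001, -0.026, 14.2, -39.2, 1.0, 0.0],
[-0.0, 0.001, -0.026, 15.2, -38.8, 1.0, 0.0],
[-0.0, 0.001, -0.026, 16.2, -38.4, 1.0, 0.0],
[-0.0, 0.001, -0.026, 17.2, -37.9, 1.0, 0.0],
8 rows; pose [0.591  0.0756 0.2183] [-179.9     0.25  178.09] j [ 26.2  12.3  -8.3   0.2 -69.2 -28.2]
```

View pics/s17c.png

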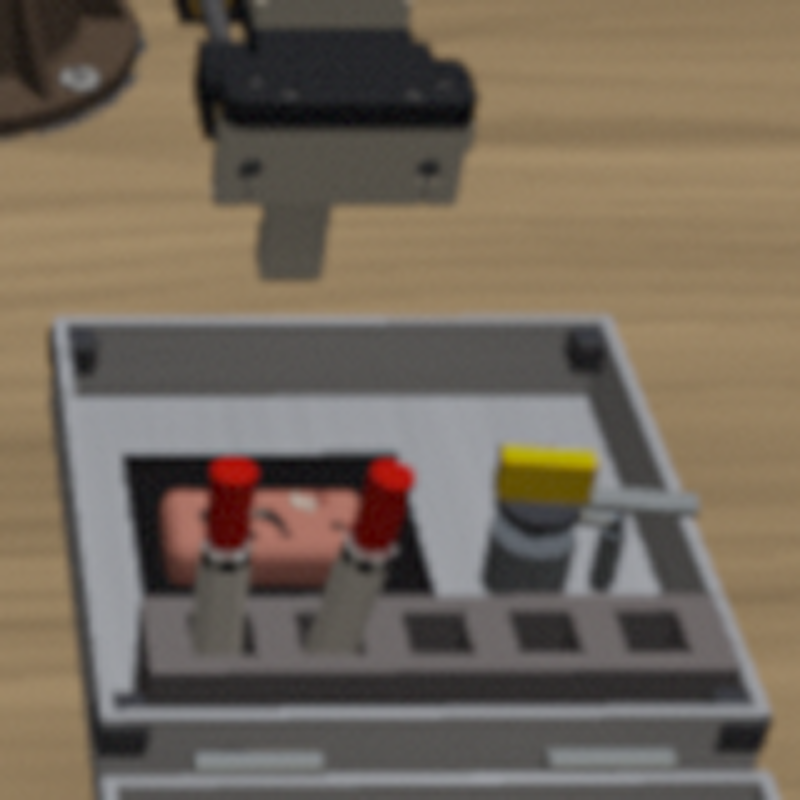

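```bash
python3 -c "
from h import *
plan([.5316,-.2578,.165],190,0,45)
"
```

```text
[-0.0, 0.001, -0.026, 6.1, -41.9, 6.7, 0.0],
[-0.0, 0.001, -0.026, 7.1, -41.7, 6.7, 0.0],
[-0.0, 0.001, -0.026, 8.2, -41.5, 6.7, 0.0],
[-0.0, 0.001, -0.026, 9.3, -41.3, 6.7, 0.0],
[-0.0, 0.001, -0.026, 10.4, -41.0, 6.7, 0.0],
[-0.0, 0.001, -0.026, 11.4, -40.8, 6.7, 0.0],
[-0.0, 0.001, -0.026, 12.5, -40.5, 6.7, 0.0],
[-0.0, 0.001, -0.026, 13.5, -40.1, 6.7, 0.0],
8 rows; pose [0.591  0.0756 0.2183] [-179.9     0.25  178.09] j [ 26.2  12.3  -8.3   0.2 -69.2 -28.2]
```

Call:
step_arm([
  [0, 0, -0.026, 6, -38, 5, 0],
  [0, 0, -0.026, 7, -42, 6, 0],
  [0, 0, -0.026, 8, -42, 6, 0],
  [0, 0, -0.026, 9, -42, 6, 0],
  [0, 0, -0.026, 10, -41, 6, 0],
  [0, 0, -0.026, 11, -41, 6, 0],
  [0, 0, -0.026, 12, -40, 6, 0],
  [0, 0, -0.026, 12, -30, 6, 0],
  [0, 0, 0, 3, -10, 0, 0],
  [0, 0, 0, 0, 0, 0, 0],
])

```text
time_s: 31.65
tcp_pos: [0.5255, -0.2657, 0.1615]
eef_rot: [179.6, -0.2, -169.5]
contact_force: [-0.4, 0.1, -0.4]
gripper_width: 0.0438
```

```bash
python3 -c "
from h import *
plan([.5316,-.2578,.15],190,0,15)
"
```

```text
[0.004, -0.002, 0.005, -3.7, 3.3, 5.7, 0.0],
[0.004, -0.002, 0.005, -3.7, 3.3, 5.7, 0.0],
2 rows; pose [ 0.5255 -0.2657  0.1615] [ 179.58   -0.21 -169.47] j [ -8.1  14.3 -13.1  -0.4 -63.   18.8]
```

Call:
step_arm([
  [0.004, -0.002, 0.005, -3.5, 3, 3, 0],
  [0.004, -0.002, 0.005, -2, 2, 2, 0],
  [0, 0, 0, 0, 0, 2, 0],
  [0, 0, 0, 0, 0, 0, 0],
])

```text
time_s: 32.05
tcp_pos: [0.5307, -0.2563, 0.1533]
eef_rot: [-180.0, 0.0, -170.0]
contact_force: [-0.5, 0.3, -0.4]
gripper_width: 0.0438
```

```bash
python3 -c "
from h import *
plan([.5316,-.2578,.0595],190,0,13)
"
```

```text
[-0.0, 0.0, -0.0, -0.1, -0.2, 11.7, 0.0],
[-0.0, 0.0, -0.0, -0.1, -0.2, 11.7, 0.0],
[-0.0, 0.0, -0.0, -0.1, -0.2, 11.7, 0.0],
[-0.0, 0.0, -0.0, -0.1, -0.2, 11.7, 0.0],
[-0.0, 0.0, -0.0, -0.1, -0.2, 11.7, 0.0],
[-0.0, 0.0, -0.0, -0.1, -0.2, 11.7, 0.0],
[-0.0, 0.0, -0.0, -0.1, -0.2, 11.7, 0.0],
[-0.0, 0.0, -0.0, -0.1, -0.2, 11.7, 0.0],
8 rows; pose [ 0.5307 -0.2563  0.1533] [-1.8000e+02  2.0000e-02 -1.7003e+02] j [ -6.8  14.5 -14.2  -0.  -61.4  16.8]
```

Call:
step_arm([
  [0, 0, 0, 0, 0, 10, 0],
  [0, 0, 0, 0, 0, 14, 0],
  [0, 0, 0, 0, 0, 14, 0],
  [0, 0, 0, 0, 0, 14, 0],
  [0, 0, 0, 0, 0, 14, 0],
  [0, 0, 0, 0, 0, 12, 0],
  [0, 0, 0, 0, 0, 8, 0],
  [0, 0, 0, 0, 0, 4, 0],
  [0, 0, 0, 0, 0, 0, 0],
])

```text
time_s: 32.95
tcp_pos: [0.5321, -0.2528, 0.0574]
eef_rot: [-180.0, 0.1, -169.7]
contact_force: [-1.2, -0.2, -0.6]
gripper_width: 0.0434
```

```bash
python3 v.py w18 190 0 360 345 2
python3 -c "
from h import *
plan([.5316,-.2578,.0595],190,0,13)
"
```

```text
[-0.0, 0.002, 0.005, 1.6, -4.7, -1.7, 0.0],
1 rows; pose [ 0.5323 -0.2529  0.0578] [-1.7999e+02  1.4000e-01 -1.6973e+02] j [ -6.4  19.8 -20.7  -0.  -49.4  16.7]
```

View pics/w18.png

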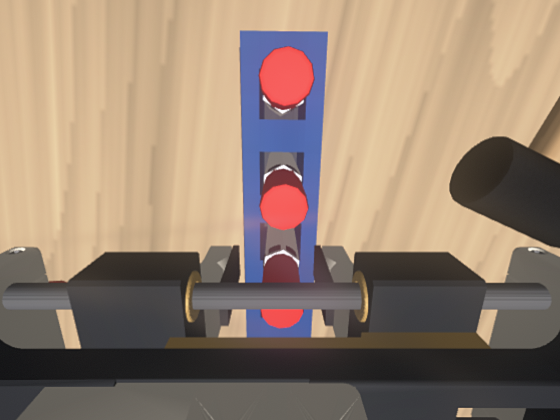

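Call:
step_arm([
  [0, 0, 0.004, 0, -3, -1, 0],
  [0, 0, 0, 0, -1, 0, 0],
  [0, 0, 0, 0, 0, 0, -1],
  [0, 0, 0, 0, 0, 0, -1],
  [0, 0, 0, 0, 0, 0, -1],
  [0, 0, 0, 0, 0, 0, -1],
  [0, 0, 0, 0, 0, 0, -1],
  [0, 0, 0, 0, 0, 0, -1],
  [0, 0, 0, 0, 0, 0, -1],
])

```text
time_s: 33.9
tcp_pos: [0.5344, -0.2577, 0.0613]
eef_rot: [-179.9, 0.3, -170.0]
contact_force: [0.3, -0.6, 0.7]
gripper_width: 0.0179
```

Call:
step_arm([
  [0, 0, 0, 0, 0, -8, -1],
  [0, 0, 0, 0, 0, -20, -1],
  [0, 0, 0, 0, 0, -30, -1],
  [0, 0, 0, 0, 0, -35, -1],
  [0, 0, 0, 0, 0, -35, -1],
  [0, 0, 0, 0, 0, -15, -1],
  [0, 0, 0, 0, 0, 0, -1],
  [0, 0, 0, 0, 0, 0, -1],
])

```text
time_s: 34.7
tcp_pos: [0.5328, -0.2573, 0.2123]
eef_rot: [-179.9, 0.3, -170.0]
contact_force: [0.6, -0.6, -1.7]
gripper_width: 0.0181
```

```bash
cat > held.py <<'E'
# estimate held marker's foot and cap offset (tool y) from a wrist picture: rows of the front foot corner and the lower edge of the cap
import sys,pickle
from h import *
def fit(name,zf,foot_row,foot_col,cap_row):
    i,p,R=pickle.load(open(name+'.pkl','rb'))
    ys=np.linspace(-.012,.012,49)
    f=np.array([proj('wrist',p+R.apply([0,y-.0104,zf]),i)[0] for y in ys]); c=np.array([proj('wrist',p+R.apply([0,y+.0085,zf-.135]),i)[0] for y in ys])
    yf=np.interp(foot_row,f[:,1],ys); yc=np.interp(cap_row,c[:,1],ys)
    # lateral at foot
    d=np.linalg.norm(proj('wrist',p+R.apply([.001,yf-.0104,zf]),i)[0]-proj('wrist',p+R.apply([0,yf-.0104,zf]),i)[0])
    xf=(foot_col-np.interp(foot_row,f[:,1],f[:,0]))/d*.001
    print('foot tool x,y mm',xf*1000,yf*1000,'cap y',yc*1000,'tilt ax',-(yc-yf)/.135)
E
python3 v.py w19 225 130 330 345 4
python3 -c "
from h import *
plan([.555,.10,.20],178,-1,45)
"
```

```text
[-0.0, 0.001, 0.026, -10.5, 43.5, 1.5, -1.0],
[-0.0, 0.001, 0.026, -9.4, 43.8, 1.5, -1.0],
[-0.0, 0.001, 0.026, -8.2, 44.0, 1.5, -1.0],
[-0.0, 0.001, 0.026, -7.1, 44.2, 1.5, -1.0],
[-0.0, 0.001, 0.026, -5.9, 44.4, 1.5, -1.0],
[-0.0, 0.001, 0.026, -4.7, 44.5, 1.5, -1.0],
[-0.0, 0.001, 0.026, -3.6, 44.6, 1.5, -1.0],
[-0.0, 0.001, 0.026, -2.4, 44.7, 1.5, -1.0],
8 rows; pose [ 0.5327 -0.2574  0.2121] [-179.91    0.3  -169.97] j [ -6.9  12.1  -9.3   0.  -68.3  16.9]
```

View pics/w19c.png

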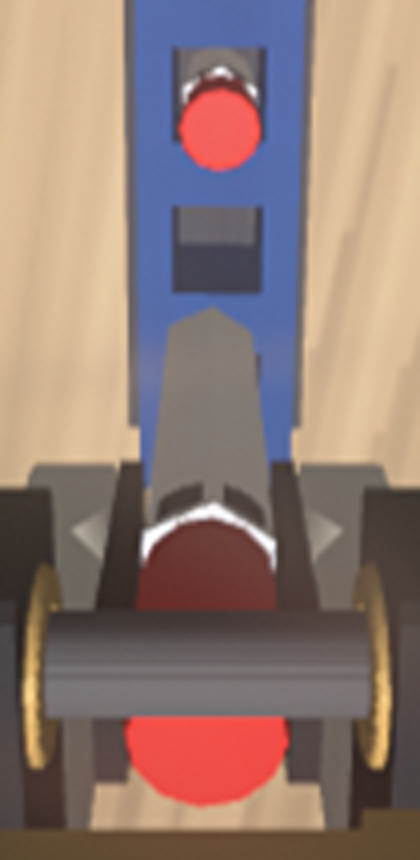

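```bash
python3 -c "
from held import *
fit('w19',.0553,206.4,277.4,331)
fit('w13',.0526,196,277,337.5)
import pickle
i,p,R=pickle.load(open('w19.pkl','rb'))
print('next C cap',onz('wrist',225+220/4,130+127/4,.141,i))
"
```

```text
foot tool x,y mm 0.019569826110246494 2.1223270865449972 cap y -0.17018643928002844 tilt ax 0.016981581672777964Traceback (most recent call last):
  File "<string>", line 4, in <module>
    fit('w13',.0526,196,277,337.5)
    ~~~^^^^^^^^^^^^^^^^^^^^^^^^^^^
  File "held.py", line 5, in fit
    i,p,R=pickle.load(open(name+'.pkl','rb'))
    ^^^^^
ValueError: too many values to unpack (expected 3)
```

Call:
step_arm([
  [0, 0, 0.026, -10, 40, -2, -1],
  [0, 0, 0.026, -9, 44, -2, -1],
  [0, 0, 0.026, -9, 44, -2, -1],
  [0, 0, 0.026, -8, 44, -1, -1],
  [0, 0, 0.026, -7, 44, -1, -1],
  [0, 0, 0.026, -6, 44, -1, -1],
  [0, 0, 0.026, -5, 44, -1, -1],
  [0, 0, 0.026, -5, 44, -1, -1],
  [0, 0, 0, -5, 40, 0, -1],
  [0, 0, 0, 0, 20, 0, -1],
])

```text
time_s: 35.75
tcp_pos: [0.5658, 0.1656, 0.2077]
eef_rot: [-179.6, -0.9, 177.2]
contact_force: [-0.3, -0.7, 0.9]
gripper_width: 0.0181
```

```bash
python3 -c "
from h import *
planf([.5942,.1623,.150],178.2,-1,[0,.0021,.0553],[.01,0,0])
"
```

```text
foot now [0.565  0.1674 0.1524] target tcp [0.5942 0.1608 0.2053] pose [0.5658 0.1656 0.2077] [-179.63   -0.92  177.17] w 0.0181
total: turn [ 0.004 -0.016 -0.018] shift mm [-28.6  -3.4   2. ] -> 2 rows of [ 0.0019 -0.0081 -0.0089] [-14.31  -1.72   0.99]
```

Call:
step_arm([
  [0.002, -0.008, -0.009, -10, -6, 0, -1],
  [0.002, -0.008, -0.009, -10, -3, 0, -1],
  [0, 0, 0, -5, 0, 0, -1],
  [0, 0, 0, 0, 0, 0, -1],
  [0, 0, 0, 0, 0, 0, -1],
])

```text
time_s: 36.25
tcp_pos: [0.5898, 0.1558, 0.2019]
eef_rot: [-179.1, -0.4, 178.4]
contact_force: [-0.7, -0.4, 0.9]
gripper_width: 0.0178
```

```bash
python3 -c "
from h import *
planf([.5942,.1623,.150],178.2,-1,[0,.0021,.0553],[.01,0,0])
"; python3 v.py w20 200 100 330 345 4
```

```text
foot now [0.5894 0.1571 0.1465] target tcp [0.5942 0.1608 0.2053] pose [0.5898 0.1558 0.2019] [-179.15   -0.42  178.36] w 0.0178
total: turn [-0.005 -0.007  0.003] shift mm [-4.2  5.  -3.6] -> 1 rows of [-0.0049 -0.0072  0.0029] [-4.18  5.01 -3.57]
```

View pics/w20.png

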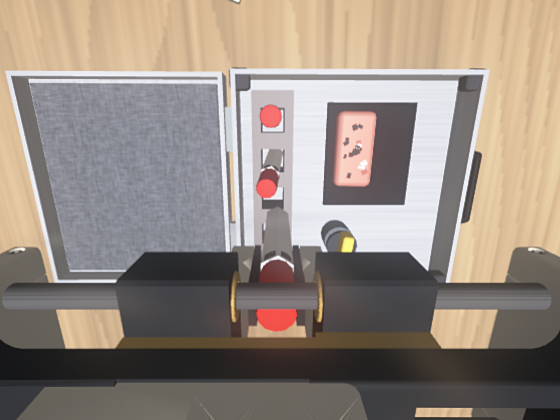

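```bash
python3 -c "
from h import *
import pickle
i,p,R=pickle.load(open('w20.pkl','rb'))
print(onz('wrist',267,188,.140,i), onz('wrist',271,117,.141,i))
planf([.5942,.1623,.10],178.2,-1,[0,.0021,.0553],[.01,0,0])"
```

```text
[0.59756492 0.13213798 0.14      ] [0.59213439 0.07370039 0.141     ]
foot now [0.5894 0.1571 0.1466] target tcp [0.5942 0.1608 0.1553] pose [0.5898 0.1558 0.2019] [-179.15   -0.41  178.36] w 0.0181
total: turn [-0.005 -0.007  0.003] shift mm [-4.6  5.7 46.4] -> 4 rows of [-0.0012 -0.0018  0.0007] [-1.15  1.44 11.61]
```

Call:
step_arm([
  [-0.005, -0.007, 0.003, -3.5, 5, 0, -1],
  [0, 0, 0, 0, 0, 8, -1],
  [0, 0, 0, 0, 0, 12, -1],
  [0, 0, 0, 0, 0, 12, -1],
  [0, 0, 0, 0, 0, 12, -1],
  [0, 0, 0, 0, 0, 10, -1],
  [0, 0, 0, 0, 0, 5, -1],
  [0, 0, 0, 0, 0, 0, -1],
])

```text
time_s: 37.1
tcp_pos: [0.5923, 0.1593, 0.1367]
eef_rot: [-179.4, -0.1, 178.1]
contact_force: [0.5, -0.4, -0.9]
gripper_width: 0.0185
```

```bash
python3 v.py w21 225 130 330 345 4;python3 -c "
from h import *
planf([.5942,.1623,.06],178.2,-1,[0,.0021,.0553],[.01,0,0])"
```

```text
foot now [0.5925 0.1609 0.0818] target tcp [0.5942 0.1608 0.1153] pose [0.5925 0.1593 0.1371] [-1.7946e+02 -4.0000e-02  1.7809e+02] w 0.0179
total: turn [ 0.001 -0.001 -0.002] shift mm [-1.6  1.7 21.8] -> 2 rows of [ 0.0003 -0.0004 -0.001 ] [-0.8   0.83 10.88]
```

View pics/w21c.png

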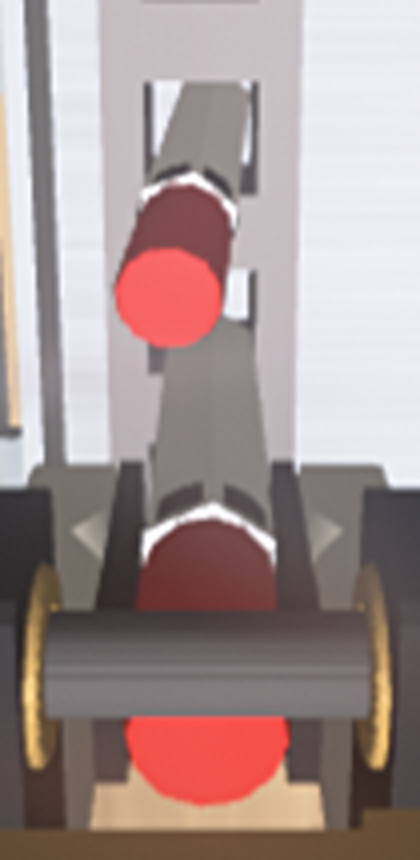

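Call:
step_arm([
  [0, 0, -0.001, -1.5, 1.5, 3, -1],
  [0, 0, 0, 0, 0, 6, -1],
  [0, 0, 0, 0, 0, 6, -1],
  [0, 0, 0, 0, 0, 3, -1],
  [0, 0, 0, 0, 0, 0, -1],
])

```text
time_s: 37.65
tcp_pos: [0.5952, 0.1613, 0.1189]
eef_rot: [-179.5, 0.1, 178.2]
contact_force: [1.2, -0.5, -1.3]
gripper_width: 0.0183
```

```bash
python3 v.py w22 225 130 330 345 4;python3 -c "
from h import *
planf([.5942,.1623,.01],178.2,-1,[0,.0021,.0553],[.01,0,0])"
```

```text
foot now [0.5954 0.163  0.0638] target tcp [0.5942 0.1608 0.0653] pose [0.5952 0.1613 0.1191] [-1.7953e+02  1.0000e-01  1.7817e+02] w 0.0181
total: turn [ 0.002  0.002 -0.001] shift mm [ 1.2 -0.2 53.8] -> 4 rows of [ 0.0004  0.0004 -0.0001] [ 0.29 -0.04 13.44]
```

View pics/w22c.png

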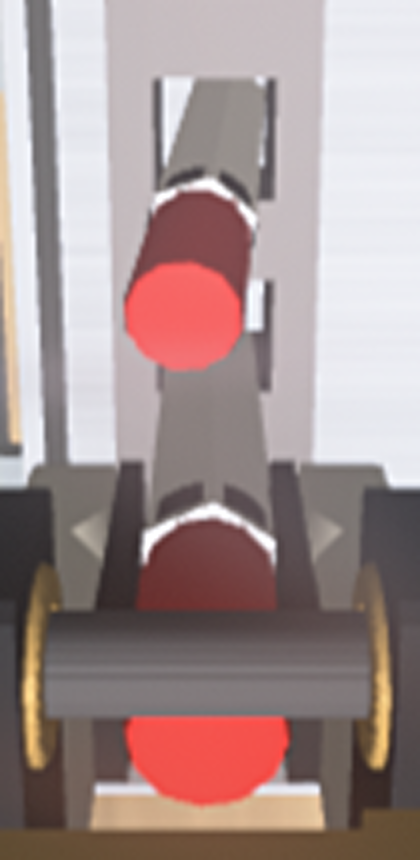

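Call:
step_arm([
  [0, 0, 0, 1.2, -0.5, 5, -1],
  [0, 0, 0, 0, 0, 6, -1],
  [0, 0, 0, 0, 0, 6, -1],
  [0, 0, 0, 0, 0, 6, -1],
  [0, 0, 0, 0, 0, 0, -1],
])

```text
time_s: 38.2
tcp_pos: [0.594, 0.1606, 0.0943]
eef_rot: [-179.6, 0.1, 178.2]
contact_force: [0.2, 0.0, 0.2]
gripper_width: 0.0183
```

```bash
python3 -c "
from h import *
planf([.5942,.1623,.006],178.2,-1,[0,.0021,.0553],[.01,0,0])"
```

```text
foot now [0.5942 0.1623 0.039 ] target tcp [0.5942 0.1608 0.0613] pose [0.594  0.1606 0.0943] [-1.7955e+02  1.2000e-01  1.7816e+02] w 0.0183
total: turn [ 0.002  0.002 -0.001] shift mm [-0.1  0.4 33. ] -> 3 rows of [ 0.0007  0.0007 -0.0002] [-0.03  0.13 11.01]
```

Foot inside the cell (z 39 mm, no force). Going down the rest.

Call:
step_arm([
  [0, 0, 0, 0, 0, 8, -1],
  [0, 0, 0, 0, 0, 9, -1],
  [0, 0, 0, 0, 0, 7, -1],
  [0, 0, 0, 0, 0, 4, -1],
  [0, 0, 0, 0, 0, 3, -1],
  [0, 0, 0, 0, 0, 2, -1],
  [0, 0, 0, 0, 0, 0, -1],
])

```text
time_s: 38.9
tcp_pos: [0.5955, 0.1604, 0.0618]
eef_rot: [-179.5, 0.3, 178.3]
contact_force: [0.2, 0.3, 0.0]
gripper_width: 0.0181
```

Call:
step_arm([
  [0, 0, 0, 0, 0, 1, -1],
  [0, 0, 0, 0, 0, 0, -1],
])

```text
time_s: 39.1
tcp_pos: [0.5959, 0.1606, 0.0612]
eef_rot: [-179.5, 0.3, 178.3]
contact_force: [0.3, 0.2, 0.5]
gripper_width: 0.0183
```

Seated (0.0612 vs 0.0613 expected). I'll release, rise and go to marker C.

Call:
step_arm([
  [0, 0, 0, 0, 0, 0, -0.1],
  [0, 0, 0, 0, 0, 0, -0.1],
  [0, 0, 0, 0, 0, 0, -0.1],
  [0, 0, 0, 0, 0, -10, -0.1],
  [0, 0, 0, 0, 0, -20, -0.1],
  [0, 0, 0, 0, 0, -30, -0.1],
  [0, 0, 0, 0, 0, -35, -0.1],
  [0, 0, 0, 0, 0, -35, -0.1],
  [0, 0, 0, 0, 0, -20, -0.1],
  [0, 0, 0, 0, 0, 0, -0.1],
])

```text
time_s: 40.1
tcp_pos: [0.5946, 0.161, 0.2194]
eef_rot: [-179.4, 0.3, 178.3]
contact_force: [-0.7, 0.6, -0.7]
gripper_width: 0.0395
```

```bash
python3 -c "
from h import *
import pickle
i,p,R=pickle.load(open('w19.pkl','rb'))
print('next C cap',onz('wrist',225+220/4,130+127/4,.141,i))
i,p,R=pickle.load(open('w18.pkl','rb')); print('D',onz('wrist',286.5,78,.141,i),'C',onz('wrist',283.5,207,.141,i))
plan([.539,-.3015,.17],190,0,45)
"
```

```text
next C cap [ 0.53860572 -0.30132009  0.141     ]
D [ 0.54633822 -0.34380365  0.141     ] C [ 0.53924196 -0.30105803  0.141     ]
[-0.001, 0.0, -0.019, 3.8, -42.1, 4.9, 0.0],
[-0.001, 0.0, -0.019, 4.6, -42.1, 4.8, 0.0],
[-0.001, 0.0, -0.019, 5.4, -42.0, 4.8, 0.0],
[-0.001, 0.0, -0.019, 6.1, -41.9, 4.8, 0.0],
[-0.001, 0.0, -0.019, 6.9, -41.8, 4.7, 0.0],
[-0.001, 0.0, -0.019, 7.7, -41.6, 4.7, 0.0],
[-0.001, 0.0, -0.019, 8.5, -41.5, 4.7, 0.0],
[-0.001, 0.0, -0.019, 9.2, -41.3, 4.6, 0.0],
[-0.001, 0.0, -0.019, 10.0, -41.1, 4.6, 0.0],
[-0.001, 0.0, -0.019, 10.8, -41.0, 4.6, 0.0],
[-0.001, 0.0, -0.019, 11.5, -40.8, 4.5, 0.0],
11 rows; pose [0.5946 0.161  0.2194] [-179.44    0.27  178.26] j [ 33.7  14.3  -5.7   0.6 -70.1 -35.7]
```

Call:
step_arm([
  [-0.001, 0, -0.019, 4, -40, 4, 0],
  [-0.001, 0, -0.019, 4.5, -42, 4, 0],
  [-0.001, 0, -0.019, 5, -42, 4, 0],
  [-0.001, 0, -0.019, 6, -42, 5, 0],
  [-0.001, 0, -0.019, 7, -42, 5, 0],
  [-0.001, 0, -0.019, 8, -42, 5, 0],
  [-0.001, 0, -0.019, 8, -42, 5, 0],
  [-0.001, 0, -0.019, 9, -42, 5, 0],
  [-0.001, 0, -0.019, 10, -41, 5, 0],
  [-0.001, 0, -0.019, 10, -41, 5, 0],
])

```text
time_s: 41.1
tcp_pos: [0.546, -0.2685, 0.1732]
eef_rot: [179.9, 0.4, -169.9]
contact_force: [0.6, -0.2, 0.1]
gripper_width: 0.0442
```

```bash
python3 -c "
from h import *
plan([.539,-.3012,.16],190,0,45)
"
```

```text
[0.002, 0.007, 0.002, 12.7, -31.0, 13.0, 0.0],
1 rows; pose [ 0.546  -0.2685  0.1732] [ 179.87    0.38 -169.88] j [ -8.   15.2 -10.3  -0.3 -64.2  18.2]
```

Call:
step_arm([
  [0.002, 0.006, 0.002, 4, -15, 3, 0],
  [0, 0, 0, 3, -8, 3, 0],
  [0, 0, 0, 0, 0, 2, 0],
  [0, 0, 0, 0, 0, 0, 0],
])

```text
time_s: 41.5
tcp_pos: [0.5402, -0.2967, 0.1623]
eef_rot: [179.9, -0.2, -170.3]
contact_force: [-0.5, 0.4, 0.1]
gripper_width: 0.0435
```

```bash
python3 -c "
from h import *
plan([.539,-.3012,.15],190,0,45)
"
```

```text
[0.002, -0.003, -0.006, 1.9, -4.2, 12.3, 0.0],
1 rows; pose [ 0.5402 -0.2967  0.1623] [ 179.89   -0.19 -170.33] j [-10.7  16.7  -9.8  -0.  -63.7  20.4]
```

Call:
step_arm([
  [0.002, -0.003, -0.006, 1.5, -4, 8, 0],
  [0, 0, 0, 0, 0, 12, 0],
  [0, 0, 0, 0, 0, 14, 0],
  [0, 0, 0, 0, 0, 14, 0],
  [0, 0, 0, 0, 0, 14, 0],
  [0, 0, 0, 0, 0, 12, 0],
  [0, 0, 0, 0, 0, 10, 0],
  [0, 0, 0, 0, 0, 8, 0],
  [0, 0, 0, 0, 0, 4, 0],
  [0, 0, 0, 0, 0, 0, 0],
])

```text
time_s: 42.5
tcp_pos: [0.541, -0.2941, 0.059]
eef_rot: [180.0, 0.1, -169.4]
contact_force: [-0.2, -0.2, 0.7]
gripper_width: 0.044
```

```bash
python3 -c "
from h import *
plan([.539,-.3012,.06],190,0,45)
"
```

```text
[0.0, 0.002, 0.01, 3.3, -6.6, -1.0, 0.0],
1 rows; pose [ 0.541  -0.2941  0.059 ] [ 1.7998e+02  9.0000e-02 -1.6944e+02] j [-10.4  21.9 -17.1  -0.1 -50.9  21. ]
```

Call:
step_arm([
  [0, 0.001, 0.008, 2, -5, -1, 0],
  [0, 0, 0, 0, -1.5, 0, 0],
  [0, 0, 0, 0, 0, 0, -1],
  [0, 0, 0, 0, 0, 0, -1],
  [0, 0, 0, 0, 0, 0, -1],
  [0, 0, 0, 0, 0, 0, -1],
  [0, 0, 0, 0, 0, 0, -1],
  [0, 0, 0, 0, 0, 0, -1],
  [0, 0, 0, 0, 0, 0, -1],
])

```text
time_s: 43.4
tcp_pos: [0.5414, -0.3022, 0.0623]
eef_rot: [-179.9, 0.2, -170.0]
contact_force: [-0.2, -0.4, 0.3]
gripper_width: 0.0179
```

Call:
step_arm([
  [0, 0, 0, 0, 0, -8, -1],
  [0, 0, 0, 0, 0, -20, -1],
  [0, 0, 0, 0, 0, -30, -1],
  [0, 0, 0, 0, 0, -35, -1],
  [0, 0, 0, 0, 0, -35, -1],
  [0, 0, 0, 0, 0, -17, -1],
  [0, 0, 0, 0, 0, 0, -1],
  [0, 0, 0, 0, 0, 0, -1],
])

```text
time_s: 44.2
tcp_pos: [0.54, -0.3021, 0.2155]
eef_rot: [-179.9, 0.2, -169.9]
contact_force: [0.2, 0.9, -0.0]
gripper_width: 0.0184
```

```bash
python3 v.py w23 225 130 330 345 4;python3 -c "
from h import *
plan([.57,.206,.22],178.2,-1,45)
"
```

```text
[-0.0, 0.0, 0.017, -9.9, 41.3, -0.4, -1.0],
[-0.0, 0.0, 0.017, -9.1, 41.4, -0.4, -1.0],
[-0.0, 0.0, 0.017, -8.4, 41.6, -0.4, -1.0],
[-0.0, 0.0, 0.017, -7.7, 41.7, -0.4, -1.0],
[-0.0, 0.0, 0.017, -7.0, 41.8, -0.4, -1.0],
[-0.0, 0.0, 0.017, -6.3, 42.0, -0.4, -1.0],
[-0.0, 0.0, 0.017, -5.5, 42.1, -0.4, -1.0],
[-0.0, 0.0, 0.017, -4.8, 42.2, -0.4, -1.0],
[-0.0, 0.0, 0.017, -4.1, 42.2, -0.4, -1.0],
[-0.0, 0.0, 0.017, -3.4, 42.3, -0.4, -1.0],
[-0.0, 0.0, 0.017, -2.6, 42.3, -0.4, -1.0],
[-0.0, 0.0, 0.017, -1.9, 42.4, -0.4, -1.0],
12 rows; pose [ 0.5399 -0.3022  0.2154] [-1.7990e+02  1.5000e-01 -1.6995e+02] j [-11.2  14.6  -5.5   0.  -69.7  21.2]
```

View pics/w23c.png

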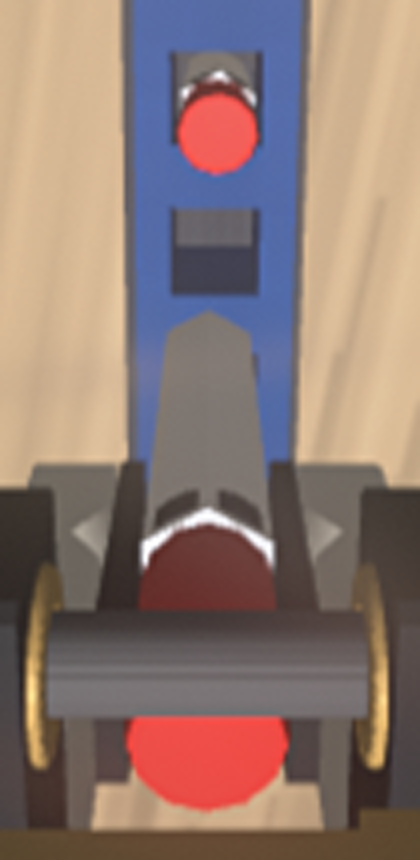

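Call:
step_arm([
  [0, 0, 0.017, -10, 38, -1, -1],
  [0, 0, 0.017, -9, 42, -1, -1],
  [0, 0, 0.017, -8.5, 42, -1, -1],
  [0, 0, 0.017, -8, 42, -1, -1],
  [0, 0, 0.017, -7, 42, -1, -1],
  [0, 0, 0.017, -6, 42, -1, -1],
  [0, 0, 0.017, -6, 42, -1, -1],
  [0, 0, 0.017, -5, 42, -1, -1],
  [0, 0, 0.017, -4, 42, -1, -1],
  [0, 0, 0.017, -4, 42, -1, -1],
])

```text
time_s: 45.25
tcp_pos: [0.5612, 0.1287, 0.2101]
eef_rot: [-179.7, -1.1, 179.4]
contact_force: [0.7, 0.3, 0.2]
gripper_width: 0.0179
```

```bash
python3 -c "
from held import *
fit('w23',.0563,130+311/4,225+209/4,130+809/4)
plan([.575,.204,.22],178.2,-1,45)
"
```

```text
foot tool x,y mm -0.15159449649380694 3.629504742576882 cap y 1.3587563139924346 tilt ax 0.016820358730255166
[-0.002, -0.01, 0.01, -6.4, 37.7, -5.2, -1.0],
[-0.002, -0.01, 0.01, -6.0, 37.8, -5.1, -1.0],
2 rows; pose [0.5612 0.1287 0.2101] [-179.74   -1.13  179.39] j [ 32.1  11.6 -10.   -0.4 -69.5 -32.5]
```

Call:
step_arm([
  [-0.002, -0.01, 0.01, -6, 30, -5, -1],
  [-0.002, -0.01, 0.01, -6, 30, -5, -1],
  [0, 0, 0, -4, 5, 0, -1],
  [0, 0, 0, 0, 0, 0, -1],
  [0, 0, 0, 0, 0, 0, -1],
])

```text
time_s: 45.75
tcp_pos: [0.5754, 0.2, 0.2119]
eef_rot: [-179.6, -0.5, 178.5]
contact_force: [0.0, -0.3, -0.8]
gripper_width: 0.018
```

```bash
python3 v.py w24 200 60 330 345 3; python3 -c "
from h import *
planf([.5955,.2064,.155],178.2,-1,[0,.0036,.0563],[.014,0,0])
"
```

```text
foot now [0.5748 0.2029 0.1555] target tcp [0.5954 0.2036 0.2113] pose [0.5753 0.1997 0.2118] [-179.6    -0.56  178.49] w 0.0178
total: turn [ 0.007 -0.01   0.005] shift mm [-20.    4.5   0.2] -> 2 rows of [ 0.0035 -0.0049  0.0026] [-10.02   2.23   0.12]
```

View pics/w24.png

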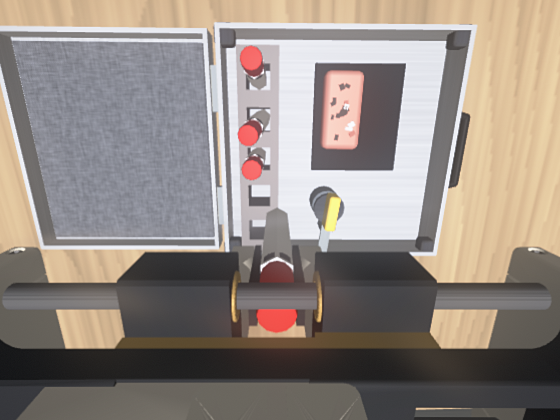

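```bash
python3 -c "
from h import *
im=cv2.imread('pics/w24.png'); crop(im,230,160,290,250,8,'pics/w24d.png')"
```

```text
(no output)
```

View pics/w24d.png

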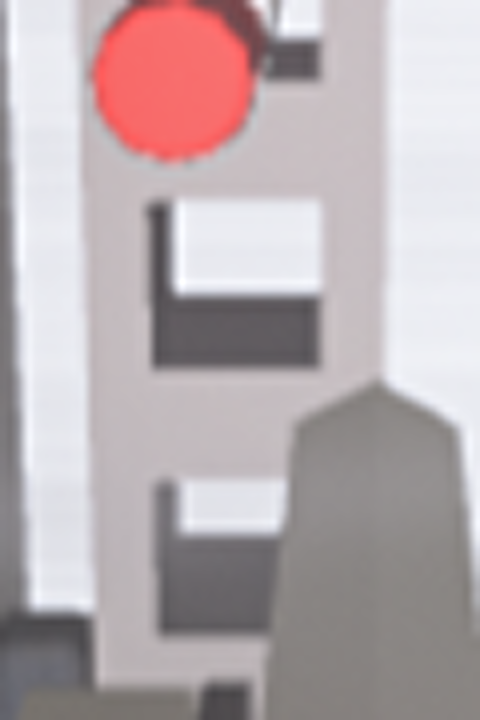

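```bash
python3 -c "
from h import *
import pickle
i,p,R=pickle.load(open('w24.pkl','rb'))
T=lambda X,Y:((X+.5)/8-.5+230,(Y+.5)/8-.5+160)
c=np.array([onz('wrist',*T(*q),.054,i) for q in [(149,200),(322,200),(320,368),(153,368)]]); print(c.round(4),c.mean(0).round(4))
c=np.array([onz('wrist',*T(*q),.054,i) for q in [(157,480),(162,634)]]); print(c.round(4),c.mean(0).round(4))
"
```

```text
[[0.608  0.1926 0.054 ]
 [0.5822 0.1934 0.054 ]
 [0.5833 0.2194 0.054 ]
 [0.6088 0.2187 0.054 ]] [0.5956 0.206  0.054 ]
[[0.6091 0.2367 0.054 ]
 [0.6097 0.2623 0.054 ]] [0.6094 0.2495 0.054 ]
```

Cell 4 confirmed at (0.5956, 0.206).

Call:
step_arm([
  [0.003, -0.005, 0.003, -10, 2, 0, -1],
  [0.003, -0.005, 0.002, -6, 1, 0, -1],
  [0, 0, 0, -1, 0, 0, -1],
  [0, 0, 0, 0, 0, 0, -1],
  [0, 0, 0, 0, 0, 0, -1],
])

```text
time_s: 46.3
tcp_pos: [0.594, 0.1989, 0.2115]
eef_rot: [-179.2, 0.0, 178.0]
contact_force: [-0.2, -0.1, -0.2]
gripper_width: 0.0179
```

```bash
python3 -c "
from h import *
planf([.5956,.2062,.10],178.2,-1,[0,.0036,.0563],[.014,0,0])
"
```

```text
foot now [0.5942 0.2017 0.1552] target tcp [0.5955 0.2034 0.1563] pose [0.594  0.1989 0.2115] [-1.7920e+02  5.0000e-02  1.7796e+02] w 0.0179
total: turn [ 0.     0.001 -0.004] shift mm [-1.3  5.3 55.1] -> 4 rows of [ 0.      0.0002 -0.001 ] [-0.32  1.33 13.78]
```

Call:
step_arm([
  [0, 0, -0.003, -1.2, 4, 6, -1],
  [0, 0, 0, 0, 0.3, 12, -1],
  [0, 0, 0, 0, 0.2, 13, -1],
  [0, 0, 0, 0, 0.2, 13, -1],
  [0, 0, 0, 0, 0.2, 12, -1],
  [0, 0, 0, 0, 0.2, 8, -1],
  [0, 0, 0, 0, 0, 4, -1],
  [0, 0, 0, 0, 0, 0, -1],
])

```text
time_s: 47.1
tcp_pos: [0.594, 0.2028, 0.1356]
eef_rot: [-179.1, -0.1, 178.1]
contact_force: [-0.2, -0.1, 0.4]
gripper_width: 0.0176
```

```bash
python3 -c "
from h import *
planf([.5956,.2062,.06],178.2,-1,[0,.0036,.0563],[.014,0,0])
"
```

```text
foot now [0.5939 0.2055 0.0792] target tcp [0.5955 0.2034 0.1163] pose [0.594  0.2028 0.1356] [-1.7912e+02 -1.1000e-01  1.7815e+02] w 0.0176
total: turn [-0.001 -0.002 -0.001] shift mm [-1.6  1.  19.2] -> 2 rows of [-0.0007 -0.001  -0.0004] [-0.78  0.48  9.6 ]
```

Call:
step_arm([
  [0, -0.002, 0, -1.5, 0.8, 2, -1],
  [0, 0, 0, 0, 0.2, 5, -1],
  [0, 0, 0, 0, 0.2, 6, -1],
  [0, 0, 0, 0, 0.1, 6, -1],
  [0, 0, 0, 0, 0, 0, -1],
])

```text
time_s: 47.6
tcp_pos: [0.5965, 0.2043, 0.1163]
eef_rot: [-179.2, 0.1, 178.2]
contact_force: [-0.4, 0.3, -0.4]
gripper_width: 0.0177
```

```bash
python3 v.py w25 225 130 330 345 4;python3 -c "
from h import *
planf([.5956,.2062,.006],178.2,-1,[0,.0036,.0563],[.014,0,0])
"
```

```text
foot now [0.5971 0.2072 0.0605] target tcp [0.5955 0.2034 0.0623] pose [0.5968 0.2044 0.1168] [-1.7921e+02  1.7000e-01  1.7817e+02] w 0.0176
total: turn [ 0.     0.003 -0.001] shift mm [ 1.4 -0.3 54.5] -> 4 rows of [ 0.      0.0007 -0.0002] [ 0.36 -0.07 13.62]
```

View pics/w25c.png

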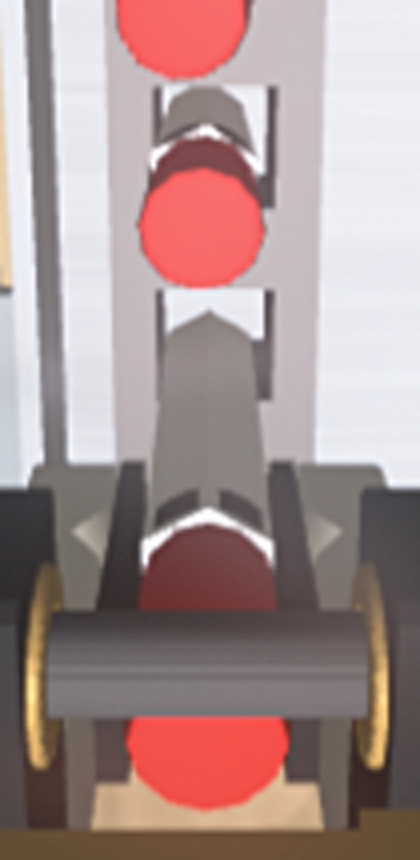

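Call:
step_arm([
  [0, 0.002, 0, 1.5, -0.6, 4, -1],
  [0, 0, 0, 0, 0, 6, -1],
  [0, 0, 0, 0, 0, 7, -1],
  [0, 0, 0, 0, 0, 7, -1],
  [0, 0, 0, 0, 0, 0, -1],
])

```text
time_s: 48.15
tcp_pos: [0.5953, 0.2035, 0.091]
eef_rot: [-179.2, 0.1, 178.2]
contact_force: [-0.2, -0.4, -1.2]
gripper_width: 0.0176
```

```bash
python3 -c "
from h import *
planf([.5956,.2062,.006],178.2,-1,[0,.0036,.0563],[.014,0,0])
"
```

```text
foot now [0.5954 0.2063 0.0347] target tcp [0.5955 0.2034 0.0623] pose [0.5953 0.2035 0.091 ] [-1.7923e+02  7.0000e-02  1.7816e+02] w 0.0176
total: turn [ 0.001  0.001 -0.001] shift mm [-0.2  0.3 28.7] -> 2 rows of [ 0.0003  0.0006 -0.0003] [-0.11  0.15 14.33]
```

Call:
step_arm([
  [0, 0, 0, 0, 0, 8, -1],
  [0, 0, 0, 0, 0, 8, -1],
  [0, 0, 0, 0, 0, 5, -1],
  [0, 0, 0, 0, 0, 4, -1],
  [0, 0, 0, 0, 0, 2, -1],
  [0, 0, 0, 0, 0, 1.5, -1],
  [0, 0, 0, 0, 0, 0, -1],
])

```text
time_s: 48.85
tcp_pos: [0.596, 0.2032, 0.0628]
eef_rot: [-179.2, 0.2, 178.2]
contact_force: [-0.1, 0.1, -0.4]
gripper_width: 0.0178
```

Call:
step_arm([
  [0, 0, 0, 0, 0, 1, -1],
  [0, 0, 0, 0, 0, 0, -1],
])

```text
time_s: 49.05
tcp_pos: [0.5964, 0.2034, 0.0623]
eef_rot: [-179.2, 0.2, 178.3]
contact_force: [0.3, -0.2, 0.5]
gripper_width: 0.0181
```

Call:
step_arm([
  [0, 0, 0, 0, 0, 0, -0.1],
  [0, 0, 0, 0, 0, 0, -0.1],
  [0, 0, 0, 0, 0, 0, -0.1],
  [0, 0, 0, 0, 0, -10, -0.1],
  [0, 0, 0, 0, 0, -20, -0.1],
  [0, 0, 0, 0, 0, -30, -0.1],
  [0, 0, 0, 0, 0, -35, -0.1],
  [0, 0, 0, 0, 0, -35, -0.1],
  [0, 0, 0, 0, 0, -20, -0.1],
  [0, 0, 0, 0, 0, 0, -0.1],
])

```text
time_s: 50.05
tcp_pos: [0.5957, 0.2047, 0.2207]
eef_rot: [-179.1, 0.2, 178.2]
contact_force: [0.2, -0.1, -0.0]
gripper_width: 0.0394
```

```bash
python3 -c "
from h import *
plan([.5463,-.3437,.17],190,0,45)
"
```

```text
[-0.001, 0.0, -0.016, 2.5, -42.2, 4.5, 0.0],
[-0.001, 0.0, -0.016, 3.2, -42.2, 4.5, 0.0],
[-0.001, 0.0, -0.016, 3.8, -42.1, 4.4, 0.0],
[-0.001, 0.0, -0.016, 4.5, -42.1, 4.4, 0.0],
[-0.001, 0.0, -0.016, 5.2, -42.0, 4.3, 0.0],
[-0.001, 0.0, -0.016, 5.8, -41.9, 4.3, 0.0],
[-0.001, 0.0, -0.016, 6.5, -41.8, 4.2, 0.0],
[-0.001, 0.0, -0.016, 7.2, -41.7, 4.2, 0.0],
[-0.001, 0.0, -0.016, 7.8, -41.6, 4.1, 0.0],
[-0.001, 0.0, -0.016, 8.5, -41.5, 4.1, 0.0],
[-0.001, 0.0, -0.016, 9.1, -41.3, 4.0, 0.0],
[-0.001, 0.0, -0.016, 9.8, -41.2, 4.0, 0.0],
[-0.001, 0.0, -0.016, 10.4, -41.0, 3.9, 0.0],
13 rows; pose [0.5957 0.2047 0.2207] [-179.14    0.18  178.24] j [ 37.2  15.7  -3.7   0.8 -71.  -39.2]
```

Call:
step_arm([
  [-0.001, 0, -0.016, 3, -40, 4, 0],
  [-0.001, 0, -0.016, 3.5, -42, 4, 0],
  [-0.001, 0, -0.016, 4, -42, 4, 0],
  [-0.001, 0, -0.016, 5, -42, 4, 0],
  [-0.001, 0, -0.016, 6, -42, 4, 0],
  [-0.001, 0, -0.016, 6, -42, 4, 0],
  [-0.001, 0, -0.016, 7, -42, 4, 0],
  [-0.001, 0, -0.016, 8, -42, 4, 0],
  [-0.001, 0, -0.016, 8, -42, 4, 0],
  [-0.001, 0, -0.016, 9, -42, 4, 0],
])

```text
time_s: 51.05
tcp_pos: [0.5529, -0.2258, 0.1838]
eef_rot: [-179.8, 0.2, -171.7]
contact_force: [1.4, -0.1, 0.4]
gripper_width: 0.0439
```

```bash
python3 -c "
from h import *
plan([.5463,-.3437,.16],190,0,45)
"
```

```text
[-0.001, 0.001, -0.01, 7.9, -38.5, 8.0, 0.0],
[-0.001, 0.001, -0.01, 8.3, -38.5, 8.0, 0.0],
[-0.001, 0.001, -0.01, 8.6, -38.4, 8.0, 0.0],
3 rows; pose [ 0.5529 -0.2258  0.1838] [-179.84    0.21 -171.7 ] j [ -3.4  13.7 -11.    0.1 -65.   11.7]
```

Call:
step_arm([
  [-0.001, 0, -0.01, 7, -36, 5, 0],
  [-0.001, 0, -0.01, 8, -38, 6, 0],
  [-0.001, 0, -0.01, 6, -22, 5, 0],
  [0, 0, 0, 1, -5, 3, 0],
  [0, 0, 0, 0, 0, 0, 0],
  [0, 0, 0, 0, 0, 0, 0],
])

```text
time_s: 51.65
tcp_pos: [0.5422, -0.3376, 0.1614]
eef_rot: [179.8, -0.1, -170.3]
contact_force: [-0.5, 0.5, 1.1]
gripper_width: 0.0442
```

```bash
python3 -c "
from h import *
plan([.5463,-.3437,.15],190,0,45)
"
```

```text
[0.003, -0.001, -0.005, -3.0, -6.7, 11.3, 0.0],
1 rows; pose [ 0.5422 -0.3376  0.1614] [ 1.7985e+02 -5.0000e-02 -1.7029e+02] j [-14.5  18.7  -7.   -0.1 -64.4  24.3]
```

Call:
step_arm([
  [0.003, 0, -0.005, -3, -6, 8, 0],
  [0, 0, 0, 0, -1, 12, 0],
  [0, 0, 0, 0, -0.5, 14, 0],
  [0, 0, 0, 0, -0.5, 14, 0],
  [0, 0, 0, 0, -0.5, 14, 0],
  [0, 0, 0, 0, -0.5, 12, 0],
  [0, 0, 0, 0, 0, 10, 0],
  [0, 0, 0, 0, 0, 6, 0],
  [0, 0, 0, 0, 0, 3, 0],
  [0, 0, 0, 0, 0, 0, 0],
])

```text
time_s: 52.65
tcp_pos: [0.5494, -0.3402, 0.0613]
eef_rot: [-180.0, 0.0, -169.5]
contact_force: [0.1, -0.2, 0.6]
gripper_width: 0.0435
```

```bash
python3 -c "
from h import *
plan([.5463,-.3437,.06],190,0,45)
"
```

```text
[-0.0, 0.0, 0.009, 3.7, -2.9, 1.3, 0.0],
1 rows; pose [ 0.5494 -0.3402  0.0613] [-1.7998e+02  1.0000e-02 -1.6951e+02] j [-14.5  24.3 -12.9   0.  -52.8  25. ]
```

Call:
step_arm([
  [0, 0, 0.008, 2, -2.5, 0.5, 0],
  [0, 0, 0, 0, -0.5, 0, 0],
  [0, 0, 0, 0, 0, 0, -1],
  [0, 0, 0, 0, 0, 0, -1],
  [0, 0, 0, 0, 0, 0, -1],
  [0, 0, 0, 0, 0, 0, -1],
  [0, 0, 0, 0, 0, 0, -1],
  [0, 0, 0, 0, 0, 0, -1],
  [0, 0, 0, 0, 0, 0, -1],
])

```text
time_s: 53.55
tcp_pos: [0.549, -0.3445, 0.0631]
eef_rot: [-179.9, 0.2, -170.0]
contact_force: [-0.2, 0.0, 0.1]
gripper_width: 0.0179
```

Call:
step_arm([
  [0, 0, 0, 0, 0, -8, -1],
  [0, 0, 0, 0, 0, -20, -1],
  [0, 0, 0, 0, 0, -30, -1],
  [0, 0, 0, 0, 0, -35, -1],
  [0, 0, 0, 0, 0, -35, -1],
  [0, 0, 0, 0, 0, -17, -1],
  [0, 0, 0, 0, 0, 0, -1],
  [0, 0, 0, 0, 0, 0, -1],
])

```text
time_s: 54.35
tcp_pos: [0.5476, -0.3445, 0.2162]
eef_rot: [-179.8, 0.1, -170.0]
contact_force: [-0.5, 0.5, -0.8]
gripper_width: 0.0178
```

```bash
python3 v.py w26 225 130 330 345 4;python3 -c "
from h import *
plan([.575,.248,.22],178.2,-1,45)
"
```

```text
[-0.0, 0.0, 0.015, -9.3, 41.3, -0.4, -1.0],
[-0.0, 0.0, 0.015, -8.7, 41.5, -0.4, -1.0],
[-0.0, 0.0, 0.015, -8.0, 41.6, -0.4, -1.0],
[-0.0, 0.0, 0.015, -7.4, 41.7, -0.4, -1.0],
[-0.0, 0.0, 0.015, -6.8, 41.8, -0.3, -1.0],
[-0.0, 0.0, 0.015, -6.2, 41.9, -0.3, -1.0],
[-0.0, 0.0, 0.015, -5.6, 42.0, -0.3, -1.0],
[-0.0, 0.0, 0.015, -5.0, 42.1, -0.3, -1.0],
[-0.0, 0.0, 0.015, -4.4, 42.2, -0.3, -1.0],
[-0.0, 0.0, 0.015, -3.7, 42.2, -0.3, -1.0],
[-0.0, 0.0, 0.015, -3.1, 42.3, -0.3, -1.0],
[-0.0, 0.0, 0.015, -2.5, 42.3, -0.3, -1.0],
[-0.0, 0.0, 0.015, -1.9, 42.3, -0.3, -1.0],
[-0.0, 0.0, 0.015, -1.2, 42.4, -0.3, -1.0],
14 rows; pose [ 0.5476 -0.3446  0.2162] [-1.7984e+02  1.4000e-01 -1.7002e+02] j [-14.9  17.2  -1.9   0.1 -70.7  24.8]
```

View pics/w26c.png

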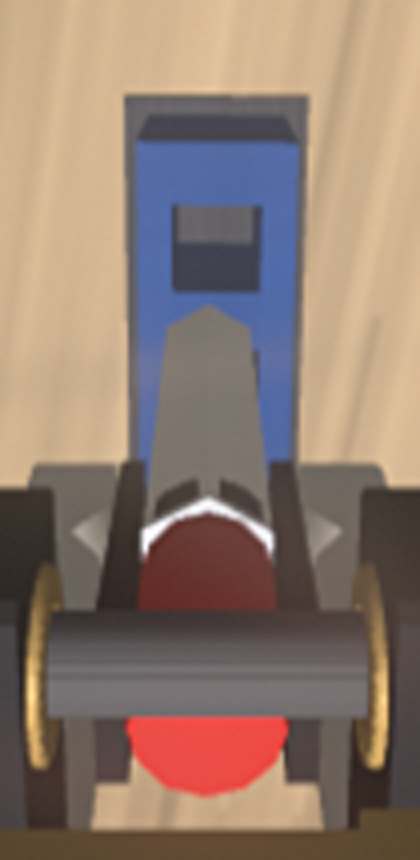

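Call:
step_arm([
  [0, 0, 0.015, -9, 38, -2, -1],
  [0, 0, 0.015, -8.5, 42, -1, -1],
  [0, 0, 0.015, -8, 42, -1, -1],
  [0, 0, 0.015, -7.5, 42, -1, -1],
  [0, 0, 0.015, -7, 42, -1, -1],
  [0, 0, 0.015, -6, 42, -1, -1],
  [0, 0, 0.015, -5.5, 42, -1, -1],
  [0, 0, 0.015, -5, 42, -1, -1],
  [0, 0, 0.015, -4.5, 42, -1, -1],
  [0, 0, 0.015, -4, 42, -1, -1],
])

```text
time_s: 55.4
tcp_pos: [0.5627, 0.0865, 0.2114]
eef_rot: [-179.8, -1.2, -179.5]
contact_force: [-0.0, 0.1, 0.2]
gripper_width: 0.0176
```

```bash
python3 -c "
from held import *
fit('w26',.0571,130+306/4,225+209/4,130+795/4)
plan([.575,.248,.225],178.2,-1,45)
"
```

```text
foot tool x,y mm -0.1616799463117875 2.7626560737513013 cap y 0.2087252392454683 tilt ax 0.018918006181524685
[-0.001, -0.005, 0.01, -3.4, 40.3, -3.6, -1.0],
[-0.001, -0.005, 0.01, -3.0, 40.4, -3.6, -1.0],
[-0.001, -0.005, 0.01, -2.6, 40.4, -3.5, -1.0],
[-0.001, -0.005, 0.01, -2.2, 40.4, -3.5, -1.0],
4 rows; pose [0.5627 0.0865 0.2114] [-179.8    -1.16 -179.49] j [ 28.1  11.  -10.7  -0.4 -69.5 -27.5]
```

Call:
step_arm([
  [-0.001, -0.005, 0.01, -3.5, 38, -4, -1],
  [-0.001, -0.005, 0.01, -3, 40, -4, -1],
  [-0.001, -0.005, 0.01, -2.5, 40, -4, -1],
  [-0.001, -0.005, 0.01, -2, 24, -3, -1],
  [0, 0, 0, 0, 4, 0, -1],
  [0, 0, 0, 0, 0, 0, -1],
  [0, 0, 0, 0, 0, 0, -1],
])

```text
time_s: 56.1
tcp_pos: [0.5695, 0.2418, 0.2151]
eef_rot: [-179.5, -0.8, 178.4]
contact_force: [-0.1, 0.1, -0.7]
gripper_width: 0.0178
```

```bash
python3 -c "
from h import *
planf([.5966,.2500,.158],178.2,-1,[0,.0028,.0571],[.014,0,0])
"
```

```text
foot now [0.5688 0.2441 0.158 ] target tcp [0.5965 0.248  0.2151] pose [0.5695 0.2418 0.2151] [-179.5    -0.78  178.45] w 0.0178
total: turn [ 0.005 -0.013  0.004] shift mm [-26.8   7.   -0.4] -> 2 rows of [ 0.0026 -0.0067  0.0022] [-13.41   3.48  -0.21]
```

Call:
step_arm([
  [0.003, -0.007, 0.002, -13, 4, 0, -1],
  [0.002, -0.006, 0.002, -9, 3, 0, -1],
  [0, 0, 0, -3, 1, 0, -1],
  [0, 0, 0, 0, 0, 0, -1],
  [0, 0, 0, 0, 0, 0, -1],
])

```text
time_s: 56.6
tcp_pos: [0.5971, 0.2456, 0.2139]
eef_rot: [-179.1, -0.0, 178.0]
contact_force: [-0.5, -0.4, -0.4]
gripper_width: 0.0173
```

```bash
python3 -c "
from h import *
planf([.5966,.2500,.09],178.2,-1,[0,.0028,.0571],[.014,0,0])
"
```

```text
foot now [0.5971 0.2475 0.1568] target tcp [0.5965 0.248  0.1471] pose [0.5971 0.2456 0.2139] [-1.7912e+02 -5.0000e-02  1.7797e+02] w 0.0173
total: turn [-0.001 -0.001 -0.004] shift mm [ 0.6  3.4 66.7] -> 5 rows of [-0.0003 -0.0002 -0.0008] [ 0.11  0.68 13.35]
```

Call:
step_arm([
  [0, 0, -0.003, 0.3, 2, 7, -1],
  [0, 0, 0, 0, 0.3, 12, -1],
  [0, 0, 0, 0, 0.2, 13, -1],
  [0, 0, 0, 0, 0.2, 13, -1],
  [0, 0, 0, 0, 0.2, 12, -1],
  [0, 0, 0, 0, 0.2, 10, -1],
  [0, 0, 0, 0, 0, 6, -1],
  [0, 0, 0, 0, 0, 0, -1],
])

```text
time_s: 57.4
tcp_pos: [0.595, 0.2469, 0.1327]
eef_rot: [-179.0, -0.2, 178.1]
contact_force: [-0.3, -0.1, -1.1]
gripper_width: 0.0179
```

```bash
python3 v.py w27 225 130 330 345 4;python3 -c "
from h import *
planf([.5966,.2500,.06],178.2,-1,[0,.0028,.0571],[.014,0,0])
"
```

```text
foot now [0.5951 0.2488 0.0761] target tcp [0.5965 0.248  0.1171] pose [0.5952 0.247  0.1332] [-179.06   -0.18  178.15] w 0.0179
total: turn [-0.002 -0.003 -0.001] shift mm [-1.3  1.3 16. ] -> 2 rows of [-0.0012 -0.0015 -0.0004] [-0.67  0.67  8.02]
```

View pics/w27c.png

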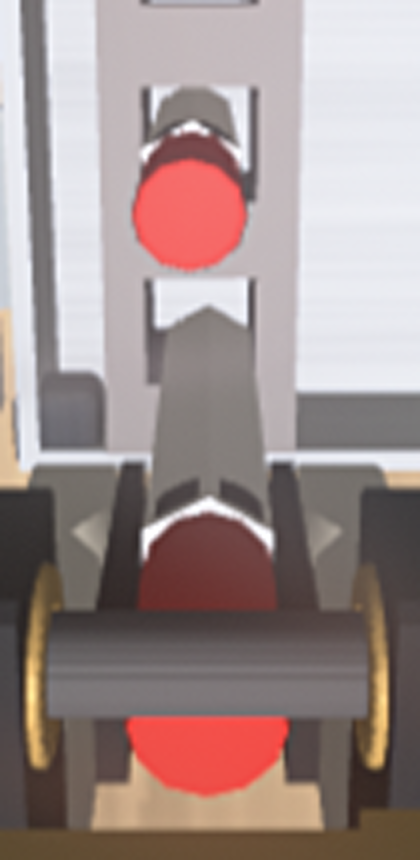

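Aligned over the last cell. Continuing down.

Call:
step_arm([
  [0, -0.003, 0, -1.2, 1, 3, -1],
  [0, 0, 0, 0, 0.2, 6, -1],
  [0, 0, 0, 0, 0.2, 5, -1],
  [0, 0, 0, 0, 0, 0, -1],
  [0, 0, 0, 0, 0, 0, -1],
])

```text
time_s: 57.95
tcp_pos: [0.5977, 0.2489, 0.1198]
eef_rot: [-179.2, 0.2, 178.2]
contact_force: [0.2, -0.9, -0.2]
gripper_width: 0.0178
```

```bash
python3 -c "
from h import *
planf([.5966,.2500,.03],178.2,-1,[0,.0028,.0571],[.014,0,0])
"
```

```text
foot now [0.5979 0.2508 0.0626] target tcp [0.5965 0.248  0.0871] pose [0.5977 0.2489 0.1198] [-1.7916e+02  1.7000e-01  1.7817e+02] w 0.0178
total: turn [-0.001  0.003 -0.001] shift mm [ 1.2 -0.4 32.6] -> 3 rows of [-0.0002  0.001  -0.0002] [ 0.4  -0.15 10.88]
```

Call:
step_arm([
  [0, 0.002, 0, 1.2, -0.5, 4, -1],
  [0, 0, 0, 0, 0, 6, -1],
  [0, 0, 0, 0, 0, 8, -1],
  [0, 0, 0, 0, 0, 8, -1],
  [0, 0, 0, 0, 0, 0, -1],
])

```text
time_s: 58.45
tcp_pos: [0.5963, 0.2479, 0.0916]
eef_rot: [-179.2, 0.0, 178.2]
contact_force: [0.1, -0.0, -1.2]
gripper_width: 0.0178
```

```bash
python3 -c "
from h import *
planf([.5966,.2500,.006],178.2,-1,[0,.0028,.0571],[.014,0,0])
"
```

```text
foot now [0.5964 0.2499 0.0345] target tcp [0.5965 0.248  0.0631] pose [0.5963 0.2479 0.0916] [-1.7918e+02  5.0000e-02  1.7816e+02] w 0.0178
total: turn [-0.     0.001 -0.001] shift mm [-0.2  0.5 28.5] -> 2 rows of [-0.0001  0.0004 -0.0004] [-0.11  0.24 14.25]
```

Call:
step_arm([
  [0, 0, 0, 0, 0, 8, -1],
  [0, 0, 0, 0, 0, 8, -1],
  [0, 0, 0, 0, 0, 5, -1],
  [0, 0, 0, 0, 0, 4, -1],
  [0, 0, 0, 0, 0, 2, -1],
  [0, 0, 0, 0, 0, 1.5, -1],
  [0, 0, 0, 0, 0, 0, -1],
])

```text
time_s: 59.15
tcp_pos: [0.5969, 0.2476, 0.0636]
eef_rot: [-179.2, 0.1, 178.2]
contact_force: [-0.7, 0.8, -0.4]
gripper_width: 0.0177
```

Call:
step_arm([
  [0, 0, 0, 0, 0, 1, -1],
  [0, 0, 0, 0, 0, 0, -1],
])

```text
time_s: 59.35
tcp_pos: [0.5973, 0.2479, 0.063]
eef_rot: [-179.2, 0.2, 178.3]
contact_force: [0.2, 0.9, 0.6]
gripper_width: 0.0179
```

Call:
step_arm([
  [0, 0, 0, 0, 0, 0, -0.1],
  [0, 0, 0, 0, 0, 0, -0.1],
  [0, 0, 0, 0, 0, 0, -0.1],
  [0, 0, 0, 0, 0, -10, -0.1],
  [0, 0, 0, 0, 0, -20, -0.1],
  [0, 0, 0, 0, 0, -30, -0.1],
  [0, 0, 0, 0, 0, -35, -0.1],
  [0, 0, 0, 0, 0, -35, -0.1],
  [0, 0, 0, 0, 0, -20, -0.1],
  [0, 0, 0, 0, 0, 0, -0.1],
])

```text
time_s: 60.35
tcp_pos: [0.5968, 0.2492, 0.2214]
eef_rot: [-179.1, 0.2, 178.2]
contact_force: [-0.0, 1.5, 0.5]
gripper_width: 0.0391
```

```bash
python3 -c "
from h import *
plan([.47,.15,.26],178.2,1,40)
"
```

```text
[-0.003, 0.001, 0.0, 24.7, -20.7, -7.5, 1.0],
[-0.003, 0.001, 0.0, 24.7, -20.7, -7.5, 1.0],
[-0.003, 0.001, 0.0, 24.7, -20.7, -7.6, 1.0],
[-0.003, 0.001, 0.0, 24.7, -20.7, -7.6, 1.0],
[-0.003, 0.001, 0.0, 24.7, -20.7, -7.7, 1.0],
5 rows; pose [0.5968 0.2492 0.2214] [-1.7909e+02  1.6000e-01  1.7824e+02] j [ 40.4  17.3  -1.3   0.8 -71.8 -42.5]
```

Call:
step_arm([
  [-0.003, 0, 0, 22, -20, -10, 1],
  [-0.003, 0, 0, 25, -20, -8, 1],
  [-0.003, 0, 0, 25, -20, -8, 1],
  [-0.003, 0, 0, 25, -20, -8, 1],
  [-0.003, 0, 0, 20, -15, -6, 1],
  [0, 0, 0, 0, 0, 0, 1],
  [0, 0, 0, 0, 0, 0, 1],
])

```text
time_s: 61.05
tcp_pos: [0.4713, 0.1545, 0.2627]
eef_rot: [180.0, 0.1, 178.2]
contact_force: [0.1, 1.0, 0.1]
gripper_width: 0.086
```

```bash
cat > padslab.py <<'E'
from chk import *
import pickle,sys
n=sys.argv[1]
i,p,R=pickle.load(open(n+'.pkl','rb')); im=cv2.imread(f'pics/{n}.png'); hsv=cv2.cvtColor(im,cv2.COLOR_BGR2HSV)
def rect(m,z,amin):
    cs,_=cv2.findContours(m,cv2.RETR_EXTERNAL,cv2.CHAIN_APPROX_NONE)
    for k in cs:
        if cv2.contourArea(k)<amin: continue
        P=np.array([onz('wrist',u,v,z,i)[:2] for u,v in k.reshape(-1,2)],np.float32)*1000
        x=cv2.boundingRect(k); 
        if x[1]+x[3]>245: continue
        print('z',z,x,cv2.minAreaRect(P))
pink=cv2.inRange(hsv,np.array((0,60,120)),np.array((12,190,255)))|cv2.inRange(hsv,np.array((172,60,120)),np.array((180,190,255)))
pink[:, :300 if len(sys.argv)>2 else 0]=0
pink=cv2.morphologyEx(pink,cv2.MORPH_CLOSE,np.ones((7,7)))
rect(pink,.034,600)
dark=cv2.inRange(hsv,np.array((0,0,0)),np.array((180,255,75)))|pink
dark=cv2.morphologyEx(dark,cv2.MORPH_CLOSE,np.ones((9,9)))
rect(dark,.010,3000)
E
python3 v.py w28; python3 padslab.py w28; python3 -c "
from chk import *
im=shot('scene','s28'); crop(im,290,130,450,250,5,'pics/s28c.png')"
```

```text
z 0.034 (244, 114, 33, 65) ((493.93634033203125, 110.9380111694336), (87.10171508789062, 44.26390075683594), 88.22456359863281)
```

View pics/w28.png

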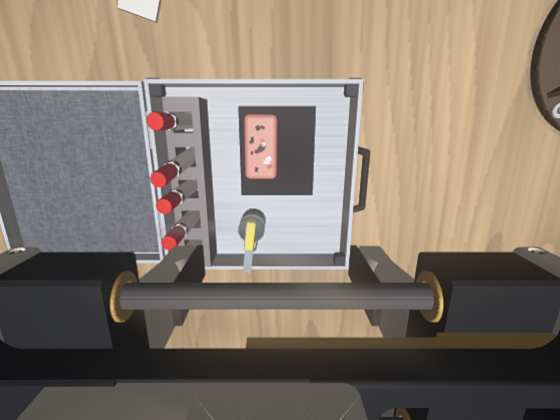

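View pics/s28c.png

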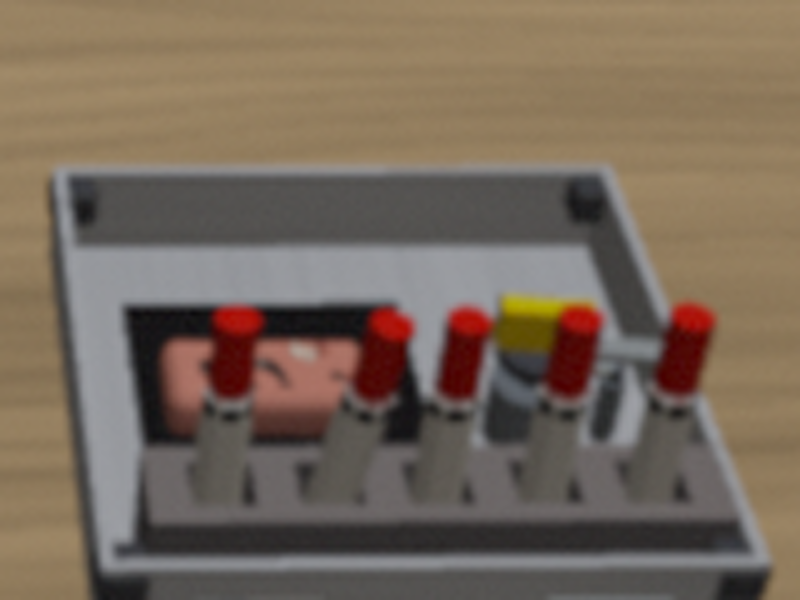

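```bash
python3 -c "
from h import *
import pickle
i,p,R=pickle.load(open('w28.pkl','rb'))
c=np.array([onz('wrist',*q,.010,i) for q in [(239,106.5),(315.5,107),(313,195),(241,194.5)]]); print(c.round(4),c.mean(0))
plan([.4935,.1105,.06],178.2,1,40)
"
```

```text
[[0.5224 0.056  0.01  ]
 [0.4145 0.06   0.01  ]
 [0.4172 0.188  0.01  ]
 [0.5281 0.1838 0.01  ]] [0.47054132 0.12194168 0.01      ]
[-0.0, 0.0, 0.0, -3.8, -7.2, 33.7, 1.0],
[-0.0, 0.0, 0.0, -3.8, -7.2, 33.7, 1.0],
[-0.0, 0.0, 0.0, -3.8, -7.3, 33.7, 1.0],
[-0.0, 0.0, 0.0, -3.8, -7.3, 33.7, 1.0],
[-0.0, 0.0, 0.0, -3.8, -7.3, 33.7, 1.0],
[-0.0, 0.0, 0.0, -3.8, -7.3, 33.7, 1.0],
6 rows; pose [0.4717 0.1548 0.2623] [-1.7997e+02  8.0000e-02  1.7823e+02] j [ 41.    1.2 -15.3   0.1 -73.4 -42.7]
```

All five cells are filled. The slab is at (0.494, 0.111), while the pad's middle is (0.4705, 0.121). Gripping it there with the jaws across would bring the gripper body into the markers. So I'll first push it away from the rack with the jaws turned along y, then regrip it.

Call:
step_arm([
  [0, 0, 0.14, 0, 0, 0, 0.1],
  [0, 0, 0.14, 0, 0, 0, 0.1],
  [0, 0, 0.14, 0, 0, 0, 0.1],
  [0, 0, 0.14, 0, 0, 0, 0.1],
  [0, 0, 0.14, 0, 0, 0, 0.1],
  [0, 0, 0.14, 0, 0, 0, 0.1],
  [0, 0, 0.14, 0, 0, 0, 0.1],
  [0, 0, 0.14, 0, 0, 0, 0.1],
  [0, 0, 0.14, 0, 0, 0, 0.1],
  [0, 0, 0.14, 0, 0, 0, 0.1],
])

```text
time_s: 62.15
tcp_pos: [0.4765, 0.1591, 0.2537]
eef_rot: [-179.3, 0.6, 94.9]
contact_force: [0.0, -0.9, -0.0]
gripper_width: 0.0483
```

```bash
python3 -c "
from h import *
plan([.532,.111,.20],88.2,-.1,30)
"
```

```text
[-0.003, 0.003, 0.029, -13.0, 12.9, 13.4, -0.1],
[-0.003, 0.003, 0.029, -12.7, 13.3, 13.4, -0.1],
[-0.003, 0.003, 0.029, -12.3, 13.6, 13.4, -0.1],
[-0.003, 0.003, 0.029, -12.0, 13.9, 13.4, -0.1],
4 rows; pose [0.4765 0.1591 0.2537] [-179.32    0.58   94.94] j [ 4.10e+01  2.70e+00 -1.49e+01  1.00e-01 -7.33e+01 -1.26e+02]
```

Call:
step_arm([
  [-0.003, 0.003, 0.026, -12, 13, 5, -0.1],
  [-0.003, 0.003, 0.025, -12, 13, 10, -0.1],
  [-0.003, 0.003, 0.025, -12, 13, 10, -0.1],
  [-0.003, 0.003, 0.02, -9, 11, 10, -0.1],
  [0, 0, 0, -3, 3, 5, -0.1],
  [0, 0, 0, 0, 0, 0, -0.1],
  [0, 0, 0, 0, 0, 0, -0.1],
])

```text
time_s: 62.85
tcp_pos: [0.5358, 0.1139, 0.2064]
eef_rot: [-179.6, 0.2, 89.0]
contact_force: [0.5, 0.5, 1.3]
gripper_width: 0.0394
```

```bash
python3 -c "
from h import *
plan([.534,.111,.15],88.2,-.1,30)
"; python3 v.py w29
```

```text
[-0.003, 0.002, 0.007, -1.4, -0.7, 28.2, -0.1],
[-0.003, 0.002, 0.007, -1.4, -0.8, 28.2, -0.1],
2 rows; pose [0.5358 0.1139 0.2064] [-179.63    0.19   88.98] j [  32.5    8.6  -14.5   -0.   -67.4 -123.5]
```

View pics/w29.png

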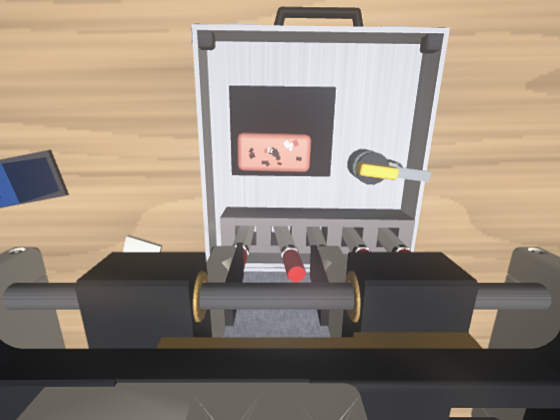

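Call:
step_arm([
  [-0.003, 0.002, 0.007, -1.5, -1, 20, -0.1],
  [-0.003, 0.002, 0.006, -1.5, -1, 25, -0.1],
  [0, 0, 0, 0, 0, 20, -0.1],
  [0, 0, 0, 0, 0, 8, -0.1],
  [0, 0, 0, 0, 0, 0, -0.1],
  [0, 0, 0, 0, 0, 0, -0.1],
])

```text
time_s: 63.5
tcp_pos: [0.5349, 0.1146, 0.1367]
eef_rot: [179.5, -0.3, 88.5]
contact_force: [-0.3, -0.5, 0.1]
gripper_width: 0.04
```

```bash
python3 -c "
from h import *
plan([.534,.111,-.005],88.2,-.1,16)
"
```

```text
[0.001, -0.001, 0.001, -0.5, -0.2, 15.7, -0.1],
[0.001, -0.001, 0.001, -0.5, -0.2, 15.7, -0.1],
[0.001, -0.001, 0.001, -0.5, -0.2, 15.7, -0.1],
[0.001, -0.001, 0.001, -0.5, -0.2, 15.7, -0.1],
[0.001, -0.001, 0.001, -0.4, -0.2, 15.7, -0.1],
[0.001, -0.001, 0.001, -0.4, -0.1, 15.7, -0.1],
[0.001, -0.001, 0.001, -0.4, -0.1, 15.7, -0.1],
[0.001, -0.001, 0.001, -0.4, -0.1, 15.7, -0.1],
[0.001, -0.001, 0.001, -0.4, -0.1, 15.7, -0.1],
9 rows; pose [0.5349 0.1146 0.1367] [179.55  -0.29  88.52] j [  32.6   11.1  -21.     0.   -57.3 -124.1]
```

Call:
step_arm([
  [0.003, -0.002, 0.003, -2, -0.5, 14, -0.1],
  [0.003, -0.002, 0.002, -1, -0.2, 16, -0.1],
  [0, 0, 0, -0.5, -0.2, 16, -0.1],
  [0, 0, 0, -0.5, -0.2, 16, -0.1],
  [0, 0, 0, 0, 0, 14, -0.1],
  [0, 0, 0, 0, 0, 8, -0.1],
  [0, 0, 0, 0, 0, 0, -0.1],
  [0, 0, 0, 0, 0, 0, -0.1],
])

```text
time_s: 64.3
tcp_pos: [0.5376, 0.1126, 0.0527]
eef_rot: [179.5, -0.3, 88.3]
contact_force: [0.2, 0.8, -0.6]
gripper_width: 0.0396
```

```bash
python3 -c "
from chk import *
plan([.534,.111,-.005],88.2,-.1,16)
im=shot('scene','s30'); crop(im,290,110,450,230,5,'pics/s30c.png')"; python3 v.py w30
```

```text
[0.002, -0.001, 0.0, -0.5, -1.0, 14.4, -0.1],
[0.002, -0.001, 0.0, -0.5, -1.0, 14.4, -0.1],
[0.002, -0.001, 0.0, -0.5, -1.0, 14.4, -0.1],
[0.002, -0.001, 0.0, -0.4, -0.9, 14.4, -0.1],
4 rows; pose [0.5376 0.1126 0.0527] [179.45  -0.3   88.25] j [ 3.230e+01  1.660e+01 -2.660e+01  1.000e-01 -4.620e+01 -1.241e+02]
```

View pics/s30c.png

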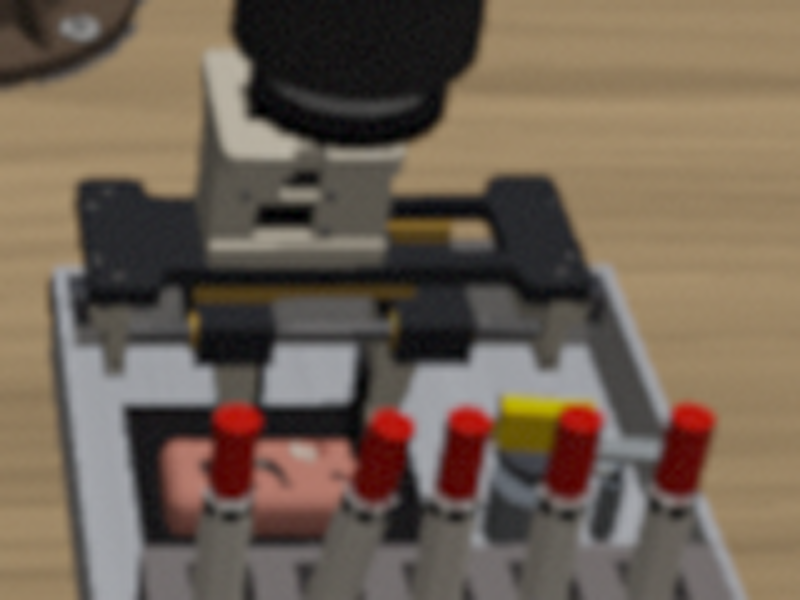

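View pics/w30.png

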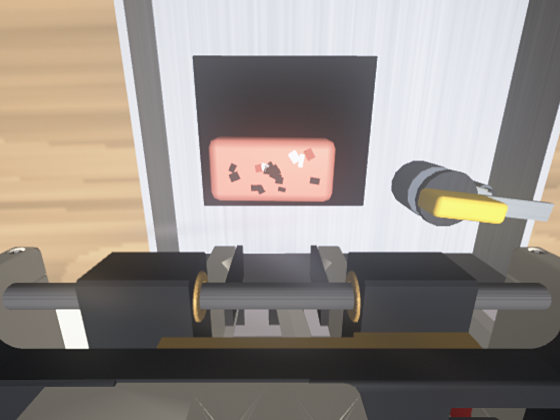

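Call:
step_arm([
  [0.002, -0.001, 0, -4, -1.5, 10, -0.1],
  [0.002, -0.001, 0, -3, -1, 12, -0.1],
  [0.002, -0.001, 0, -1, -1, 12, -0.1],
  [0, 0, 0, 0, 0, 10, -0.1],
  [0, 0, 0, 0, 0, 6, -0.1],
  [0, 0, 0, 0, 0, 0, -0.1],
  [0, 0, 0, 0, 0, 0, -0.1],
])

```text
time_s: 65.1
tcp_pos: [0.5342, 0.1042, -0.0012]
eef_rot: [179.8, -0.2, 88.2]
contact_force: [0.3, 1.0, -0.0]
gripper_width: 0.0395
```

```bash
python3 -c "
from chk import *
plan([.520,.107,-.005],88.2,-.1,6)"; python3 v.py w31
```

```text
[0.001, -0.001, 0.0, 0.8, -4.8, 1.2, -0.1],
[0.001, -0.001, 0.0, 0.8, -4.8, 1.2, -0.1],
[0.001, -0.001, 0.0, 0.8, -4.8, 1.2, -0.1],
3 rows; pose [ 0.5342  0.1042 -0.0012] [ 1.7978e+02 -1.5000e-01  8.8240e+01] j [  31.7   20.6  -29.8   -0.   -39.3 -123.4]
```

View pics/w31.png

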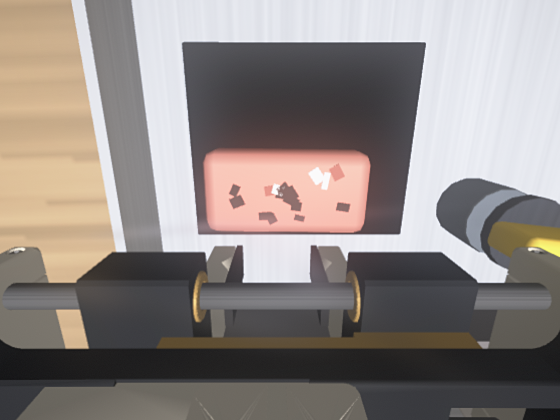

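Call:
step_arm([
  [0, 0, 0, 0, 0, 3, -0.1],
  [0, 0, 0, 0, -3, 2, -0.1],
  [0, 0, 0, 0, -5, 0, -0.1],
  [0, 0, 0, 0, -5, 0, -0.1],
  [0, 0, 0, 0, -5, 0, -0.1],
  [0, 0, 0, 0, 0, 0, -0.1],
])

```text
time_s: 65.75
tcp_pos: [0.5161, 0.1058, -0.0051]
eef_rot: [179.6, -0.3, 88.3]
contact_force: [0.7, -0.5, -0.6]
gripper_width: 0.0397
```

Call:
step_arm([
  [0, 0, 0, 0, -5, 0, -0.1],
  [0, 0, 0, 0, -5, 0, -0.1],
  [0, 0, 0, 0, 0, 0, -0.1],
])

```text
time_s: 66.05
tcp_pos: [0.5055, 0.1064, -0.0048]
eef_rot: [179.5, -0.3, 88.3]
contact_force: [-0.5, 0.3, -0.2]
gripper_width: 0.0398
```

```bash
python3 v.py w32;  python3 padslab.py w32
```

```text
(no output)
```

View pics/w32.png

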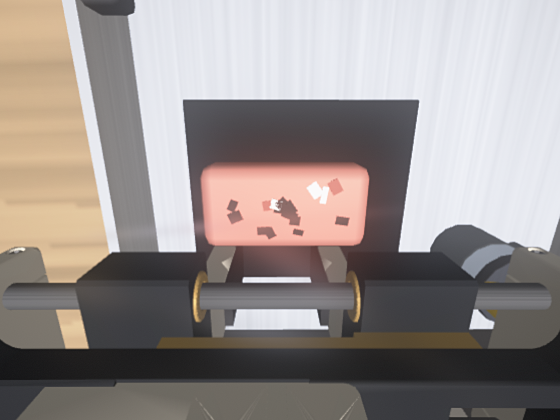

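```bash
cat > sl2.py <<'E'
import sys,pickle
from h import *
n=sys.argv[1]; q=[float(a) for a in sys.argv[2:6]]
i,p,R=pickle.load(open(n+'.pkl','rb'))
for (u,v) in [(q[0],q[1]),(q[2],q[1]),(q[2],q[3]),(q[0],q[3]),((q[0]+q[2])/2,(q[1]+q[3])/2)]: print((onz('wrist',u,v,.032,i)*1000).round(1))
E
python3 sl2.py w32 203 165 369 246
```

```text
[447.4  71.5  32. ]
[450.  155.7  32. ]
[495.  158.6  32. ]
[492.   66.9  32. ]
[470.1 113.1  32. ]
```

Call:
step_arm([
  [0, 0, 0, 0, -2, 0, -0.1],
  [0, 0, 0, 0, 6, 0, -0.1],
  [0, 0, 0, 0, 2, -15, -0.1],
  [0, 0, 0, 0, 0, -30, -0.1],
  [0, 0, 0, 0, -5, -40, -0.1],
  [0, 0, 0, 0, -5, -45, -0.1],
  [0, 0, 0, 0, -5, -45, 1],
  [0, 0, -0.1, 0, -5, -30, 1],
  [0, 0, -0.14, 0, 0, 0, 1],
  [0, 0, -0.14, 0, 0, 0, 1],
])

```text
time_s: 67.1
tcp_pos: [0.4912, 0.1045, 0.2085]
eef_rot: [179.7, -0.0, 110.6]
contact_force: [-0.0, -0.1, -0.3]
gripper_width: 0.0659
```

Call:
step_arm([
  [0, 0, -0.14, 0, 0, 0, 1],
  [0, 0, -0.14, 0, 0, 0, 1],
  [0, 0, -0.14, 0, 0, 0, 1],
  [0, 0, -0.14, 0, 0, 0, 1],
  [0, 0, -0.14, 0, 0, 0, 1],
  [0, 0, -0.14, 0, 0, 0, 1],
  [0, 0, -0.14, 0, 0, 0, 1],
  [0, 0, -0.12, 0, 0, 0, 1],
  [0, 0, 0, 0, 0, 0, 1],
])

```text
time_s: 68.0
tcp_pos: [0.4928, 0.1035, 0.2097]
eef_rot: [179.9, 0.1, 176.4]
contact_force: [-0.6, 0.4, -0.2]
gripper_width: 0.0877
```

```bash
python3 -c "
from chk import *
plan([.471,.145,.24],178.2,1,30)"
```

```text
[0.001, 0.001, -0.016, 12.2, 20.0, -15.2, 1.0],
[0.001, 0.001, -0.016, 11.9, 20.2, -15.2, 1.0],
2 rows; pose [0.4928 0.1035 0.2097] [1.7988e+02 1.4000e-01 1.7642e+02] j [ 34.2   3.7 -19.6  -0.  -66.5 -37.8]
```

Call:
step_arm([
  [0, 0.001, -0.016, 11, 18, -13, 1],
  [0, 0.001, -0.014, 9, 14, -11, 1],
  [0, 0, 0, 1, 2, 0, 1],
  [0, 0, 0, 0, 0, 0, 1],
  [0, 0, 0, 0, 0, 0, 1],
])

```text
time_s: 68.5
tcp_pos: [0.4734, 0.1385, 0.2332]
eef_rot: [180.0, -0.1, 177.2]
contact_force: [0.3, -0.7, 0.5]
gripper_width: 0.0878
```

```bash
python3 v.py w33;  python3 padslab.py w33; python3 -c "
from chk import *
plan([.471,.1125,.05],178.2,1,30)"
```

```text
z 0.034 (261, 126, 35, 69) ((470.1032409667969, 111.493408203125), (88.40116882324219, 44.29322052001953), 88.32695007324219)
[0.0, -0.0, -0.002, 0.1, -3.7, 26.1, 1.0],
[0.0, -0.0, -0.002, 0.1, -3.7, 26.1, 1.0],
[0.0, -0.0, -0.002, 0.1, -3.7, 26.1, 1.0],
[0.0, -0.0, -0.002, 0.1, -3.7, 26.1, 1.0],
[0.0, -0.0, -0.002, 0.2, -3.7, 26.1, 1.0],
[0.0, -0.0, -0.002, 0.2, -3.7, 26.1, 1.0],
[0.0, -0.0, -0.002, 0.2, -3.7, 26.1, 1.0],
7 rows; pose [0.4734 0.1384 0.233 ] [ 1.7999e+02 -1.4000e-01  1.7724e+02] j [ 39.1   2.  -18.3  -0.1 -69.8 -41.8]
```

View pics/w33.png

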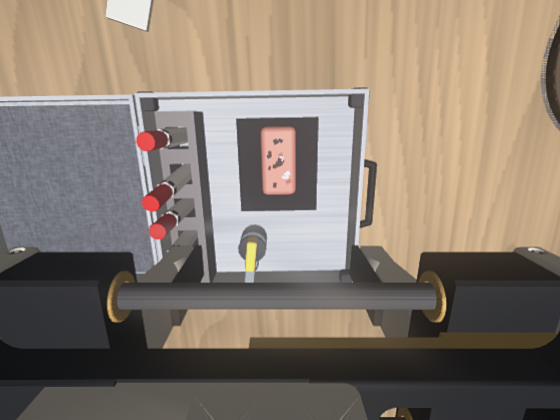

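Call:
step_arm([
  [0, 0, -0.004, 0.5, -4, 26, 1],
  [0, 0, -0.003, 0.5, -4, 30, 1],
  [0, 0, -0.003, 0, -4, 35, 1],
  [0, 0, -0.003, 0, -4, 35, 1],
  [0, 0, -0.003, 0, -4, 30, 1],
  [0, 0, 0, 0, -3, 20, 1],
  [0, 0, 0, 0, -2, 10, 1],
  [0, 0, 0, 0, 0, 0, 1],
])

```text
time_s: 69.35
tcp_pos: [0.472, 0.1083, 0.0391]
eef_rot: [-180.0, -0.2, 177.6]
contact_force: [-0.6, 0.0, -0.4]
gripper_width: 0.0874
```

```bash
python3 -c "
from chk import *
plan([.4702,.1118,-.0153],178.2,1,10)"
```

```text
[-0.0, -0.0, -0.002, 0.3, 0.6, 9.1, 1.0],
[-0.0, -0.0, -0.002, 0.3, 0.6, 9.1, 1.0],
[-0.0, -0.0, -0.002, 0.3, 0.6, 9.1, 1.0],
[-0.0, -0.0, -0.002, 0.3, 0.6, 9.1, 1.0],
[-0.0, -0.0, -0.002, 0.3, 0.6, 9.1, 1.0],
[-0.0, -0.0, -0.002, 0.3, 0.6, 9.1, 1.0],
6 rows; pose [0.472  0.1083 0.0391] [-1.7995e+02 -1.6000e-01  1.7756e+02] j [ 36.2  12.6 -34.6  -0.1 -42.9 -38.6]
```

Call:
step_arm([
  [0, 0, -0.005, 0.5, 1.5, 9, 1],
  [0, 0, -0.004, 0.5, 1, 12, 1],
  [0, 0, -0.002, 0, 0.5, 12, 1],
  [0, 0, 0, 0, 0.5, 8, 1],
  [0, 0, 0, 0, 0, 5, 1],
  [0, 0, 0, 0, 0, 3, 1],
  [0, 0, 0, 0, 0, 0, 1],
])

```text
time_s: 70.05
tcp_pos: [0.4755, 0.115, -0.0082]
eef_rot: [179.7, 0.3, 178.3]
contact_force: [0.1, -0.4, -0.4]
gripper_width: 0.0874
```

```bash
python3 -c "
from chk import *
plan([.4702,.1118,-.0153],178.2,1,10)"
```

```text
[0.004, 0.005, 0.001, 5.3, -3.4, 7.1, 1.0],
1 rows; pose [ 0.4755  0.115  -0.0082] [179.75   0.3  178.25] j [ 36.7  17.  -37.2  -0.  -35.4 -38.4]
```

Call:
step_arm([
  [0.004, 0.004, 0, 4, -2.5, 3, 1],
  [0, 0, 0, 0, 0, 2, 1],
  [0, 0, 0, 0, 0, 1.5, 1],
  [0, 0, 0, 0, 0, 0, -1],
  [0, 0, 0, 0, 0, 0, -1],
  [0, 0, 0, 0, 0, 0, -1],
  [0, 0, 0, 0, 0, 0, -1],
  [0, 0, 0, 0, 0, 0, -1],
  [0, 0, 0, 0, 0, 0, -1],
  [0, 0, 0, 0, 0, 0, -1],
], squeeze=40)

```text
time_s: 71.05
tcp_pos: [0.4715, 0.1128, -0.0139]
eef_rot: [179.9, 0.1, 178.2]
contact_force: [0.0, 0.1, -0.7]
gripper_width: 0.0458
```

Call:
step_arm([
  [0, 0, 0, 0, 0, 0, -1],
  [0, 0, 0, 0, 0, -5, -1],
  [0, 0, 0, 0, 0, -8, -1],
  [0, 0, 0, 0, 0, 0, -1],
])

```text
time_s: 71.45
tcp_pos: [0.471, 0.1124, -0.0004]
eef_rot: [180.0, 0.1, 178.2]
contact_force: [0.6, 0.1, -2.6]
gripper_width: 0.0459
```

```bash
python3 -c "
from chk import *
p,R,s=tool(); print(p,s['contact_force'],s['gripper_width'],s['eef_rot'])"; python3 v.py w34
```

```text
[ 4.71030218e-01  1.12408196e-01 -4.06796281e-04] [ 0.55583503  0.13178419 -2.59653574] 0.04586114983809713 [1.79978719e+02 6.19350151e-02 1.78236463e+02]
```

View pics/w34.png

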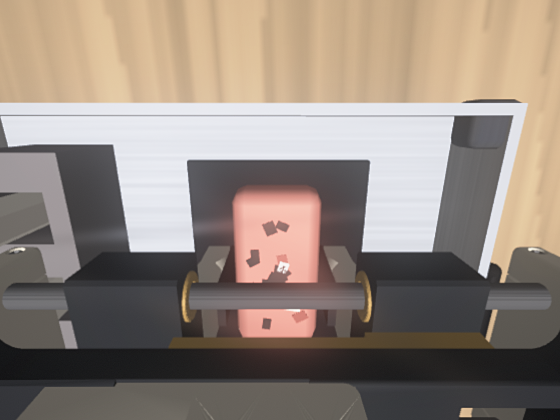

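Call:
step_arm([
  [0, 0, 0, 0, 5, 0, -1],
  [0, 0, 0, 0, 3.5, 0, -1],
  [0, 0, 0, 0, 0.5, 4, -1],
  [0, 0, 0, 0, 0, 4, -1],
  [0, 0, 0, 0, 0, 3, -1],
  [0, 0, 0, 0, 0, 1, -1],
  [0, 0, 0, 0, 0, 0, -1],
])

```text
time_s: 72.2
tcp_pos: [0.4707, 0.1222, -0.014]
eef_rot: [-180.0, 0.0, 178.3]
contact_force: [-3.2, 0.8, 6.1]
gripper_width: 0.046
```

```bash
python3 -c "
from chk import *
plan([.4708,.1215,-.0139],178.2,-1,10)"
```

```text
[-0.0, 0.0, 0.001, -0.1, -0.7, -0.1, -1.0],
1 rows; pose [ 0.4707  0.1222 -0.014 ] [-1.7999e+02  1.0000e-02  1.7825e+02] j [ 37.8  17.6 -37.5   0.  -34.9 -39.6]
```

On the pad. I'll release, rise and check.

Call:
step_arm([
  [0, 0, 0, 0, 0, 0, 0.4],
  [0, 0, 0, 0, 0, 0, 0.4],
  [0, 0, 0, 0, 0, 0, 0.4],
  [0, 0, 0, 0, 0, 0, 0.4],
  [0, 0, 0, 0, 0, -10, 0.4],
  [0, 0, 0, 0, 0, -30, 0.4],
  [0, 0, 0, 0, 0, -40, 0.4],
  [0, 0, 0, 0, 5, -45, 0.4],
  [0, 0, 0, 0, 10, -45, 0.4],
  [0, 0, 0, 0, 8, -45, 0.4],
])

```text
time_s: 73.2
tcp_pos: [0.4678, 0.1421, 0.2062]
eef_rot: [-179.6, -0.5, 178.1]
contact_force: [1.3, 0.7, -0.6]
gripper_width: 0.0612
```

Call:
step_arm([
  [0, 0, 0, 0, 0, 0, 0.4],
  [0, 0, 0, 0, 0, 0, 0.4],
])

```text
time_s: 73.4
tcp_pos: [0.471, 0.1445, 0.2154]
eef_rot: [180.0, 0.1, 178.2]
contact_force: [-1.0, -0.7, -1.8]
gripper_width: 0.0615
```

```bash
python3 v.py w35;  python3 padslab.py w35; python3 -c "
from chk import *
im=shot('top','t35'); crop(im,150,180,270,310,5,'pics/t35c.png')
p,R,s=tool(); print(p,s['eef_rot'])"
```

```text
z 0.034 (258, 130, 37, 71) ((472.5020446777344, 121.22423553466797), (87.97380065917969, 45.01359558105469), 88.69499206542969)
[0.47112949 0.14418743 0.21456938] [-1.79956270e+02  1.07227866e-01  1.78239232e+02]
```

View pics/w35.png

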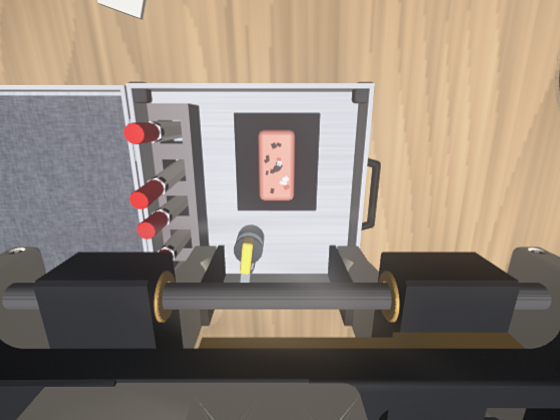

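View pics/t35c.png

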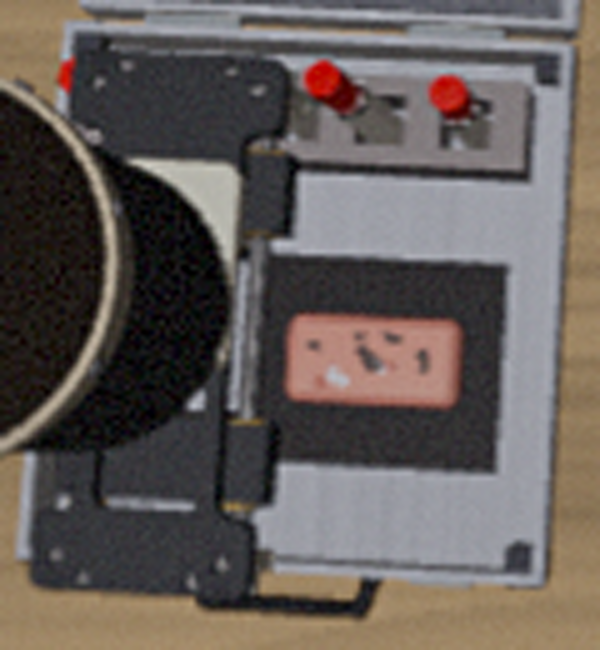

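The slab is centred (472.5, 121.2 vs pad 470.5, 121). Next is the knob: gripping it would put the gripper body into the markers. I'll push the bar's +y end clockwise with the shut fingers, jaws along y. First a close measurement.

Call:
step_arm([
  [0, 0, 0, -8, 30, 0, -1],
  [0, 0, 0, -8, 32, 0, -1],
  [0, 0, 0, -8, 32, 0, -1],
  [0, 0, 0, -4, 20, 0, -1],
  [0, 0, 0, 0, 0, 0, -1],
  [0, 0, 0, 0, 0, 0, -1],
])

```text
time_s: 74.1
tcp_pos: [0.5004, 0.2571, 0.2078]
eef_rot: [-179.5, -0.4, 178.1]
contact_force: [-1.5, -0.3, 0.3]
gripper_width: 0.0189
```

```bash
python3 v.py w36 180 80 340 250 4
cat > knob.py <<'E'
import sys,pickle
from h import *
n=sys.argv[1]; i,p,R=pickle.load(open(n+'.pkl','rb')); print(p)
im=cv2.imread(f'pics/{n}.png'); hsv=cv2.cvtColor(im,cv2.COLOR_BGR2HSV)
m=cv2.inRange(hsv,np.array((22,110,190)),np.array((36,255,255)))
cs,_=cv2.findContours(m,cv2.RETR_EXTERNAL,cv2.CHAIN_APPROX_NONE)
for k in cs:
    if cv2.contourArea(k)<60: continue
    P=np.array([onz('wrist',u,v,.080,i)[:2] for u,v in k.reshape(-1,2)],np.float32)*1000
    print(cv2.boundingRect(k),cv2.minAreaRect(P))
E
python3 knob.py w36
```

```text
[0.50035448 0.25705231 0.2078079 ]
(258, 148, 15, 38) ((511.33502197265625, 224.63035583496094), (40.275421142578125, 11.758321762084961), 81.40904235839844)
```

View pics/w36c.png

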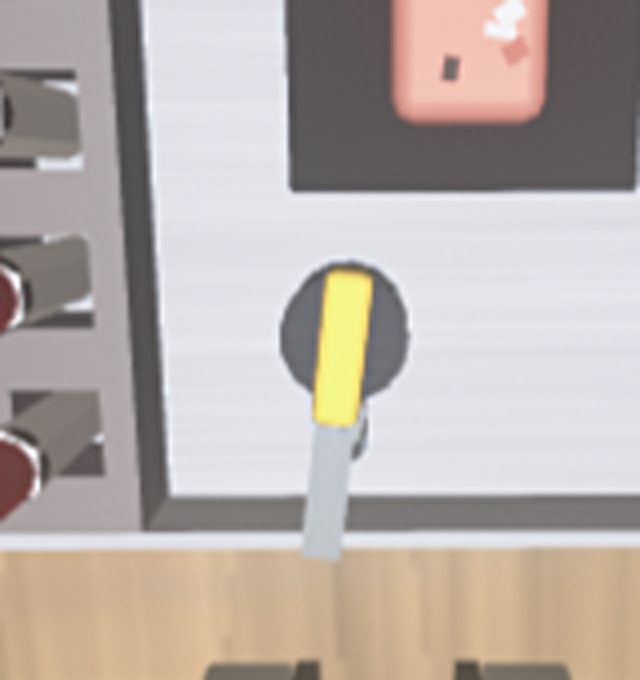

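```bash
cat > push.py <<'E'
from h import *
C=np.array([511.3,224.6])
def tcp(th,psi,rho=13,gap=0):
    t=np.radians(th);p=np.radians(psi)
    u=np.array([np.sin(t),np.cos(t)]);n=np.array([-np.cos(t),np.sin(t)])
    f=np.array([np.sin(p),-np.cos(p)]);j=np.array([np.cos(p),np.sin(p)])
    return C+rho*u+(6.5+gap)*n-9.5*f+21*j
if __name__=='__main__':
    for th,psi,g in [(8.6,81.4,12),(8.6,81.4,0),(20,80,0),(30,78,0),(40,76,0),(50,74,0),(60,72,0),(68,72,0)]: 
        t=tcp(th,psi,13,g); e=96.5*np.cos(np.radians(psi))+39*np.sin(np.radians(psi)); print(th,psi,t.round(1),'body +x edge',(t[0]+e).round(0))
E
python3 push.py; python3 -c "
from h import *
plan([.480,.2600,.18],81.4,-1,40)"
```

```text
8.6 81.4 [488.7 262.4] body +x edge 542.0
8.6 81.4 [500.6 260.6] body +x edge 554.0
20 80 [503.9 261.4] body +x edge 559.0
30 78 [507.2 261.6] body +x edge 565.0
40 76 [510.5 261.4] body +x edge 572.0
50 74 [513.7 260.7] body +x edge 578.0
60 72 [516.8 259.6] body +x edge 584.0
68 72 [518.4 258.4] body +x edge 585.0
[-0.001, 0.0, 0.13, 1.6, 0.2, 2.1, -1.0],
[-0.001, 0.0, 0.13, 1.6, 0.0, 2.1, -1.0],
[-0.001, 0.0, 0.13, 1.6, -0.2, 2.1, -1.0],
[-0.001, 0.0, 0.13, 1.5, -0.4, 2.1, -1.0],
[-0.001, 0.0, 0.13, 1.4, -0.6, 2.1, -1.0],
[-0.001, 0.0, 0.13, 1.4, -0.8, 2.1, -1.0],
[-0.001, 0.0, 0.13, 1.2, -1.0, 2.1, -1.0],
[-0.001, 0.0, 0.13, 1.1, -1.1, 2.1, -1.0],
[-0.001, 0.0, 0.13, 1.0, -1.2, 2.1, -1.0],
[-0.001, 0.0, 0.13, 0.8, -1.4, 2.1, -1.0],
[-0.001, 0.0, 0.13, 0.6, -1.5, 2.1, -1.0],
[-0.001, 0.0, 0.13, 0.4, -1.5, 2.1, -1.0],
[-0.001, 0.0, 0.13, 0.2, -1.6, 2.1, -1.0],
13 rows; pose [0.5003 0.2569 0.2078] [-179.46   -0.43  178.06] j [ 47.1  10.1 -12.5   0.  -68.2 -49.1]
```

Call:
step_arm([
  [0, 0, 0.13, 2, 0, 2, -1],
  [0, 0, 0.13, 2, 0, 2, -1],
  [0, 0, 0.13, 2, 0, 2, -1],
  [0, 0, 0.13, 2, 0, 2, -1],
  [0, 0, 0.13, 1.5, -0.5, 2, -1],
  [0, 0, 0.13, 1.5, -1, 2, -1],
  [0, 0, 0.13, 1, -1, 2, -1],
  [0, 0, 0.13, 1, -1, 2, -1],
  [0, 0, 0.13, 1, -1, 2, -1],
  [0, 0, 0.13, 1, -1, 2, -1],
])

```text
time_s: 75.15
tcp_pos: [0.4801, 0.2493, 0.187]
eef_rot: [-179.3, 0.5, 100.2]
contact_force: [0.1, 0.3, -0.1]
gripper_width: 0.0005
```

```bash
python3 -c "
from h import *
plan([.484,.2615,.16],82,-1,40)"
```

```text
[-0.004, 0.004, 0.106, 3.9, 2.1, 9.0, -1.0],
[-0.004, 0.004, 0.106, 4.0, 1.7, 9.0, -1.0],
[-0.004, 0.004, 0.106, 4.1, 1.2, 9.0, -1.0],
3 rows; pose [0.4801 0.2493 0.187 ] [-179.29    0.53  100.24] j [  48.2    9.   -16.6   -0.   -65.3 -127.9]
```

Call:
step_arm([
  [-0.004, 0.004, 0.1, 4, 2, 8, -1],
  [-0.004, 0.004, 0.1, 4, 1.5, 9, -1],
  [-0.004, 0.004, 0.07, 4, 1, 9, -1],
  [0, 0, 0, 0, 0, 5, -1],
  [0, 0, 0, 0, 0, 0, -1],
])

```text
time_s: 75.65
tcp_pos: [0.4822, 0.2564, 0.1556]
eef_rot: [179.9, -0.1, 83.8]
contact_force: [-0.5, -0.6, -0.4]
gripper_width: 0.0003
```

```bash
python3 -c "
from h import *
plan([.484,.2615,.032],82,-1,14)"; python3 v.py w37
```

```text
[0.0, -0.0, 0.003, 0.6, 0.1, 13.7, -1.0],
[0.0, -0.0, 0.003, 0.6, 0.1, 13.7, -1.0],
[0.0, -0.0, 0.003, 0.6, 0.1, 13.7, -1.0],
[0.0, -0.0, 0.003, 0.6, 0.1, 13.7, -1.0],
[0.0, -0.0, 0.003, 0.6, 0.1, 13.7, -1.0],
[0.0, -0.0, 0.003, 0.6, 0.1, 13.7, -1.0],
[0.0, -0.0, 0.003, 0.6, 0.1, 13.7, -1.0],
[0.0, -0.0, 0.003, 0.6, 0.1, 13.7, -1.0],
[0.0, -0.0, 0.003, 0.6, 0.1, 13.7, -1.0],
9 rows; pose [0.4822 0.2564 0.1556] [ 1.7994e+02 -9.0000e-02  8.3790e+01] j [  48.6   10.3  -19.3   -0.   -60.3 -144.8]
```

View pics/w37.png

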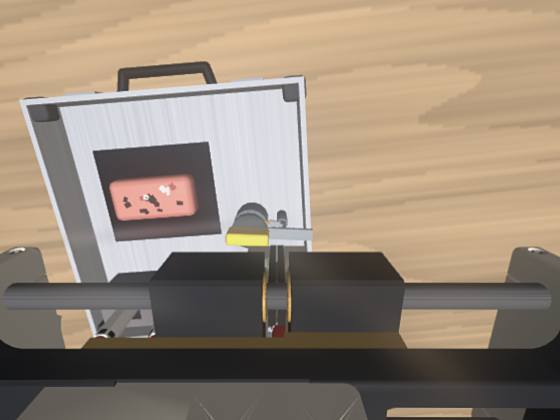

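Call:
step_arm([
  [0, 0, 0.005, 1, 0, 12, -1],
  [0, 0, 0.005, 1, 0, 15, -1],
  [0, 0, 0.005, 1, 0, 15, -1],
  [0, 0, 0.003, 1, -0.3, 15, -1],
  [0, 0, 0.003, 1, -0.3, 15, -1],
  [0, 0, 0, 0.5, -0.3, 15, -1],
  [0, 0, 0, 0, 0, 12, -1],
  [0, 0, 0, 0, 0, 6, -1],
  [0, 0, 0, 0, 0, 0, -1],
])

```text
time_s: 76.6
tcp_pos: [0.483, 0.2618, 0.0455]
eef_rot: [179.8, -0.2, 82.9]
contact_force: [-0.3, -0.1, 0.6]
gripper_width: 0.0004
```

```bash
python3 -c "
from chk import *
plan([.490,.2615,.033],82,-1,14)
im=shot('scene','s38'); crop(im,330,110,490,230,5,'pics/s38c.png')"; python3 v.py w38
```

```text
[0.001, -0.002, 0.008, 0.2, 3.5, 6.3, -1.0],
[0.001, -0.002, 0.008, 0.3, 3.5, 6.3, -1.0],
2 rows; pose [0.483  0.2618 0.0455] [179.83  -0.24  82.89] j [  48.9   17.3  -26.6    0.   -45.8 -146. ]
```

View pics/s38c.png

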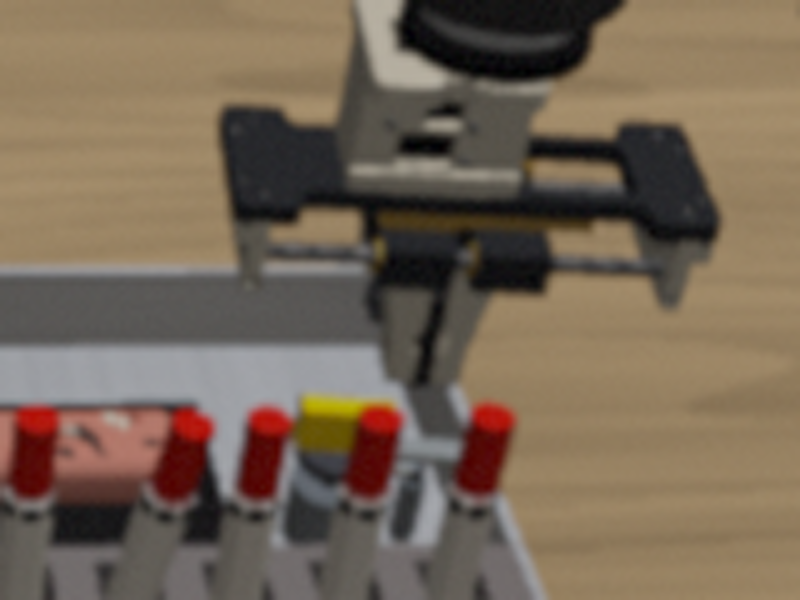

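View pics/w38.png

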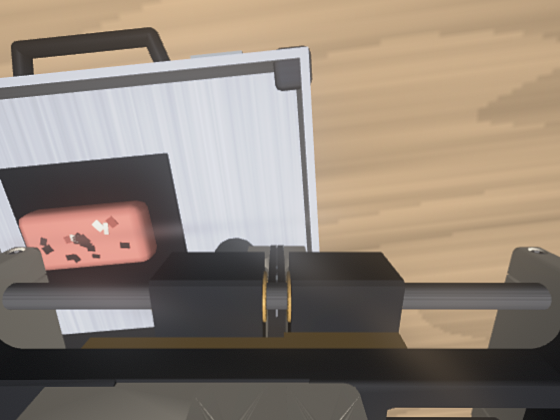

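Call:
step_arm([
  [0.001, -0.002, 0.008, -5, 1, 5, -1],
  [0, 0, 0.006, -3, 1, 5, -1],
  [0, 0, 0, 0, 0, 2, -1],
  [0, 0, 0, 0, 0, 0, -1],
])

```text
time_s: 77.1
tcp_pos: [0.4857, 0.2543, 0.0354]
eef_rot: [179.7, -0.3, 82.0]
contact_force: [-0.4, 0.4, -0.2]
gripper_width: 0.0004
```

```bash
python3 -c "
from chk import *
plan([.490,.254,.033],82,-1,14)
im=shot('scene','s39'); crop(im,330,110,490,230,5,'pics/s39c.png')"
```

```text
[0.005, -0.006, 0.0, 0.3, 4.3, 2.5, -1.0],
1 rows; pose [0.4857 0.2543 0.0354] [179.71  -0.35  82.02] j [ 4.810e+01  1.790e+01 -2.750e+01  1.000e-01 -4.410e+01 -1.462e+02]
```

View pics/s39c.png

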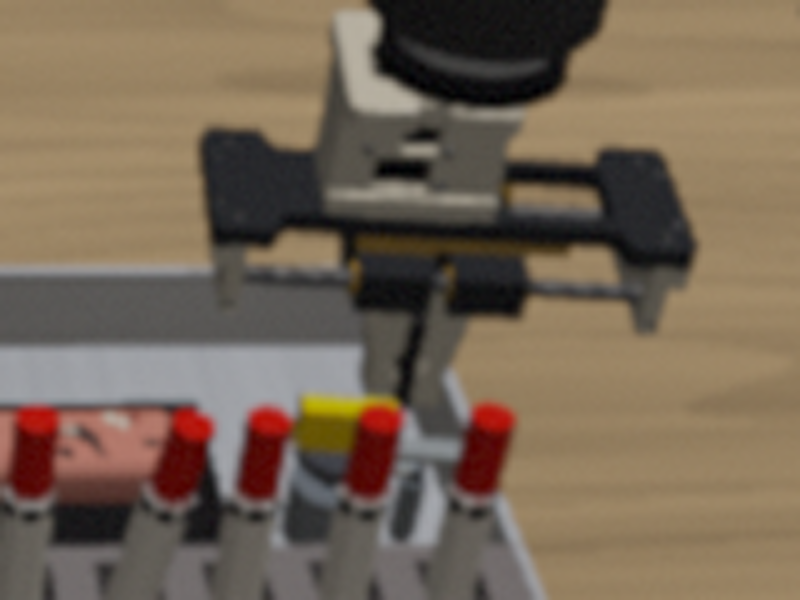

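Call:
step_arm([
  [0.005, -0.006, 0, 2.5, 3, 2, -1],
  [0, 0, 0, 0, 3, 0, -1],
  [0, 0, 0, 0, 3, 0, -1],
  [0, 0, 0, 0, 0, 0, -1],
])

```text
time_s: 77.55
tcp_pos: [0.4963, 0.2563, 0.0339]
eef_rot: [180.0, -0.0, 82.1]
contact_force: [0.1, -0.2, 0.2]
gripper_width: 0.0004
```

Call:
step_arm([
  [0, 0, 0, 0, 3, 0, -1],
  [0, 0, 0, 0, 3, 0, -1],
  [0, 0, 0, 0, 3, 0, -1],
])

```text
time_s: 77.85
tcp_pos: [0.5013, 0.2564, 0.0337]
eef_rot: [-179.7, -0.1, 81.9]
contact_force: [-11.7, 5.9, 6.2]
gripper_width: 0.0003
```

```bash
python3 -c "
from chk import *
p,R,s=tool(); print(p,s['contact_force'],s['moment'])
im=shot('scene','s40'); crop(im,330,110,490,230,5,'pics/s40c.png')"
```

```text
[0.50131595 0.25640502 0.03368625] [-11.73742479   5.93532889   6.21675344] [ 2.02166556  4.17075335 -0.121704  ]
```

View pics/s40c.png

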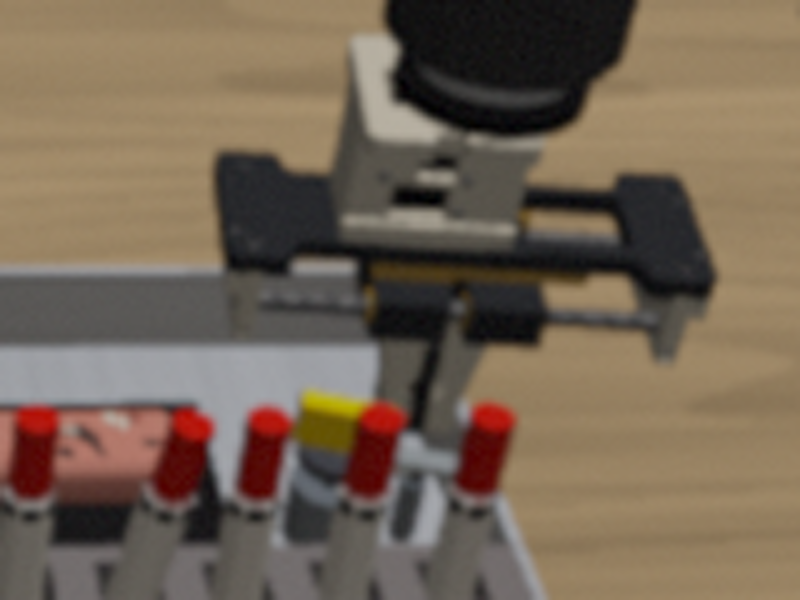

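Call:
step_arm([
  [0, 0, 0, -0.5, 5, 0, -1],
  [0, 0, 0, -0.5, 5, 0, -1],
])

```text
time_s: 78.1
tcp_pos: [0.5078, 0.2557, 0.0336]
eef_rot: [-179.4, -0.1, 81.9]
contact_force: [-8.4, 3.1, 3.9]
gripper_width: 0.0003
```

Call:
step_arm([
  [0, 0, 0, -0.5, 5, 0, -1],
  [0, 0, 0, -0.5, 5, 0, -1],
])

```text
time_s: 78.3
tcp_pos: [0.516, 0.2535, 0.0334]
eef_rot: [-179.3, -0.1, 81.9]
contact_force: [-0.5, 0.2, -0.2]
gripper_width: 0.0003
```

```bash
python3 -c "
from chk import *
im=shot('scene','s41'); crop(im,330,110,490,230,5,'pics/s41c.png')"
```

```text
(no output)
```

View pics/s41c.png

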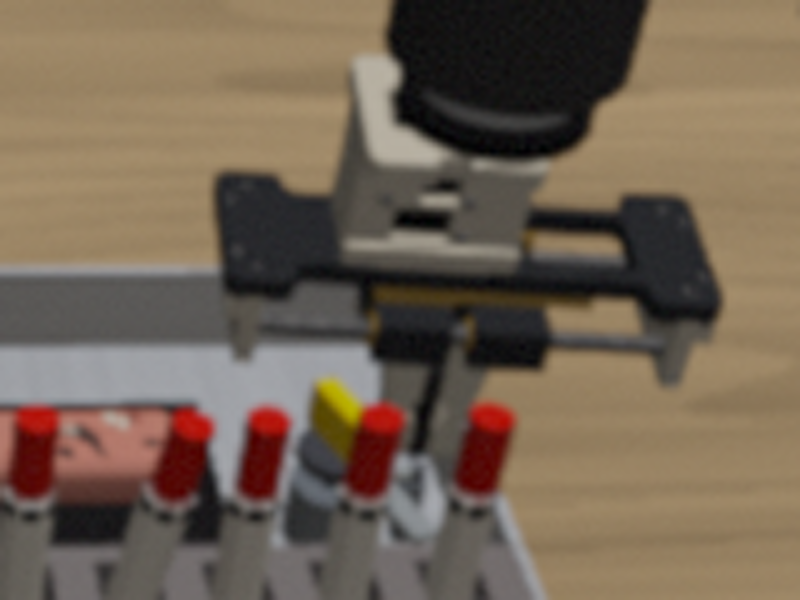

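Call:
step_arm([
  [0, 0, 0, 0, 0, 0, -1],
  [0, 0, 0, 0, 0, 0, -1],
  [0, 0, 0, 0, 0, 0, -1],
])

```text
time_s: 78.65
tcp_pos: [0.5177, 0.2531, 0.0334]
eef_rot: [-179.3, -0.1, 81.9]
contact_force: [0.6, 0.1, -0.4]
gripper_width: 0.0002
```

```bash
python3 -c "
from chk import *
im=shot('scene','s42'); crop(im,330,110,490,230,5,'pics/s42c.png')
im=shot('top','t42'); crop(im,150,180,270,310,5,'pics/t42c.png')"
```

View pics/s42c.png

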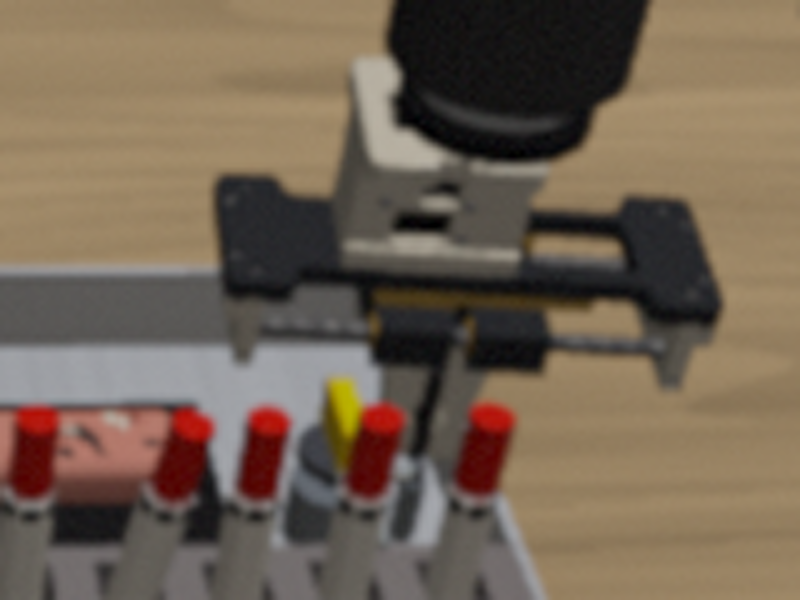

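The knob has snapped over. I'll retreat and verify.

Call:
step_arm([
  [0, 0, 0, 2, -3, -5, -1],
  [0, 0, 0, 2, -3, -15, -1],
  [0, 0, 0, 0, -3, -30, -1],
  [0, 0, 0, 0, 0, -40, -1],
  [0, 0, 0, 0, 0, -45, -1],
  [0, 0, 0, 0, 0, -45, -1],
  [0, 0, 0, 0, -40, -30, -1],
  [0, 0, 0, 0, -40, -10, -1],
  [0, 0, 0, 0, 0, 0, -1],
  [0, 0, 0, 0, 0, 0, -1],
])

```text
time_s: 79.75
tcp_pos: [0.4295, 0.2694, 0.2659]
eef_rot: [-179.4, -0.2, 81.9]
contact_force: [0.3, 0.6, -0.4]
gripper_width: 0.0008
```

```bash
python3 v.py w43; python3 -c "
from chk import *
im=shot('scene','s43'); crop(im,290,130,450,250,5,'pics/s43c.png')
im=shot('top','t43'); crop(im,150,180,270,310,4,'pics/t43c.png')"
```

```text
(no output)
```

View pics/s43c.png

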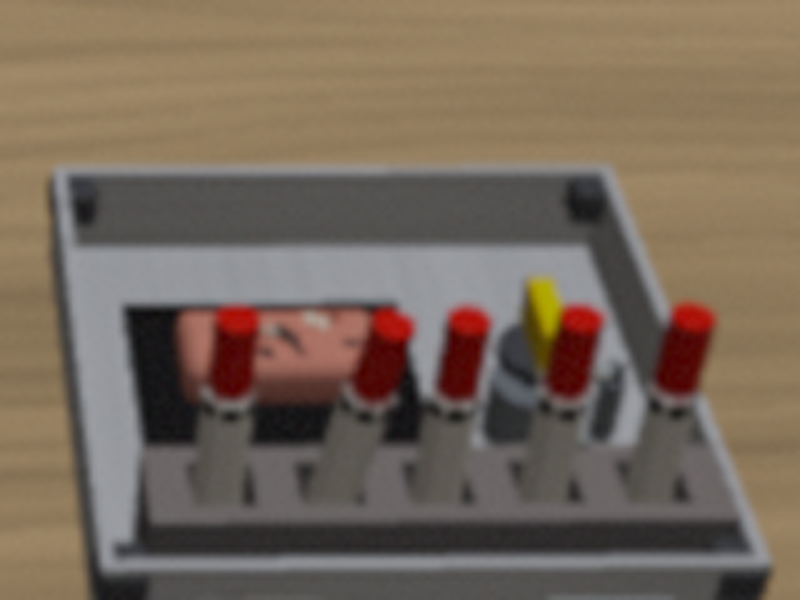

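View pics/t43.png

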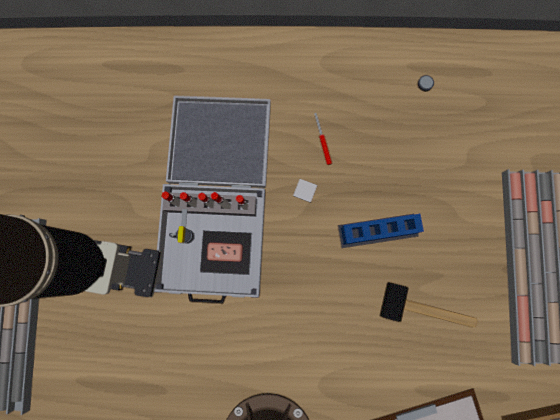

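Run:
```python
from h import *
a=cv2.imread('pics/t43.png'); b=cv2.imread('pics/top0.png')
for im in (b,a):
    hsv=cv2.cvtColor(im,cv2.COLOR_BGR2HSV); m=cv2.inRange(hsv,np.array((20,120,90)),np.array((36,255,255))); m[:,:160]=0;m[:,215:]=0
    cs,_=cv2.findContours(m,cv2.RETR_EXTERNAL,cv2.CHAIN_APPROX_NONE)
    for k in cs:
        if cv2.contourArea(k)>20: print('bar',cv2.minAreaRect(np.array([onz('top',u,v,.080)[:2] for u,v in k.reshape(-1,2)],np.float32)*1000))
print('slab'); from slab import slab
slab('top',a,(195,230,260,290),.034)
d=cv2.absdiff(a,b).max(2); print('changed px: tile/scribe',(d[100:205,285:340]>40).sum(),'mallet',(d[275:330,375:480]>40).sum())
```

```text
bar ((508.55572509765625, 221.93350219726562), (41.325191497802734, 12.966544151306152), 81.71758270263672)
bar ((508.33502197265625, 222.43023681640625), (13.11624813079834, 39.921016693115234), 87.73176574707031)
slab
top px [207 243] [241 260] rect ((468.5768127441406, 118.97708892822266), (85.98631286621094, 43.642696380615234), 87.70003509521484)
changed px: tile/scribe 0 mallet 0
```

View pics/t43c.png

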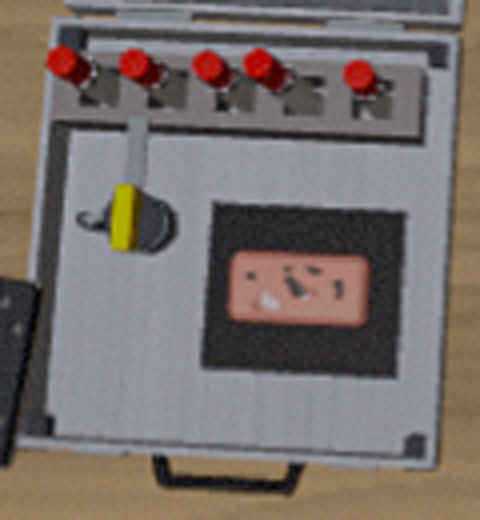

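Bar turned from 81.7° to −2.3°, which is 1.47 rad and so at the locked stop. The slab is within 0.5 mm of the pad centre in the top view, all cells are full, and the bystanders have not moved. The robot is clear, so I'm handing in.

```bash
python3 -c "
from plant import r
print(r.close_job())"
```

```text
the job is handed in; nothing more can be done
None
```

The case is packed and locked, and the job was handed in at about 80 s of the 210 s allowed. All four spares went into the four empty cells, so none was left in the holder. The slab lies flat on the pad. After both, I turned the knob clockwise until it snapped over.

**Last checks**
- **Markers:** all five cells are full in the scene and top views. Each spare I placed reached the cell floor at the expected height.
- **Slab:** it lies within about 0.5 mm of the pad centre in the top view, and within about 2 mm in the wrist view.
- **Lock:** the bar turned about 84° (1.47 rad), in line with the 1.45 rad locked stop. The tongue is over the rack edge, and nothing was holding it.
- **Tile, scribe and mallet:** no pixel change against the first picture.

**What went wrong or disagreed**
- **Kept marker:** the marker already in the rack (second cell from the −y end) now leans about 7° inside its cell, more than at the start. The first spare I carried past probably brushed it. It is still in its cell, and I left it alone rather than disturb it again.
- **Fingertips:** they sit about 27 mm behind the reported TCP. My first two slab grasps missed because of this, and I found the offset by feeling for the counter.
- **Slab moved:** after I first placed it, the slab was knocked about 2 cm towards the rack. I pushed it back and set it down again before locking.
- **Knob:** I pushed the bar round with shut fingers instead of gripping it, because gripping would have put the gripper body into the markers.
- **Scene camera:** it disagreed with the top and wrist cameras by several millimetres, up to about 10, so I went by those two.

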